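# Change over the jars on a lab drying rack

### The job

Any jar already hanging on the drying rack is dry: take it off and stand it mouth down in the aluminium storage tray. Push the drip tray fully home under the rack before any washed jar is brought over the rack, then turn each washed jar lying on the black mat upside down over an empty peg of its own size (tall jar on a tall peg, short jar on a short peg) until its rim rests on the rack. Leave everything released, and do not disturb the bottle, the cork ring or the beaker.

Things in the scene. Friction and masses are not known exactly. Their poses are not given: they have to be found in the camera images.
- rack: Drying rack fixed to the bench: steel slatted bridge 130 mm deep (its x), 420 mm wide (its y), top face 55 mm above the bench, carrying a row of four upright black pegs 105 mm apart along its y. Origin on the bench under its centre; -x is its front (drip tray side, towards the robot), z up.
- drip_tray (a joint): Travel of the shallow grey drip tray (120 x 385 mm, upper edge 34 mm above the bench) that slides under the rack's bridge: 0 = fully home, positive = metres pulled out of the rack's front (up to 0.075). Slides stiffly (about 2 N) and stays where it is left; it can be pushed or pulled by its bar.
- drip_tray_handle (a point): Middle of the drip tray's steel bar handle: a level bar 120 mm long along the rack's y, about 10 mm thick, 35 mm in front of the tray's front wall, 24 mm above the bench. Moves with the tray.
- peg_tall_a: A tall black drying peg on the rack: 26 mm diameter, 90 mm high, its top 14 mm tapering to 12 mm diameter. Origin at its foot on the rack's top face, z up. Which of the four places on the rack it has varies.
- peg_tall_b: The other tall peg, same as peg_tall_a.
- peg_short_a: A short black drying peg on the rack: 26 mm diameter, 55 mm high, same taper; origin at its foot on the rack's top face. Its place on the rack varies too.
- peg_short_b: The other short peg, same as peg_short_a.
- mat: Black rubber draining mat 170 x 480 x 3 mm, fixed on the bench; washed jars lie on it. Origin under its centre, x its short side, pointing away from the robot.
- store: Shallow aluminium storage tray fixed to the bench, 100 (x) x 240 (y) mm, rim 22 mm high, walls and floor 4 to 5 mm thick. Origin under its centre.
- reagent: Bystander: closed amber bottle, 70 mm diameter, 150 mm high, standing on the bench. Origin at its underside.
- cork_ring: Bystander: cork ring 90 mm outside diameter, 28 mm high, lying on the bench. Origin at its underside.
- beaker: Bystander: glass beaker 72 mm across, 85 mm high, standing on the bench. Origin at its underside.
- wet_tall_a: Washed white plastic tall jar, square 52 x 52 mm outside, 115 mm long, walls 4 mm, floor 4 to 5 mm, open at one end, about 120 g. At the start it lies on the mat with its mouth pointing roughly towards the robot. Its own x axis is the jar's axis, pointing from the mouth to the closed end; origin mid-length on the wall lying on the mat (axis 26 mm above it along its z). Absent in some starts.
- wet_tall_a_mouth (a point): Centre of that jar's open rim, on its axis.
- wet_tall_b: Washed white plastic tall jar, square 52 x 52 mm outside, 115 mm long, walls 4 mm, floor 4 to 5 mm, open at one end, about 120 g. At the start it lies on the mat with its mouth pointing roughly towards the robot. Its own x axis is the jar's axis, pointing from the mouth to the closed end; origin mid-length on the wall lying on the mat (axis 26 mm above it along its z). Absent in some starts.
- wet_tall_b_mouth (a point): Centre of that jar's open rim, on its axis.
- wet_short_a: Washed white plastic short jar, square 52 x 52 mm outside, 80 mm long, walls 4 mm, floor 4 to 5 mm, open at one end, about 90 g. At the start it lies on the mat with its mouth pointing roughly towards the robot. Its own x axis is the jar's axis, pointing from the mouth to the closed end; origin mid-length on the wall lying on the mat (axis 26 mm above it along its z). Absent in some starts.
- wet_short_a_mouth (a point): Centre of that jar's open rim, on its axis.
- wet_short_b: Washed white plastic short jar, square 52 x 52 mm outside, 80 mm long, walls 4 mm, floor 4 to 5 mm, open at one end, about 90 g. At the start it lies on the mat with its mouth pointing roughly towards the robot. Its own x axis is the jar's axis, pointing from the mouth to the closed end; origin mid-length on the wall lying on the mat (axis 26 mm above it along its z). Absent in some starts.
- wet_short_b_mouth (a point): Centre of that jar's open rim, on its axis.
- dry_tall: Dry white plastic tall jar, square 52 x 52 mm outside, 115 mm long, walls 4 mm, hanging at the start mouth down over a tall peg. Origin at the centre of its open rim, z axis from the mouth to the closed end (up). Absent in some starts.
- dry_short: Dry white plastic short jar, square 52 x 52 mm outside, 80 mm long, walls 4 mm, hanging at the start mouth down over a short peg. Origin at the centre of its open rim, z axis from the mouth to the closed end (up). Absent in some starts.
Not all that is in view belongs to the job. What is shaped like the wet_short_a but orange or pink is not meant.

How it is judged:
By the outcome, as a careful person would: the job done as asked, in the order asked, and still so for the second after the job is handed in, with the robot touching nothing.
Of wet_tall_a, wet_tall_b, wet_short_a, wet_short_b only 3 to 4 are there at a start; the rules pass over those that are not, and their reading is None.
Of dry_tall, dry_short only 1 to 2 are there at a start; the rules pass over those that are not, and their reading is None.
At some moment in a run one of wet_tall_a, wet_tall_b, wet_short_a, wet_short_b may be knocked a few centimetres aside while the robot is not near it.
Once in a run the grip may slacken for a moment while it holds something.
It also fails if it takes over 210 s, if anything falls off the work surface, if the arm or the gripper's body presses on something with over 40 N, if the wrist force passes 120 N, or if a joint passes its speed limit or range.

### The arm

A 6-joint arm with a two-finger parallel gripper is mounted at the origin on the work surface. World frame = base frame: x ahead of the robot, y to its left, z up, the work surface at z = 0. Lengths are in mm, angles in degrees, forces in N, time in s.
With the tool pointing down it reaches from about 300 to 850 mm from the base axis. Payload 4.2 kg.
Tool frame: the origin (TCP) lies at the very end of the fingers, on their centre line; the grasp point (between the pads) lies 19 mm behind it; z points along the fingers, y is the line along which they close (so a half turn about z gives the same grasp; the last joint's range is limited). The gripper opens to 91 mm and grips with 3 to 60 N. Pads are 32 mm wide; open, the fingers measure 118 mm over their backs; the gripper's body (76 mm by 178 mm) begins 60 mm behind the grasp point.
Start: joints at [67.151, 18.312, 89.639, -0, 72.044, -1.146], TCP at [212.642, 534.253, 213.976] pointing down, gripper open.
Joint ranges: [-177.97, 177.97], [-48.28, 115.42], [12.27, 149.76], [-77.06, 257.06], [2.81, 150.46], [-146.56, 146.56]. Speed limits (degrees/s): [147.25, 147.25, 180, 180, 180, 180].

### API

Orientations are given as [roll, pitch, yaw] about the fixed x, y, z axes, in that order (R = Rz(yaw) Ry(pitch) Rx(roll)).
In Python, from workcell import env, grab_frame gives the robot as it stands. The module is installed in compiled form; this text tells all that it offers.
- The arm moves only by the tool move_arm, never from a script. Its argument "plan" is a list of rows, each an object of numbers: "tx", "ty", "tz": the shift along the tool's x, y, z in cm; "wx", "wy", "wz": the turn, a rotation vector about the tool's x, y, z in rad. In form: [{"tx": .., "ty": .., "tz": .., "wx": .., "wy": .., "wz": ..}, ...]. A call has 1 to 12 rows; each row shifts and turns the commanded pose from where the row before left it, along the tool's axes as they then stand; what a row does not reach is not made up. A row lasts 1/12 s, in which the tool goes at most 41.7 mm and 7.16 degrees, less where a joint would pass 70% of its speed; a pose out of reach is approached as far as the arm can. A call is refused whole if a number of a shift passes 4.17 or a number of a turn 0.125, either way. A call with a gripper value outside its range is refused whole. "gripper" is the finger opening in cm, from 0 to 9.12, set as the call begins (left out, the last holds). The fingers move at their own pace and stop on an object; "force" is the grip in N (left out, the last holds). Time passes only in rows, so rows that do not move let the fingers close. It gives the time, the measured TCP pose, the force, the opening and the grip force at its end, in the units of the state.
- env.state(): the state, without advancing time (a new reading comes with each control period).
- grab_frame(name): name is "scene" or "top" or "wrist"; returns a dict with "color" (384x512x3 uint8, red, green, blue), "vfov" (degrees; the focal length in pixels is half the picture's height over the tangent of half this angle, whatever the lens; pixels are square), "cx", "cy" (the principal point, pixels), "view" (4x4, takes a point from world to camera coordinates). Camera axes: x right, y up, looking along -z (the intrinsics and any distortion apply to the point x, -y, -z); pixel columns grow to the right and rows downward; lengths in mm; the calibration is good to about 2 mm. A picture is of the moment at which its call begins. There is no depth.
- env.job_done(): hands the job in; it is judged then, once.
The state is a dict: "time_s": time; "qpos": joint angles; "qvel": joint speeds; "effort": joint torques, N m; "ee_pos": TCP position; "ee_rot": TCP orientation; "force": force on the tool from outside, world axes, zero at the start; "torque": the same for the moment, N m; "gripper_width": finger opening in mm; "gripper_force": force on a finger pad.
Only numpy, scipy, OpenCV 4.12 (cv2) and the standard library are available. Lean on these libraries where they do the work, as an engineer would, in place of code of your own. Each camera call takes 0.05 s, during which the arm holds its last target. There are 200 camera calls.

## Working session

There is one attempt and no reset: what is moved stays moved. The work goes in short steps, Python scripts to look and compute and a tool call to move; the robot and the scene stay as the last step left them, time stands still between calls to the robot, and variables do not carry over. Pictures are saved under pics/ and viewed, at most 14 in all, crops included, and the job is handed in when it is done.

Besides the shell and the picture viewer there is one more tool, called as name([rows], argument=value, ...), one row to a line, values as JSON. move_arm: Moves the arm, as the interface text tells. Its arguments: {"type":"object","properties":{"plan":{"type":"array","items":{"type":"object","properties":{"tx":{"type":"number"},"ty":{"type":"number"},"tz":{"type":"number"},"wx":{"type":"number"},"wy":{"type":"number"},"wz":{"type":"number"}}}},"gripper":{"type":"number"},"force":{"type":"number"}},"required":["plan"]}

```bash
mkdir -p pics; cat > h.py <<'E'
import numpy as np,cv2,json
from workcell import env,grab_frame
def save(n,fn,crop=None,s=1):
    f=grab_frame(n);c=f["color"][:,:,::-1].copy()
    cv2.imwrite("pics/raw_"+fn,c)
    json.dump({k:np.array(f[k]).tolist() for k in f if k!="color"},open("pics/"+fn+".json","w"))
    if crop: x0,y0,x1,y1=crop;c=c[y0:y1,x0:x1]
    if s!=1:c=cv2.resize(c,None,fx=s,fy=s,interpolation=cv2.INTER_CUBIC)
    cv2.imwrite("pics/"+fn,c);return f
def cal(fn):return json.load(open("pics/"+fn+".json"))
def ray(f,u,v,z):
    F=192/np.tan(np.radians(f["vfov"])/2);V=np.array(f["view"])
    d=np.array([(u-f["cx"])/F,-(v-f["cy"])/F,-1]);R=V[:3,:3];o=-R.T@V[:3,3];d=R.T@d
    return o+d*(z-o[2])/d[2]
def proj(f,p):
    F=192/np.tan(np.radians(f["vfov"])/2);V=np.array(f["view"]);q=V[:3,:3]@np.array(p,float)+V[:3,3]
    return f["cx"]+F*q[0]/-q[2],f["cy"]-F*q[1]/-q[2]
E
python3 - <<'E'
from h import *
for n in("scene","top"):
    f=save(n,n+"0.png",s=1.5625); print({k:f[k] for k in f if k!="color"})
print(env.state())
E
```

```text
{'vfov': 47.14932318795969, 'cx': 248.17774798310535, 'cy': 186.70847595088665, 'view': array([[-2.57205595e-03,  9.99995012e-01,  1.83297606e-03,
         6.23906958e+01],
       [-6.15673005e-01, -3.02793819e-03,  7.87995928e-01,
         2.70837070e+02],
       [ 7.87997548e-01,  8.98255734e-04,  6.15677722e-01,
        -1.82756768e+03],
       [ 0.00000000e+00,  0.00000000e+00,  0.00000000e+00,
         1.00000000e+00]])}
{'vfov': 42.1403577825768, 'cx': 259.16909935705985, 'cy': 198.31849384076938, 'view': array([[ 1.34761840e-02, -9.99865984e-01, -9.29550627e-03,
        -7.38962306e+01],
       [ 9.96344698e-01,  1.26433059e-02,  8.44830770e-02,
        -4.84509355e+02],
       [-8.43542290e-02, -1.04000379e-02,  9.96381555e-01,
        -1.65639836e+03],
       [ 0.00000000e+00,  0.00000000e+00,  0.00000000e+00,
         1.00000000e+00]])}
{'time_s': 0.1, 'qpos': array([ 6.71498999e+01,  1.83481843e+01,  8.96994824e+01, -7.90534658e-04,
        7.20422778e+01, -1.14497382e+00]), 'qvel': array([ 0.08921886, -0.06614395, -0.26625157,  0.01305501, -0.0197625 ,
       -0.06471064]), 'effort': array([ 1.06074764e-03, -4.13336527e+01, -2.32511920e+01,  7.28139700e-02,
        4.22277278e-02, -5.74974888e-05]), 'ee_pos': array([212.47485201, 533.82634211, 213.2018225 ]), 'ee_rot': array([-1.79910058e+02, -1.04580166e-03,  1.58295117e+02]), 'force': array([-0.07568611, -0.70789202, -0.18233397]), 'torque': array([-0.02751162,  0.00344738, -0.01449306]), 'gripper_force': 0.0, 'gripper_width': 91.03638177186195}
```

View pics/scene0.png

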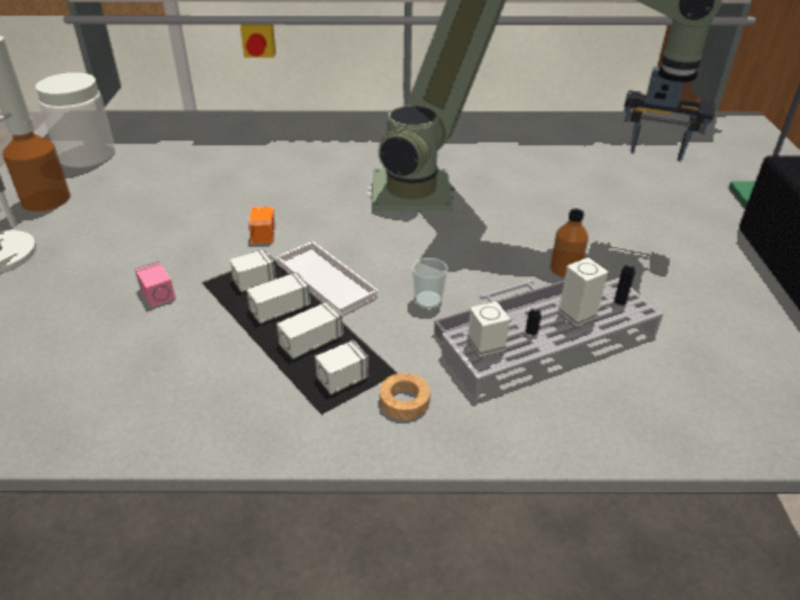

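View pics/top0.png

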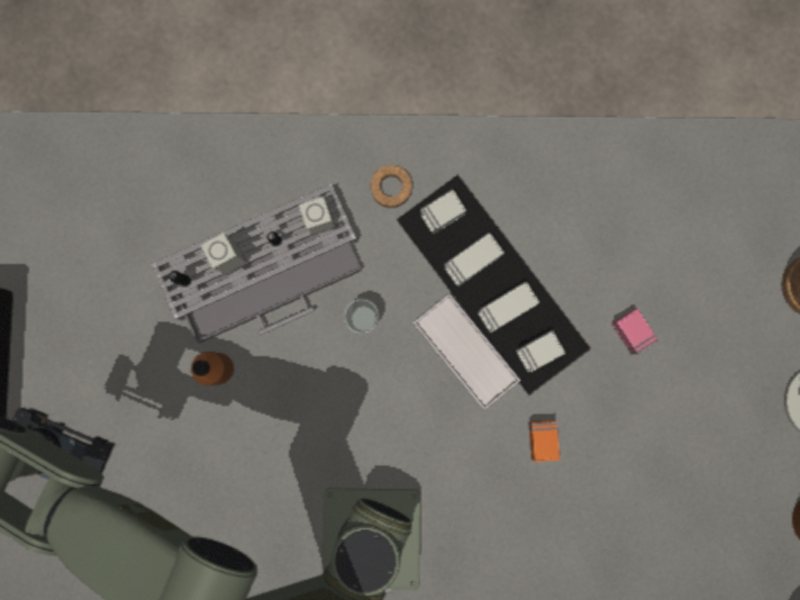

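The scene shows the rack at the left (+y) with two dry jars: tall at top-view (219,250), short at (315,213). The empty pegs are tall at (178,278) and short at (275,238). Four white jars lie on the mat at (443,210), (474,258), (509,306) and (540,350). The pink (635,330) and orange (545,440) jars are decoys off the mat. Next I take a close crop to measure.

```bash
python3 - <<'E'
import cv2
c=cv2.imread("pics/raw_top0.png")
cv2.imwrite("pics/c1.png",cv2.resize(c[105:225,90:240],None,fx=5,fy=5,interpolation=cv2.INTER_CUBIC))
cv2.imwrite("pics/c2.png",cv2.resize(c[105:265,235:385],None,fx=3.75,fy=3.75,interpolation=cv2.INTER_CUBIC))
E
```

```text
(no output)
```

View pics/c1.png

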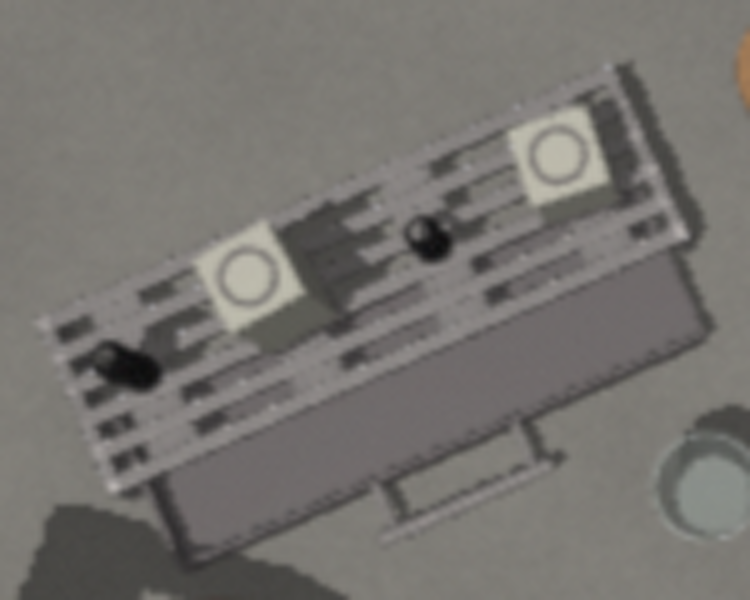

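View pics/c2.png

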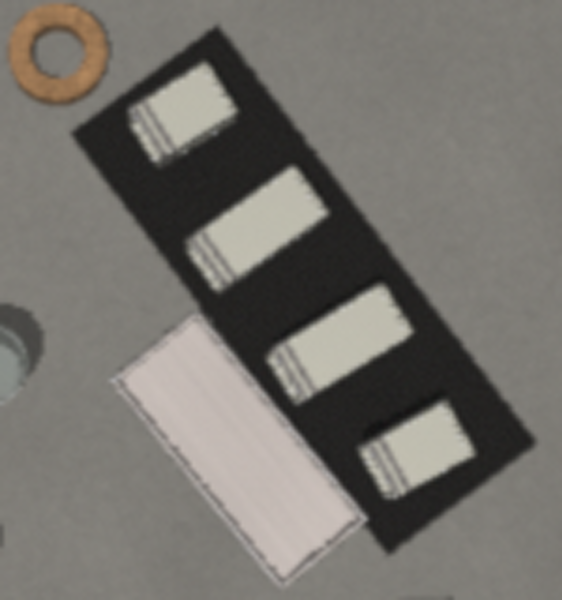

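Crop c1 gives the rack corners, peg tops and dry jar tops. Crop c2 shows four white jars with their banded mouths at lower left, facing the robot and the store tray. I convert these to world coordinates.

```bash
cat > m.py <<'E'
from h import *
f=cal("top0.png")
def P(pts,o,s,z):return np.array([ray(f,o[0]+(u+.5)/s-.5,o[1]+(v+.5)/s-.5,z)[:2] for u,v in pts])
A=((90,105),5);B=((235,105),3.75)
ang=lambda d:np.degrees(np.arctan2(d[1],d[0])).round(1)
r=P([(42,322),(622,65),(690,238),(112,490)],*A,55)
yv=(r[0]+r[3]-r[1]-r[2]);yv/=np.linalg.norm(yv);xv=np.array([yv[1],-yv[0]])
c=r.mean(0);print("rack",c,"x ang",ang(xv),[np.linalg.norm(r[i]-r[i-1]).round() for i in range(4)])
for n,k in zip("LMmR",(157.5,52.5,-52.5,-157.5)):
    p=c+yv*k;print("peg",n,p.round(1),"r",np.hypot(*p).round())
print("talljar top",P([(193,262),(265,220),(305,295),(235,335)],*A,170).mean(0),"short",P([(507,133),(588,105),(612,182),(540,210)],*A,135).mean(0))
print("peg tops tall,short",P([(107,352)],*A,145),P([(415,228)],*A,110))
h=P([(385,537),(560,458)],*A,28);print("handle",h,h.mean(0),"rackframe x",(h.mean(0)-c)@xv,"y",(h.mean(0)-c)@yv)
t=P([(190,565),(712,328)],*A,34);print("tray front x",(t-c)@xv)
print("beaker",P([(710,488)],*A,5), "bottle",ray(f,212/1.5625,368/1.5625,80),"cork",P([(58,53)],*B,28))
s=P([(197,315),(112,380),(283,585),(365,518)],*B,22);print("store",s.mean(0),"yaxis",ang(s[0]-s[3]),[np.linalg.norm(s[i]-s[i-1]).round() for i in range(4)])
m=P([(218,27),(75,132),(390,550),(535,440)],*B,3);print("mat",m.mean(0),"yax",ang(m[0]-m[3]))
for n,q in dict(j1=[(130,108),(208,62),(238,108),(160,158)],j2=[(187,237),(295,165),(328,210),(220,290)],j3=[(266,355),(385,284),(413,330),(300,400)],j4=[(358,448),(447,402),(475,452),(393,497)]).items():
    p=P(q,*B,55);d=p[1]+p[2]-p[0]-p[3];print(n,p.mean(0).round(1),"axis",ang(d),"len,w",[np.linalg.norm(p[i]-p[i-1]).round() for i in range(4)],"r",np.hypot(*p.mean(0)).round(),"az",ang(p.mean(0)))
E
python3 m.py
```

```text
rack [605.4412965  252.98848179] x ang 24.8 [np.float64(122.0), np.float64(421.0), np.float64(126.0), np.float64(416.0)]
peg L [539.5 396. ] r 669.0
peg M [583.5 300.7] r 656.0
peg m [627.4 205.3] r 660.0
peg R [671.4 110. ] r 680.0
talljar top [586.27123847 302.17565098] short [671.36266109 115.29404599]
peg tops tall,short [[542.30714023 396.46668986]] [[629.52983514 211.8960744 ]]
handle [[434.89586106 241.51213218]
 [489.45000702 125.4991223 ]] [462.17293404 183.50562724] rackframe x -159.19829638371425 y -3.097287049191293
tray front x [-124.65629555 -120.75019068]
beaker [[472.30983919  26.00200126]] bottle [354.69842743 329.14199006  80.        ] cork [[755.39856933 -33.19199266]]
store [ 399.59961764 -199.68019428] yaxis 40.0 [np.float64(234.0), np.float64(96.0), np.float64(237.0), np.float64(94.0)]
mat [ 549.74411353 -258.18368476] yax 37.5
j1 [ 699.4 -146.7] axis -57.4 len,w [np.float64(52.0), np.float64(81.0), np.float64(49.0), np.float64(83.0)] r 715.0 az -11.8
j2 [ 595.9 -212.5] axis -54.0 len,w [np.float64(55.0), np.float64(115.0), np.float64(49.0), np.float64(119.0)] r 633.0 az -19.6
j3 [ 493.3 -286.4] axis -58.0 len,w [np.float64(49.0), np.float64(122.0), np.float64(47.0), np.float64(117.0)] r 570.0 az -30.1
j4 [ 399.9 -353.9] axis -61.4 len,w [np.float64(52.0), np.float64(88.0), np.float64(50.0), np.float64(82.0)] r 534.0 az -41.5
```

move_arm([
  {"wz": -0.116},
  {"wz": -0.116},
  {"wz": -0.116},
  {"wz": -0.116},
  {"wz": -0.116},
  {"wz": -0.116},
  {"wz": -0.116},
], gripper=0)

```text
schema error: expected keys tx, ty, tz, wx, wy, wz
```

move_arm([
  {"tx": -0.41,"ty": -3.5},
  {"tx": -0.41,"ty": -3.5},
  {"tx": -0.41,"ty": -3.5},
  {"tx": -0.41,"ty": -3.5},
  {"tx": -0.41,"ty": -3.5},
  {"tx": -0.41,"ty": -3.5},
  {"tx": -0.41,"ty": -3.5},
  {"tx": -0.41,"ty": -3.5},
  {"tx": -0.41,"ty": -3.5},
  {"tx": -0.41,"ty": -3.5},
  {"tx": -0.41,"ty": -3.5},
  {"tx": -0.41,"ty": -3.5},
])

```text
schema error: expected keys tx, ty, tz, wx, wy, wz
```

```bash
cat >> h.py <<'E'
from scipy.spatial.transform import Rotation as Ro
def st():
    s=env.state();open("log.jsonl","a").write(json.dumps({k:np.array(s[k]).tolist() for k in("qpos","ee_pos","ee_rot")})+"\n")
    print("t",round(s["time_s"],2),"p",s["ee_pos"].round(1),"rot",s["ee_rot"].round(1),"q",s["qpos"].round(1),"F",s["force"].round(1),"w",round(s["gripper_width"],1),round(s["gripper_force"],1));return s
def go(*pts,R=None):
    "translation totals (cm, tool axes) for successive points"
    s=st();R=Ro.from_euler("xyz",s["ee_rot"],degrees=True) if R is None else R;p=s["ee_pos"]
    for q in pts:
        d=R.inv().apply(np.array(q,float)-p)/10;n=int(np.ceil(abs(d).max()/3.6));print("->",np.round(q,1),"tot cm",d.round(2),"n",n,"per row",(d/n).round(3));p=np.array(q,float)
E
python3 -c "
from h import *
go([432.7,175.5,14])
save('wrist','w1.png')"
```

```text
t 0.1 p [212.5 533.8 213.2] rot [-179.9   -0.   158.3] q [67.1 18.3 89.7 -0.  72.  -1.1] F [-0.1 -0.7 -0.2] w 91.0 0.0
-> [432.7 175.5  14. ] tot cm [-33.71 -25.12  19.96] n 10 per row [-3.371 -2.512  1.996]
```

```bash
cat >> h.py <<'E'
def RZ(yaw,tilt=0,axis="y"):
    "tool down at yaw, then turned by tilt deg about own axis"
    return Ro.from_euler("xyz",[180,0,yaw],degrees=True)*Ro.from_euler(axis,tilt,degrees=True)
def path(q,R,n,p0=None,R0=None,dec=(2,3)):
    s=env.state();p=np.array(s["ee_pos"] if p0 is None else p0,float);r=Ro.from_euler("xyz",s["ee_rot"],degrees=True) if R0 is None else R0
    q=np.array(q,float);w=(r.inv()*R).as_rotvec()/n;print("rot/row",w.round(dec[1]),"max .125")
    for k in range(n):
        t=r.inv().apply((q-p)/n)/10;print(t.round(dec[0]));r=r*Ro.from_rotvec(w)
E
python3 -c "
from h import *
path([432.7,175.5,150],RZ(204.8),12)
"
```

```text
rot/row [-0.    -0.    -0.068] max .125
[-2.81 -2.1   0.53]
[-2.66 -2.28  0.53]
[-2.5  -2.46  0.53]
[-2.33 -2.62  0.53]
[-2.15 -2.77  0.53]
[-1.95 -2.91  0.53]
[-1.75 -3.03  0.53]
[-1.54 -3.15  0.53]
[-1.33 -3.24  0.53]
[-1.11 -3.33  0.53]
[-0.88 -3.39  0.53]
[-0.65 -3.44  0.53]
```

move_arm([
  {"tx": -2.81,"ty": -2.1,"tz": 0.5,"wx": 0,"wy": 0,"wz": -0.068},
  {"tx": -2.66,"ty": -2.28,"tz": 0.5,"wx": 0,"wy": 0,"wz": -0.068},
  {"tx": -2.5,"ty": -2.46,"tz": 0.5,"wx": 0,"wy": 0,"wz": -0.068},
  {"tx": -2.33,"ty": -2.62,"tz": 0.5,"wx": 0,"wy": 0,"wz": -0.068},
  {"tx": -2.15,"ty": -2.77,"tz": 0.5,"wx": 0,"wy": 0,"wz": -0.068},
  {"tx": -1.95,"ty": -2.91,"tz": 0.5,"wx": 0,"wy": 0,"wz": -0.068},
  {"tx": -1.75,"ty": -3.03,"tz": 0.5,"wx": 0,"wy": 0,"wz": -0.068},
  {"tx": -1.54,"ty": -3.15,"tz": 0.5,"wx": 0,"wy": 0,"wz": -0.068},
  {"tx": -1.33,"ty": -3.24,"tz": 0.5,"wx": 0,"wy": 0,"wz": -0.068},
  {"tx": -1.11,"ty": -3.33,"tz": 0.5,"wx": 0,"wy": 0,"wz": -0.068},
  {"tx": -0.88,"ty": -3.39,"tz": 0.5,"wx": 0,"wy": 0,"wz": -0.068},
  {"tx": -0.65,"ty": -3.44,"tz": 0.5,"wx": 0,"wy": 0,"wz": -0.068},
], gripper=0)

```text
time_s: 1.15
ee_pos: [434.0, 174.7, 153.7]
ee_rot: [180.0, 0.0, -154.8]
force: [0.2, 0.6, -0.6]
gripper_width: 14.0
gripper_force: 0.0
```

```bash
python3 -c "
from h import *
st()
path([432.7,175.5,14],RZ(204.8),5)
f=save('wrist','w1.png');print(f['vfov'],f['cx'],f['cy'],proj(f,[462,183,24]))"
```

```text
t 1.15 p [434.  174.7 153.7] rot [ 180.     0.  -154.8] q [ 20.5  11.6 108.4   0.   60.  -94.7] F [ 0.2  0.6 -0.6] w 14.0 0.0
rot/row [0.    0.    0.002] max .125
[0.02 0.02 2.79]
[0.02 0.02 2.79]
[0.02 0.02 2.79]
[0.02 0.02 2.79]
[0.02 0.02 2.79]
65.82094577610567 255.8500964273863 196.05235561037793 (np.float64(251.2730807277216), np.float64(217.0649907221864))
```

View pics/w1.png

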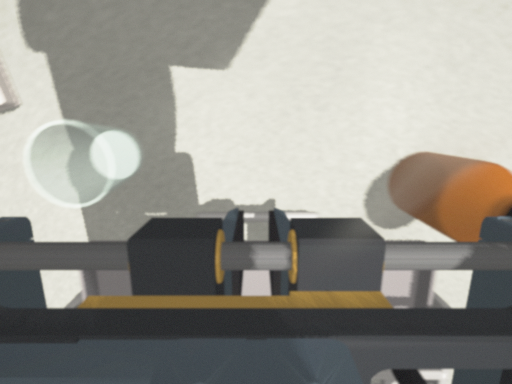

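The handle shows as the light line at about (255,213), matching its projection at (251,217). The beaker (80,160) and bottle (440,195) are clear. Next I descend and push.

move_arm([
  {"tx": 0.02,"ty": 0.02,"tz": 2.8,"wx": 0,"wy": 0,"wz": 0},
  {"tx": 0.02,"ty": 0.02,"tz": 2.8,"wx": 0,"wy": 0,"wz": 0},
  {"tx": 0.02,"ty": 0.02,"tz": 2.8,"wx": 0,"wy": 0,"wz": 0},
  {"tx": 0.02,"ty": 0.02,"tz": 2.8,"wx": 0,"wy": 0,"wz": 0},
  {"tx": 0.02,"ty": 0.02,"tz": 2.7,"wx": 0,"wy": 0,"wz": 0},
  {"tx": 0,"ty": 0,"tz": 0,"wx": 0,"wy": 0,"wz": 0},
])

```text
time_s: 1.7
ee_pos: [428.4, 175.6, 11.0]
ee_rot: [180.0, -0.6, -155.0]
force: [-0.9, 0.4, 0.4]
gripper_width: 0.7
gripper_force: 0.0
```

move_arm([
  {"tx": -1,"ty": 0,"tz": 0,"wx": 0,"wy": 0,"wz": 0},
  {"tx": -1,"ty": 0,"tz": 0,"wx": 0,"wy": 0,"wz": 0},
  {"tx": -1,"ty": 0,"tz": 0,"wx": 0,"wy": 0,"wz": 0},
  {"tx": -1,"ty": 0,"tz": 0,"wx": 0,"wy": 0,"wz": 0},
  {"tx": -1,"ty": 0,"tz": 0,"wx": 0,"wy": 0,"wz": 0},
  {"tx": -1,"ty": 0,"tz": 0,"wx": 0,"wy": 0,"wz": 0},
])

```text
time_s: 2.2
ee_pos: [488.4, 203.1, 16.0]
ee_rot: [-180.0, 0.1, -154.9]
force: [-2.2, -1.2, 1.8]
gripper_width: 0.6
gripper_force: 1.2
```

move_arm([
  {"tx": -0.4,"ty": 0,"tz": 0,"wx": 0,"wy": 0,"wz": 0},
  {"tx": -0.4,"ty": 0,"tz": 0,"wx": 0,"wy": 0,"wz": 0},
])

```text
time_s: 2.37
ee_pos: [495.1, 206.2, 15.5]
ee_rot: [-180.0, 0.1, -154.9]
force: [-2.1, -0.9, 1.6]
gripper_width: 0.8
gripper_force: 0.9
```

```bash
python3 -c "
from h import *
s=st();print((s['ee_pos'][:2]-[607,256])@[.908,.419])
save('top','t2.png',(90,105,240,225),5)"
```

```text
t 2.37 p [495.1 206.2  15.5] rot [-1.800e+02  1.000e-01 -1.549e+02] q [ 21.4  26.6 109.6   0.   43.7 -93.7] F [-2.1 -0.9  1.6] w 0.8 0.9
-122.44762305146826
```

View pics/t2.png

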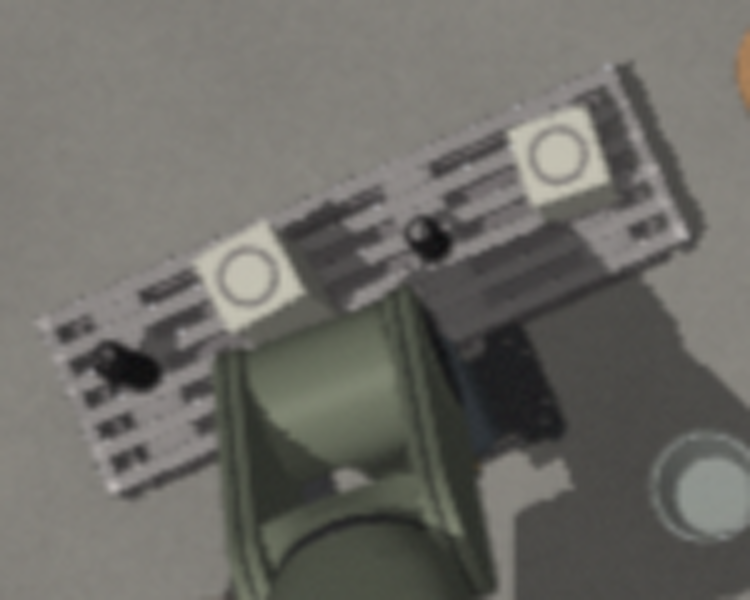

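The tray front no longer shows past the rack, so it is nearly home. I keep pushing in small steps until it stops.

move_arm([
  {"tx": -0.3,"ty": 0,"tz": 0,"wx": 0,"wy": 0,"wz": 0},
  {"tx": -0.2,"ty": 0,"tz": 0,"wx": 0,"wy": 0,"wz": 0},
  {"tx": 0,"ty": 0,"tz": 0,"wx": 0,"wy": 0,"wz": 0},
])

```text
time_s: 2.67
ee_pos: [498.3, 207.7, 15.0]
ee_rot: [180.0, -0.0, -154.9]
force: [-0.1, -0.6, 1.1]
gripper_width: 0.3
gripper_force: 0.6
```

move_arm([
  {"tx": -0.2,"ty": 0,"tz": 0,"wx": 0,"wy": 0,"wz": 0},
  {"tx": -0.2,"ty": 0,"tz": 0,"wx": 0,"wy": 0,"wz": 0},
  {"tx": 0,"ty": 0,"tz": 0,"wx": 0,"wy": 0,"wz": 0},
])

```text
time_s: 2.92
ee_pos: [498.4, 207.8, 14.6]
ee_rot: [180.0, -0.5, -154.9]
force: [-8.2, -4.0, 7.4]
gripper_width: 0.3
gripper_force: 4.3
```

```bash
python3 -c "
from h import *
s=st();print((s['ee_pos'][:2]-[607,256])@[.908,.419])"
```

```text
t 2.92 p [498.4 207.8  14.6] rot [ 180.    -0.5 -154.9] q [ 21.4  27.2 108.7  -0.   44.7 -93.6] F [-8.2 -4.   7.4] w 0.3 4.3
-118.74955173537317
```

The force jumped to about 9 N with no motion, so the tray is fully home. Next I back off, rise, open and go above the dry tall jar.

move_arm([
  {"tx": 1.5,"ty": 0,"tz": 0,"wx": 0,"wy": 0,"wz": 0},
  {"tx": 1.5,"ty": 0,"tz": 0,"wx": 0,"wy": 0,"wz": 0},
  {"tx": 0,"ty": 0,"tz": -3.5,"wx": 0,"wy": 0,"wz": 0},
  {"tx": 0,"ty": 0,"tz": -3.5,"wx": 0,"wy": 0,"wz": 0},
  {"tx": 0,"ty": 0,"tz": -3.5,"wx": 0,"wy": 0,"wz": 0},
  {"tx": 0,"ty": 0,"tz": -3.5,"wx": 0,"wy": 0,"wz": 0},
  {"tx": 0,"ty": 0,"tz": -3.5,"wx": 0,"wy": 0,"wz": 0},
  {"tx": 0,"ty": 0,"tz": -3.5,"wx": 0,"wy": 0,"wz": 0},
  {"tx": 0,"ty": 0,"tz": 0,"wx": 0,"wy": 0,"wz": 0},
])

```text
time_s: 3.67
ee_pos: [479.0, 198.4, 232.5]
ee_rot: [-179.9, 0.9, -154.9]
force: [0.2, 0.3, -0.7]
gripper_width: 0.5
gripper_force: 0.0
```

```bash
python3 -c "
from h import *
s=st();
path([585.5,302.5,225],RZ(121),12)"
```

```text
t 3.67 p [479.  198.4 232.5] rot [-179.9    0.9 -154.9] q [ 21.2  12.   95.7   0.   71.3 -93.8] F [ 0.2  0.3 -0.7] w 0.5 0.0
rot/row [0.001 0.001 0.122] max .125
[-1.17  0.41  0.08]
[-1.11  0.55  0.08]
[-1.04  0.68  0.08]
[-0.95  0.8   0.08]
[-0.84  0.91  0.07]
[-0.72  1.01  0.07]
[-0.6   1.09  0.07]
[-0.46  1.15  0.07]
[-0.31  1.2   0.07]
[-0.17  1.23  0.07]
[-0.01  1.24  0.06]
[0.14 1.23 0.06]
```

move_arm([
  {"tx": -1.17,"ty": 0.41,"tz": 0.05,"wx": 0,"wy": 0,"wz": 0.122},
  {"tx": -1.11,"ty": 0.55,"tz": 0.05,"wx": 0,"wy": 0,"wz": 0.122},
  {"tx": -1.04,"ty": 0.68,"tz": 0.05,"wx": 0,"wy": 0,"wz": 0.122},
  {"tx": -0.95,"ty": 0.8,"tz": 0.05,"wx": 0,"wy": 0,"wz": 0.122},
  {"tx": -0.84,"ty": 0.91,"tz": 0.05,"wx": 0,"wy": 0,"wz": 0.122},
  {"tx": -0.72,"ty": 1.01,"tz": 0.05,"wx": 0,"wy": 0,"wz": 0.122},
  {"tx": -0.6,"ty": 1.09,"tz": 0.05,"wx": 0,"wy": 0,"wz": 0.122},
  {"tx": -0.46,"ty": 1.15,"tz": 0.05,"wx": 0,"wy": 0,"wz": 0.122},
  {"tx": -0.31,"ty": 1.2,"tz": 0.05,"wx": 0,"wy": 0,"wz": 0.122},
  {"tx": -0.17,"ty": 1.23,"tz": 0.05,"wx": 0,"wy": 0,"wz": 0.122},
  {"tx": 0,"ty": 1.24,"tz": 0.05,"wx": 0,"wy": 0,"wz": 0.122},
  {"tx": 0.14,"ty": 1.23,"tz": 0.05,"wx": 0,"wy": 0,"wz": 0.122},
], gripper=9)

```text
time_s: 4.67
ee_pos: [581.7, 301.6, 218.3]
ee_rot: [180.0, -0.0, 120.8]
force: [0.1, -0.3, -0.3]
gripper_width: 77.6
gripper_force: 0.0
```

move_arm([
  {"tx": 0,"ty": 0,"tz": 0,"wx": 0,"wy": 0,"wz": 0},
  {"tx": 0,"ty": 0,"tz": 0,"wx": 0,"wy": 0,"wz": 0},
  {"tx": 0,"ty": 0,"tz": 0,"wx": 0,"wy": 0,"wz": 0},
])

```text
time_s: 4.92
ee_pos: [580.6, 300.6, 218.6]
ee_rot: [-180.0, 0.0, 121.3]
force: [-0.4, -0.3, -0.3]
gripper_width: 90.1
gripper_force: 0.0
```

```bash
python3 -c "
from h import *
s=st();go([585.5,302.5,125])
f=save('wrist','w2.png');print([np.round(proj(f,p)) for p in ([585.5,302.5,170],[584,301,170],[629,210,110])])"
```

```text
t 4.92 p [580.6 300.6 218.6] rot [-180.     0.   121.3] q [26.4 25.4 77.9 -0.  76.7 -4.9] F [-0.4 -0.3 -0.3] w 90.1 0.0
t 4.92 p [580.6 300.6 218.6] rot [-180.     0.   121.3] q [26.4 25.4 77.9 -0.  76.7 -4.9] F [-0.4 -0.3 -0.3] w 90.1 0.0
-> [585.5 302.5 125. ] tot cm [-0.09  0.53  9.36] n 3 per row [-0.032  0.176  3.118]
[array([263., 214.]), array([261., 215.]), array([251., 290.])]
```

View pics/w2.png

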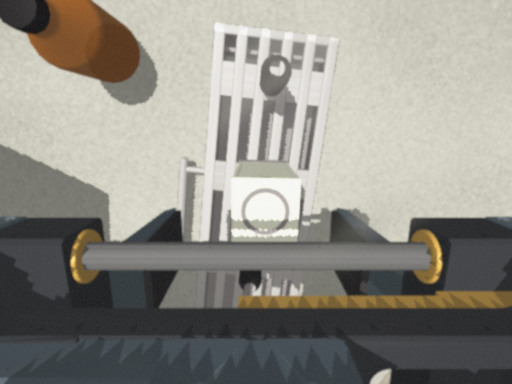

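The dry tall jar's top ring is at (266,210), with the predicted centre at (263,214). It sits aligned and between the fingers.

move_arm([
  {"tx": 0,"ty": 0.2,"tz": 3.1,"wx": 0,"wy": 0,"wz": 0},
  {"tx": 0.1,"ty": 0.2,"tz": 3.1,"wx": 0,"wy": 0,"wz": 0},
  {"tx": 0.1,"ty": 0.2,"tz": 3.1,"wx": 0,"wy": 0,"wz": 0},
  {"tx": 0,"ty": 0,"tz": 0,"wx": 0,"wy": 0,"wz": 0},
  {"tx": 0,"ty": 0,"tz": 0,"wx": 0,"wy": 0,"wz": 0},
])

```text
time_s: 5.38
ee_pos: [584.0, 305.0, 125.1]
ee_rot: [-179.8, -0.0, 121.2]
force: [-0.0, -0.5, 0.3]
gripper_width: 90.4
gripper_force: 0.0
```

move_arm([
  {"tx": 0,"ty": 0,"tz": 0,"wx": 0,"wy": 0,"wz": 0},
  {"tx": 0,"ty": 0,"tz": 0,"wx": 0,"wy": 0,"wz": 0},
  {"tx": 0,"ty": 0,"tz": 0,"wx": 0,"wy": 0,"wz": 0},
  {"tx": 0,"ty": 0,"tz": 0,"wx": 0,"wy": 0,"wz": 0},
  {"tx": 0,"ty": 0,"tz": 0,"wx": 0,"wy": 0,"wz": 0},
  {"tx": 0,"ty": 0,"tz": 0,"wx": 0,"wy": 0,"wz": 0},
], gripper=4.5, force=30)

```text
time_s: 5.88
ee_pos: [585.2, 305.9, 126.6]
ee_rot: [179.9, 0.0, 121.2]
force: [-0.4, 0.4, -0.3]
gripper_width: 53.0
gripper_force: 0.1
```

move_arm([
  {"tx": 0,"ty": 0,"tz": -1.5,"wx": 0,"wy": 0,"wz": 0},
  {"tx": 0,"ty": 0,"tz": -1.5,"wx": 0,"wy": 0,"wz": 0},
  {"tx": 0,"ty": 0,"tz": -2,"wx": 0,"wy": 0,"wz": 0},
  {"tx": 0,"ty": 0,"tz": -2,"wx": 0,"wy": 0,"wz": 0},
  {"tx": 0,"ty": 0,"tz": -2,"wx": 0,"wy": 0,"wz": 0},
  {"tx": 0,"ty": 0,"tz": -2,"wx": 0,"wy": 0,"wz": 0},
  {"tx": 0,"ty": 0,"tz": -2,"wx": 0,"wy": 0,"wz": 0},
  {"tx": 0,"ty": 0,"tz": 0,"wx": 0,"wy": 0,"wz": 0},
  {"tx": 0,"ty": 0,"tz": 0,"wx": 0,"wy": 0,"wz": 0},
])

```text
time_s: 6.63
ee_pos: [585.3, 306.0, 256.5]
ee_rot: [179.9, 0.0, 121.2]
force: [-0.1, -0.2, -1.4]
gripper_width: 52.1
gripper_force: 29.8
```

```bash
python3 -c "
from h import *
s=st();
path([441.7,-164.3,240],RZ(130),18)"
```

```text
t 6.63 p [585.3 306.  256.5] rot [179.9   0.  121.2] q [26.6 25.  73.1  0.  81.7 -4.6] F [-0.1 -0.2 -1.4] w 52.1 29.8
rot/row [ 0.     0.    -0.009] max .125
[-1.82 -2.04  0.09]
[-1.8  -2.05  0.09]
[-1.79 -2.07  0.09]
[-1.77 -2.08  0.09]
[-1.75 -2.1   0.09]
[-1.73 -2.11  0.09]
[-1.72 -2.13  0.09]
[-1.7  -2.14  0.09]
[-1.68 -2.16  0.09]
[-1.66 -2.17  0.09]
[-1.64 -2.18  0.09]
[-1.62 -2.2   0.09]
[-1.6  -2.21  0.09]
[-1.59 -2.22  0.09]
[-1.57 -2.24  0.09]
[-1.55 -2.25  0.09]
[-1.53 -2.26  0.09]
[-1.51 -2.28  0.09]
```

move_arm([
  {"tx": -1.82,"ty": -2.04,"tz": 0.1,"wx": 0,"wy": 0,"wz": -0.009},
  {"tx": -1.8,"ty": -2.05,"tz": 0.1,"wx": 0,"wy": 0,"wz": -0.009},
  {"tx": -1.79,"ty": -2.07,"tz": 0.1,"wx": 0,"wy": 0,"wz": -0.009},
  {"tx": -1.77,"ty": -2.08,"tz": 0.1,"wx": 0,"wy": 0,"wz": -0.009},
  {"tx": -1.75,"ty": -2.1,"tz": 0.1,"wx": 0,"wy": 0,"wz": -0.009},
  {"tx": -1.73,"ty": -2.11,"tz": 0.1,"wx": 0,"wy": 0,"wz": -0.009},
  {"tx": -1.72,"ty": -2.13,"tz": 0.1,"wx": 0,"wy": 0,"wz": -0.009},
  {"tx": -1.7,"ty": -2.14,"tz": 0.1,"wx": 0,"wy": 0,"wz": -0.009},
  {"tx": -1.68,"ty": -2.16,"tz": 0.1,"wx": 0,"wy": 0,"wz": -0.009},
  {"tx": -1.66,"ty": -2.17,"tz": 0.1,"wx": 0,"wy": 0,"wz": -0.009},
  {"tx": -1.64,"ty": -2.18,"tz": 0.1,"wx": 0,"wy": 0,"wz": -0.009},
  {"tx": -1.62,"ty": -2.2,"tz": 0.1,"wx": 0,"wy": 0,"wz": -0.009},
])

```text
time_s: 7.63
ee_pos: [488.1, -9.1, 241.8]
ee_rot: [-179.8, -0.1, 127.4]
force: [-0.1, -0.1, -1.4]
gripper_width: 52.0
gripper_force: 29.8
```

move_arm([
  {"tx": -1.6,"ty": -2.21,"tz": 0.1,"wx": 0,"wy": 0,"wz": -0.009},
  {"tx": -1.59,"ty": -2.22,"tz": 0.1,"wx": 0,"wy": 0,"wz": -0.009},
  {"tx": -1.57,"ty": -2.24,"tz": 0.1,"wx": 0,"wy": 0,"wz": -0.009},
  {"tx": -1.55,"ty": -2.25,"tz": 0.1,"wx": 0,"wy": 0,"wz": -0.009},
  {"tx": -1.53,"ty": -2.26,"tz": 0.1,"wx": 0,"wy": 0,"wz": -0.009},
  {"tx": -1.51,"ty": -2.28,"tz": 0.1,"wx": 0,"wy": 0,"wz": -0.009},
  {"tx": 0,"ty": 0,"tz": 0,"wx": 0,"wy": 0,"wz": 0},
  {"tx": 0,"ty": 0,"tz": 0,"wx": 0,"wy": 0,"wz": 0},
  {"tx": 0,"ty": 0,"tz": 0,"wx": 0,"wy": 0,"wz": 0},
])

```text
time_s: 8.38
ee_pos: [442.5, -164.5, 236.7]
ee_rot: [-180.0, -0.1, 130.4]
force: [0.2, 0.4, -1.3]
gripper_width: 52.2
gripper_force: 29.8
```

```bash
python3 -c "
from h import *
s=st();go([441.7,-164.3,95],[441.7,-164.3,76])"
```

```text
t 8.38 p [ 442.5 -164.5  236.7] rot [-1.800e+02 -1.000e-01  1.304e+02] q [-21.8   8.2  99.9   0.   72.  -62.2] F [ 0.2  0.4 -1.3] w 52.2 29.8
t 8.38 p [ 442.5 -164.5  236.7] rot [-1.800e+02 -1.000e-01  1.304e+02] q [-21.8   8.2  99.9   0.   72.  -62.2] F [ 0.2  0.4 -1.3] w 52.2 29.8
-> [ 441.7 -164.3   95. ] tot cm [ 0.03 -0.04 14.17] n 4 per row [ 0.008 -0.01   3.542]
-> [ 441.7 -164.3   76. ] tot cm [-0.   0.   1.9] n 1 per row [-5.0e-03  1.0e-03  1.9e+00]
```

move_arm([
  {"tx": 0,"ty": 0,"tz": 3.5,"wx": 0,"wy": 0,"wz": 0},
  {"tx": 0,"ty": 0,"tz": 3.5,"wx": 0,"wy": 0,"wz": 0},
  {"tx": 0,"ty": 0,"tz": 3.5,"wx": 0,"wy": 0,"wz": 0},
  {"tx": 0,"ty": 0,"tz": 2.5,"wx": 0,"wy": 0,"wz": 0},
  {"tx": 0,"ty": 0,"tz": 1.5,"wx": 0,"wy": 0,"wz": 0},
  {"tx": 0,"ty": 0,"tz": 0.8,"wx": 0,"wy": 0,"wz": 0},
  {"tx": 0,"ty": 0,"tz": 0.2,"wx": 0,"wy": 0,"wz": 0},
  {"tx": 0,"ty": 0,"tz": 0.2,"wx": 0,"wy": 0,"wz": 0},
  {"tx": 0,"ty": 0,"tz": 0.2,"wx": 0,"wy": 0,"wz": 0},
])

```text
time_s: 9.13
ee_pos: [444.2, -165.1, 79.8]
ee_rot: [179.9, 0.1, 130.5]
force: [-0.1, 0.7, -1.3]
gripper_width: 52.0
gripper_force: 29.8
```

move_arm([
  {"tx": 0,"ty": 0,"tz": 0.1,"wx": 0,"wy": 0,"wz": 0},
  {"tx": 0,"ty": 0,"tz": 0,"wx": 0,"wy": 0,"wz": 0},
])

```text
time_s: 9.3
ee_pos: [443.6, -165.2, 78.6]
ee_rot: [180.0, 0.1, 130.5]
force: [0.1, -0.2, -1.3]
gripper_width: 51.6
gripper_force: 29.8
```

move_arm([
  {"tx": 0,"ty": 0,"tz": 0.15,"wx": 0,"wy": 0,"wz": 0},
  {"tx": 0,"ty": 0,"tz": 0,"wx": 0,"wy": 0,"wz": 0},
])

```text
time_s: 9.47
ee_pos: [443.3, -165.2, 76.7]
ee_rot: [180.0, 0.0, 130.4]
force: [-0.4, 0.3, -1.5]
gripper_width: 52.3
gripper_force: 29.8
```

move_arm([
  {"tx": 0,"ty": 0,"tz": 0.15,"wx": 0,"wy": 0,"wz": 0},
  {"tx": 0,"ty": 0,"tz": 0,"wx": 0,"wy": 0,"wz": 0},
])

```text
time_s: 9.63
ee_pos: [443.5, -165.3, 75.5]
ee_rot: [180.0, 0.1, 130.4]
force: [-1.3, 0.6, 4.1]
gripper_width: 52.3
gripper_force: 29.8
```

move_arm([
  {"tx": 0,"ty": 0,"tz": 0,"wx": 0,"wy": 0,"wz": 0},
  {"tx": 0,"ty": 0,"tz": 0,"wx": 0,"wy": 0,"wz": 0},
  {"tx": 0,"ty": 0,"tz": 0,"wx": 0,"wy": 0,"wz": 0},
  {"tx": 0,"ty": 0,"tz": 0,"wx": 0,"wy": 0,"wz": 0},
  {"tx": 0,"ty": 0,"tz": 0,"wx": 0,"wy": 0,"wz": 0},
  {"tx": 0,"ty": 0,"tz": -1,"wx": 0,"wy": 0,"wz": 0},
  {"tx": 0,"ty": 0,"tz": -3.5,"wx": 0,"wy": 0,"wz": 0},
  {"tx": 0,"ty": 0,"tz": -3.5,"wx": 0,"wy": 0,"wz": 0},
  {"tx": 0,"ty": 0,"tz": -3.5,"wx": 0,"wy": 0,"wz": 0},
  {"tx": 0,"ty": 0,"tz": 0,"wx": 0,"wy": 0,"wz": 0},
  {"tx": 0,"ty": 0,"tz": 0,"wx": 0,"wy": 0,"wz": 0},
], gripper=9)

```text
time_s: 10.55
ee_pos: [444.3, -165.5, 191.8]
ee_rot: [179.9, 0.2, 130.5]
force: [-0.8, 1.5, -0.6]
gripper_width: 89.9
gripper_force: 0.0
```

```bash
python3 -c "
from h import *
s=st();
path([672,115,180],RZ(110.5),12)"
```

```text
t 10.55 p [ 444.3 -165.5  191.8] rot [179.9   0.2 130.5] q [-21.8  10.  104.4   0.   65.3 -62.3] F [-0.8  1.5 -0.6] w 89.9 0.0
rot/row [0.    0.    0.029] max .125
[0.55 2.96 0.1 ]
[0.63 2.94 0.1 ]
[0.72 2.92 0.1 ]
[0.8 2.9 0.1]
[0.89 2.88 0.1 ]
[0.97 2.85 0.1 ]
[1.05 2.82 0.1 ]
[1.13 2.79 0.1 ]
[1.21 2.76 0.1 ]
[1.29 2.72 0.1 ]
[1.37 2.68 0.1 ]
[1.45 2.64 0.1 ]
```

move_arm([
  {"tx": 0.55,"ty": 2.96,"tz": 0.1,"wx": 0,"wy": 0,"wz": 0.029},
  {"tx": 0.63,"ty": 2.94,"tz": 0.1,"wx": 0,"wy": 0,"wz": 0.029},
  {"tx": 0.72,"ty": 2.92,"tz": 0.1,"wx": 0,"wy": 0,"wz": 0.029},
  {"tx": 0.8,"ty": 2.9,"tz": 0.1,"wx": 0,"wy": 0,"wz": 0.029},
  {"tx": 0.89,"ty": 2.88,"tz": 0.1,"wx": 0,"wy": 0,"wz": 0.029},
  {"tx": 0.97,"ty": 2.85,"tz": 0.1,"wx": 0,"wy": 0,"wz": 0.029},
  {"tx": 1.05,"ty": 2.82,"tz": 0.1,"wx": 0,"wy": 0,"wz": 0.029},
  {"tx": 1.13,"ty": 2.79,"tz": 0.1,"wx": 0,"wy": 0,"wz": 0.029},
  {"tx": 1.21,"ty": 2.76,"tz": 0.1,"wx": 0,"wy": 0,"wz": 0.029},
  {"tx": 1.29,"ty": 2.72,"tz": 0.1,"wx": 0,"wy": 0,"wz": 0.029},
  {"tx": 1.37,"ty": 2.68,"tz": 0.1,"wx": 0,"wy": 0,"wz": 0.029},
  {"tx": 1.45,"ty": 2.64,"tz": 0.1,"wx": 0,"wy": 0,"wz": 0.029},
])

```text
time_s: 11.55
ee_pos: [670.6, 116.4, 175.3]
ee_rot: [-179.8, -0.0, 110.4]
force: [0.5, -1.1, 0.8]
gripper_width: 89.7
gripper_force: 0.0
```

move_arm([
  {"tx": 0,"ty": 0,"tz": 0,"wx": 0,"wy": 0,"wz": 0},
  {"tx": 0,"ty": 0,"tz": 0,"wx": 0,"wy": 0,"wz": 0},
  {"tx": 0,"ty": 0,"tz": 0,"wx": 0,"wy": 0,"wz": 0},
])

```text
time_s: 11.8
ee_pos: [669.7, 114.8, 176.0]
ee_rot: [-179.8, -0.0, 110.5]
force: [1.0, -0.9, -0.2]
gripper_width: 89.9
gripper_force: 0.0
```

```bash
python3 -c "
from h import *
go([672,115,97])
f=grab_frame('wrist')
import numpy as np
# ring/top face of white jar: bright region contour
g=cv2.cvtColor(f['color'],cv2.COLOR_RGB2GRAY);u,v=map(int,proj(f,[672,115,135]));print('pred',u,v)
m=(g>200).astype('uint8');n,l,s,c=cv2.connectedComponentsWithStats(m)
for i in range(1,n):
    if s[i,4]>300: print(s[i],c[i].round())
"
```

```text
t 11.8 p [669.7 114.8 176. ] rot [-179.8   -0.   110.5] q [  8.8  29.2  77.6  -0.   73.4 -11.8] F [ 1.  -0.9 -0.2] w 89.9 0.0
-> [672 115  97] tot cm [-0.07  0.25  7.9 ] n 3 per row [-0.022  0.084  2.632]
pred 259 216
[    0     0   298   224 31043] [139.  93.]
[  252     0   260   241 45133] [400. 105.]
[260 104  13  58 549] [266. 133.]
[  49  172   42   41 1339] [ 69. 192.]
[240 191  42  24 814] [261. 204.]
[161 293  62  14 531] [185. 300.]
```

move_arm([
  {"tx": 0,"ty": 0.1,"tz": 2.6,"wx": 0,"wy": 0,"wz": 0},
  {"tx": 0,"ty": 0.1,"tz": 2.6,"wx": 0,"wy": 0,"wz": 0},
  {"tx": 0,"ty": 0.1,"tz": 2.6,"wx": 0,"wy": 0,"wz": 0},
  {"tx": 0,"ty": 0,"tz": 0,"wx": 0,"wy": 0,"wz": 0},
  {"tx": 0,"ty": 0,"tz": 0,"wx": 0,"wy": 0,"wz": 0},
])

```text
time_s: 12.27
ee_pos: [672.3, 115.2, 99.0]
ee_rot: [-179.8, -0.0, 110.4]
force: [-0.6, 0.1, 0.9]
gripper_width: 90.1
gripper_force: 0.0
```

move_arm([
  {"tx": 0,"ty": 0,"tz": 0,"wx": 0,"wy": 0,"wz": 0},
  {"tx": 0,"ty": 0,"tz": 0,"wx": 0,"wy": 0,"wz": 0},
  {"tx": 0,"ty": 0,"tz": 0,"wx": 0,"wy": 0,"wz": 0},
  {"tx": 0,"ty": 0,"tz": 0,"wx": 0,"wy": 0,"wz": 0},
  {"tx": 0,"ty": 0,"tz": 0,"wx": 0,"wy": 0,"wz": 0},
  {"tx": 0,"ty": 0,"tz": 0,"wx": 0,"wy": 0,"wz": 0},
  {"tx": 0,"ty": 0,"tz": 0,"wx": 0,"wy": 0,"wz": 0},
], gripper=4.5)

```text
time_s: 12.85
ee_pos: [673.8, 116.4, 100.4]
ee_rot: [180.0, 0.0, 110.5]
force: [-0.2, 0.4, 1.8]
gripper_width: 51.4
gripper_force: 29.9
```

move_arm([
  {"tx": 0,"ty": 0,"tz": -1.5,"wx": 0,"wy": 0,"wz": 0},
  {"tx": 0,"ty": 0,"tz": -1.5,"wx": 0,"wy": 0,"wz": 0},
  {"tx": 0,"ty": 0,"tz": -2,"wx": 0,"wy": 0,"wz": 0},
  {"tx": 0,"ty": 0,"tz": -2,"wx": 0,"wy": 0,"wz": 0},
  {"tx": 0,"ty": 0,"tz": -2,"wx": 0,"wy": 0,"wz": 0},
  {"tx": 0,"ty": 0,"tz": -2,"wx": 0,"wy": 0,"wz": 0},
  {"tx": 0,"ty": 0,"tz": 0,"wx": 0,"wy": 0,"wz": 0},
  {"tx": 0,"ty": 0,"tz": 0,"wx": 0,"wy": 0,"wz": 0},
])

```text
time_s: 13.52
ee_pos: [674.1, 116.5, 210.5]
ee_rot: [179.9, 0.0, 110.5]
force: [0.2, -0.1, -1.1]
gripper_width: 51.9
gripper_force: 29.9
```

```bash
python3 -c "
from h import *
s=st();
path([359,-233.5,215],RZ(130),18)"
```

```text
t 13.52 p [674.1 116.5 210.5] rot [179.9   0.  110.5] q [  8.8  28.4  74.1   0.   77.4 -11.7] F [ 0.2 -0.1 -1.1] w 51.9 29.9
rot/row [ 0.     0.    -0.019] max .125
[-1.21 -2.32 -0.03]
[-1.16 -2.34 -0.03]
[-1.12 -2.36 -0.03]
[-1.07 -2.39 -0.03]
[-1.03 -2.41 -0.03]
[-0.98 -2.42 -0.03]
[-0.94 -2.44 -0.03]
[-0.89 -2.46 -0.03]
[-0.84 -2.48 -0.03]
[-0.8  -2.49 -0.03]
[-0.75 -2.51 -0.03]
[-0.7  -2.52 -0.03]
[-0.66 -2.53 -0.03]
[-0.61 -2.54 -0.03]
[-0.56 -2.56 -0.03]
[-0.51 -2.57 -0.03]
[-0.46 -2.58 -0.03]
[-0.41 -2.58 -0.03]
```

move_arm([
  {"tx": -1.21,"ty": -2.32,"tz": 0,"wx": 0,"wy": 0,"wz": -0.019},
  {"tx": -1.16,"ty": -2.34,"tz": 0,"wx": 0,"wy": 0,"wz": -0.019},
  {"tx": -1.12,"ty": -2.36,"tz": 0,"wx": 0,"wy": 0,"wz": -0.019},
  {"tx": -1.07,"ty": -2.39,"tz": 0,"wx": 0,"wy": 0,"wz": -0.019},
  {"tx": -1.03,"ty": -2.41,"tz": 0,"wx": 0,"wy": 0,"wz": -0.019},
  {"tx": -0.98,"ty": -2.42,"tz": 0,"wx": 0,"wy": 0,"wz": -0.019},
  {"tx": -0.94,"ty": -2.44,"tz": 0,"wx": 0,"wy": 0,"wz": -0.019},
  {"tx": -0.89,"ty": -2.46,"tz": 0,"wx": 0,"wy": 0,"wz": -0.019},
  {"tx": -0.84,"ty": -2.48,"tz": 0,"wx": 0,"wy": 0,"wz": -0.019},
  {"tx": -0.8,"ty": -2.49,"tz": 0,"wx": 0,"wy": 0,"wz": -0.019},
  {"tx": -0.75,"ty": -2.51,"tz": 0,"wx": 0,"wy": 0,"wz": -0.019},
  {"tx": -0.7,"ty": -2.52,"tz": 0,"wx": 0,"wy": 0,"wz": -0.019},
])

```text
time_s: 14.52
ee_pos: [461.6, -117.4, 207.9]
ee_rot: [-179.9, -0.2, 123.6]
force: [0.2, 0.3, -0.4]
gripper_width: 51.8
gripper_force: 29.9
```

move_arm([
  {"tx": -0.66,"ty": -2.53,"tz": 0,"wx": 0,"wy": 0,"wz": -0.019},
  {"tx": -0.61,"ty": -2.54,"tz": 0,"wx": 0,"wy": 0,"wz": -0.019},
  {"tx": -0.56,"ty": -2.56,"tz": 0,"wx": 0,"wy": 0,"wz": -0.019},
  {"tx": -0.51,"ty": -2.57,"tz": 0,"wx": 0,"wy": 0,"wz": -0.019},
  {"tx": -0.46,"ty": -2.58,"tz": 0,"wx": 0,"wy": 0,"wz": -0.019},
  {"tx": -0.41,"ty": -2.58,"tz": 0,"wx": 0,"wy": 0,"wz": -0.019},
  {"tx": 0,"ty": 0,"tz": 0,"wx": 0,"wy": 0,"wz": 0},
  {"tx": 0,"ty": 0,"tz": 0,"wx": 0,"wy": 0,"wz": 0},
  {"tx": 0,"ty": 0,"tz": 0,"wx": 0,"wy": 0,"wz": 0},
  {"tx": 0,"ty": 0,"tz": 0,"wx": 0,"wy": 0,"wz": 0},
])

```text
time_s: 15.35
ee_pos: [359.1, -233.1, 209.2]
ee_rot: [180.0, -0.1, 130.1]
force: [-0.6, 0.4, -1.0]
gripper_width: 52.0
gripper_force: 29.9
```

```bash
python3 -c "
from h import *
go([359,-233.5,50])"
```

```text
t 15.35 p [ 359.1 -233.1  209.2] rot [ 1.800e+02 -1.000e-01  1.301e+02] q [-34.5   5.2 107.6   0.   67.3 -74.7] F [-0.6  0.4 -1. ] w 52.0 29.9
-> [ 359.  -233.5   50. ] tot cm [-0.05 -0.04 15.92] n 5 per row [-0.009 -0.008  3.184]
```

move_arm([
  {"tx": 0,"ty": 0,"tz": 3.5,"wx": 0,"wy": 0,"wz": 0},
  {"tx": 0,"ty": 0,"tz": 3.5,"wx": 0,"wy": 0,"wz": 0},
  {"tx": 0,"ty": 0,"tz": 3.5,"wx": 0,"wy": 0,"wz": 0},
  {"tx": 0,"ty": 0,"tz": 2.5,"wx": 0,"wy": 0,"wz": 0},
  {"tx": 0,"ty": 0,"tz": 1.5,"wx": 0,"wy": 0,"wz": 0},
  {"tx": 0,"ty": 0,"tz": 0.8,"wx": 0,"wy": 0,"wz": 0},
  {"tx": 0,"ty": 0,"tz": 0.2,"wx": 0,"wy": 0,"wz": 0},
  {"tx": 0,"ty": 0,"tz": 0.2,"wx": 0,"wy": 0,"wz": 0},
  {"tx": 0,"ty": 0,"tz": 0,"wx": 0,"wy": 0,"wz": 0},
])

```text
time_s: 16.1
ee_pos: [359.7, -234.0, 53.5]
ee_rot: [180.0, 0.1, 130.1]
force: [-0.2, 1.1, -0.6]
gripper_width: 52.1
gripper_force: 29.9
```

move_arm([
  {"tx": 0,"ty": 0,"tz": 0.15,"wx": 0,"wy": 0,"wz": 0},
  {"tx": 0,"ty": 0,"tz": 0,"wx": 0,"wy": 0,"wz": 0},
])

```text
time_s: 16.27
ee_pos: [359.4, -234.1, 52.1]
ee_rot: [180.0, 0.1, 130.1]
force: [0.4, 0.5, -1.1]
gripper_width: 52.2
gripper_force: 29.9
```

move_arm([
  {"tx": 0,"ty": 0,"tz": 0.15,"wx": 0,"wy": 0,"wz": 0},
  {"tx": 0,"ty": 0,"tz": 0,"wx": 0,"wy": 0,"wz": 0},
])

```text
time_s: 16.43
ee_pos: [359.0, -234.0, 50.2]
ee_rot: [180.0, 0.0, 130.1]
force: [-0.8, -0.2, -1.0]
gripper_width: 51.8
gripper_force: 29.9
```

move_arm([
  {"tx": 0,"ty": 0,"tz": 0.15,"wx": 0,"wy": 0,"wz": 0},
  {"tx": 0,"ty": 0,"tz": 0,"wx": 0,"wy": 0,"wz": 0},
])

```text
time_s: 16.6
ee_pos: [359.2, -234.1, 49.4]
ee_rot: [180.0, 0.1, 130.1]
force: [-1.7, 1.2, 7.9]
gripper_width: 51.7
gripper_force: 29.9
```

move_arm([
  {"tx": 0,"ty": 0,"tz": 0,"wx": 0,"wy": 0,"wz": 0},
  {"tx": 0,"ty": 0,"tz": 0,"wx": 0,"wy": 0,"wz": 0},
  {"tx": 0,"ty": 0,"tz": 0,"wx": 0,"wy": 0,"wz": 0},
  {"tx": 0,"ty": 0,"tz": 0,"wx": 0,"wy": 0,"wz": 0},
  {"tx": 0,"ty": 0,"tz": 0,"wx": 0,"wy": 0,"wz": 0},
  {"tx": 0,"ty": 0,"tz": -1,"wx": 0,"wy": 0,"wz": 0},
  {"tx": 0,"ty": 0,"tz": -3.5,"wx": 0,"wy": 0,"wz": 0},
  {"tx": 0,"ty": 0,"tz": -3.5,"wx": 0,"wy": 0,"wz": 0},
  {"tx": 0,"ty": 0,"tz": -3.5,"wx": 0,"wy": 0,"wz": 0},
  {"tx": 0,"ty": 0,"tz": -3.5,"wx": 0,"wy": 0,"wz": 0},
  {"tx": 0,"ty": 0,"tz": 0,"wx": 0,"wy": 0,"wz": 0},
  {"tx": 0,"ty": 0,"tz": 0,"wx": 0,"wy": 0,"wz": 0},
], gripper=9)

```text
time_s: 17.6
ee_pos: [359.8, -234.5, 200.1]
ee_rot: [179.9, 0.3, 130.1]
force: [-0.2, 0.6, -0.9]
gripper_width: 89.9
gripper_force: 0.0
```

```bash
cat > kin.py <<'E'
from h import *
from scipy.optimize import least_squares
def fk(q,k):
    d1,a1,a2,a3,d4,d6=k;q=np.radians(q);a=q[1]+q[2]
    w=np.array([a1+a2*np.sin(q[1])+a3*np.cos(a)+d4*np.sin(a),0,d1+a2*np.cos(q[1])-a3*np.sin(a)+d4*np.cos(a)])
    R=Ro.from_euler("z",q[0])*Ro.from_euler("y",a)*Ro.from_euler("z",q[3])*Ro.from_euler("y",q[4])*Ro.from_euler("z",q[5])
    return Ro.from_euler("z",q[0]).apply(w)+R.apply([0,0,d6]),R
L=[json.loads(l) for l in open("log.jsonl")]
def fit():
    f=lambda k:np.concatenate([fk(l["qpos"],k)[0]-l["ee_pos"] for l in L]+[np.array([k[3],k[5]-250])*1e-2])
    s=least_squares(f,[250,0,400,0,400,250]);return s.x,s.fun
E
python3 -c "
from kin import *
st()
k,r=fit();print(k.round(1),abs(r).max().round(2))
l=L[-1];print((fk(l['qpos'],k)[1].inv()*Ro.from_euler('xyz',l['ee_rot'],degrees=True)).as_euler('xyz',degrees=True).round(1))
save('scene','s3.png',(130,110,430,330),2.6)"
```

```text
t 17.6 p [ 359.8 -234.5  200.1] rot [179.9   0.3 130.1] q [-34.6   5.6 108.6   0.   65.6 -74.7] F [-0.2  0.6 -0.9] w 89.9 0.0
[156.   -0.  591.9  25.1 417.  351.6] 11.38
[-0.  0. 90.]
```

View pics/s3.png

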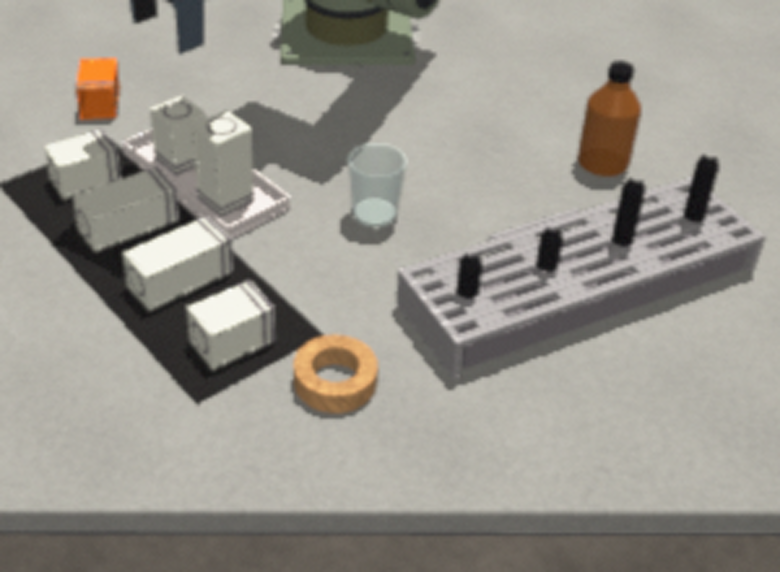

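Both dry jars stand in the store at about (180,130) and (225,160). All four pegs are free and the tray is home. Next I tilt the tool, both to prepare for the pick and to calibrate the kinematics.

move_arm([
  {"tx": 0,"ty": 0,"tz": -2,"wx": 0,"wy": 0.112,"wz": 0},
  {"tx": 0,"ty": 0,"tz": -2,"wx": 0,"wy": 0.112,"wz": 0},
  {"tx": 0,"ty": 0,"tz": 0,"wx": 0,"wy": 0.112,"wz": 0},
  {"tx": 0,"ty": 0,"tz": 0,"wx": 0,"wy": 0.112,"wz": 0},
  {"tx": 0,"ty": 0,"tz": 0,"wx": 0,"wy": 0.112,"wz": 0},
  {"tx": 0,"ty": 0,"tz": 0,"wx": 0,"wy": 0.112,"wz": 0},
  {"tx": 0,"ty": 0,"tz": 0,"wx": 0,"wy": 0.112,"wz": 0},
  {"tx": 0,"ty": 0,"tz": 0,"wx": 0,"wy": 0,"wz": 0},
  {"tx": 0,"ty": 0,"tz": 0,"wx": 0,"wy": 0,"wz": 0},
])

```text
time_s: 18.4
ee_pos: [360.0, -235.5, 235.5]
ee_rot: [-179.9, -45.2, 130.0]
force: [-0.7, 0.1, 0.6]
gripper_width: 89.8
gripper_force: 0.0
```

```bash
python3 -c "
from h import *
st()
from kin import *
k,r=fit();print(k.round(1));print(r.round(1).tolist())"
```

```text
t 18.4 p [ 360.  -235.5  235.5] rot [-179.9  -45.2  130. ] q [-40.1  29.1  83.8   7.4 111.7 -80.2] F [-0.7  0.1  0.6] w 89.8 0.0
[ 1.421e+02 -3.000e-01  5.928e+02  2.510e+01  4.171e+02  3.384e+02]
[10.6, -4.4, -0.0, 4.0, -10.8, -0.0, 4.4, -10.6, -0.1, 4.4, -10.6, -0.2, 4.2, -10.7, 0.0, 5.3, -10.2, -0.1, 5.3, -10.2, -0.1, 5.4, -10.2, -0.0, -4.3, -10.7, 0.0, -4.3, -10.7, 0.0, -4.3, -10.7, -0.0, 2.0, -11.3, -0.1, 2.0, -11.3, -0.1, -6.6, -9.4, 0.0, -6.6, -9.4, 0.0, -8.4, -7.5, 0.7, 0.3, 0.9]
```

```bash
cat > kin.py <<'E'
from h import *
from scipy.optimize import least_squares
def fk(q,k):
    d1,a1,a2,a3,d4,d6,b=k;q=np.radians(q);a=q[1]+q[2]
    w=np.array([a1+a2*np.sin(q[1])+a3*np.cos(a)+d4*np.sin(a),b,d1+a2*np.cos(q[1])-a3*np.sin(a)+d4*np.cos(a)])
    R=Ro.from_euler("z",q[0])*Ro.from_euler("y",a)*Ro.from_euler("z",q[3])*Ro.from_euler("y",q[4])*Ro.from_euler("z",q[5]+np.pi/2)
    return Ro.from_euler("z",q[0]).apply(w)+R.apply([0,0,d6]),R
L=[json.loads(l) for l in open("log.jsonl")]
def fit():
    f=lambda k:np.concatenate([fk(l["qpos"],k)[0]-l["ee_pos"] for l in L])
    s=least_squares(f,[250,0,400,0,400,250,10]);return s.x,s.fun
K,_res=fit()
lo=np.array([-177.97,-48.28,12.27,-77.06,2.81,-146.56])+2;hi=np.array([177.97,115.42,149.76,257.06,150.46,146.56])-2
def ik(p,R,q0s=None):
    best=[]
    def f(q):
        pp,RR=fk(q,K);return np.r_[(pp-p)/5,(RR.inv()*R).as_rotvec()*50]
    for q0 in q0s or [[np.degrees(np.arctan2(p[1],p[0])),20,90,q4,60,q6] for q4 in(0,90,180,-60) for q6 in(-90,0,90)]:
        s=least_squares(f,np.clip(q0,lo,hi),bounds=(lo,hi),max_nfev=150)
        if abs(s.fun).max()<.3 and not any(np.abs(s.x-b).max()<2 for b in best):best.append(s.x)
    return best
E
python3 - <<'E'
from kin import *
print(K.round(1),abs(_res).max())
J=dict(j1=(699.4,-146.7,-57.4,80),j2=(595.9,-212.5,-54,115),j3=(493.3,-286.4,-58,115),j4=(399.9,-353.9,-61.4,80))
for n,(x,y,an,l) in J.items():
  for a in(30,45):
    e=np.array([np.cos(np.radians(an)),np.sin(np.radians(an)),0])
    p=np.array([x,y,12])+e*0
    for R,nm in((RZ(an+180,a),'m'),):
        print(n,a,[q.round(0).tolist() for q in ik(p,R)])
for n,(x,y) in dict(L=(541,399),M=(585.5,304),m=(629.5,209),R=(673.5,116)).items():
  for a in (30,45):
    for phi in (-90,-45,0,45,90):
      ph=np.arctan2(y,x)+np.radians(phi);c,s=np.cos(np.radians(a)),np.sin(np.radians(a))
      z=np.array([c*np.cos(ph),c*np.sin(ph),-s]);yv=np.array([-np.sin(ph),np.cos(ph),0])
      # tool x = mouth comp: mouth = z*sin a + x*cos a = -Z
      out=[]
      for zz,az in((z,1),):
        xv=(np.array([0,0,-1])-z*s)/c;R=Ro.from_matrix(np.array([xv,np.cross(z,xv),z]).T)
        p=np.array([x,y,140])
        out=[q.round(0).tolist() for q in ik(p,R)]
      print(n,a,phi,out)
E
```

```text
Traceback (most recent call last):
NameError: name '_res' is not defined
```

```bash
sed -i 's/_res/res/' kin.py; cat > p.py <<'E'
from kin import *
J=dict(j1=(699.4,-146.7,-57.4,80),j2=(595.9,-212.5,-54,115),j3=(493.3,-286.4,-58,115),j4=(399.9,-353.9,-61.4,80))
PEG=dict(L=(541,399),M=(585.5,304),m=(629.5,209),R=(673.5,116))
def Rplace(ph,a):
    ph=np.radians(ph);c,s=np.cos(np.radians(a)),np.sin(np.radians(a))
    z=np.array([c*np.cos(ph),c*np.sin(ph),-s]);xv=(np.array([0,0,-1])-z*s)/c
    return Ro.from_matrix(np.array([xv,np.cross(z,xv),z]).T)
E
timeout 500 python3 - <<'E'
from p import *
print(K.round(1),abs(res).max())
for n,(x,y,an,l) in J.items():
  for a in(30,45):
    print(n,a,[q.round(0).tolist() for q in ik(np.array([x,y,12]),RZ(an+180,a))])
for n in "LR":
  x,y=PEG[n]
  for a in (30,45):
    for phi in (-90,-45,0,45,90):
      print(n,a,phi,[q.round(0).tolist() for q in ik(np.array([x,y,140]),Rplace(np.degrees(np.arctan2(y,x))+phi,a))])
E
```

```text
[140.3   0.  591.8  25.2 417.  335.7  11.5] 4.217781679471955e-11
j1 30 [[-21.0, 53.0, 62.0, 17.0, 90.0, -57.0]]
j1 45 [[-23.0, 61.0, 50.0, 24.0, 107.0, -57.0]]
j2 30 [[-27.0, 47.0, 74.0, 13.0, 86.0, -68.0]]
j2 45 [[-30.0, 56.0, 64.0, 17.0, 102.0, -68.0]]
j3 30 [[-37.0, 43.0, 84.0, 10.0, 82.0, -73.0]]
j3 45 [[-39.0, 51.0, 74.0, 13.0, 98.0, -74.0]]
j4 30 [[-47.0, 41.0, 88.0, 7.0, 80.0, -79.0]]
j4 45 [[-48.0, 49.0, 79.0, 9.0, 96.0, -80.0]]
L 30 -90 [[59.0, 43.0, 82.0, -53.0, 89.0, 41.0]]
L 30 -45 []
L 30 0 [[35.0, 21.0, 132.0, 177.0, 33.0, 91.0]]
L 30 45 [[11.0, 29.0, 115.0, 86.0, 55.0, 133.0]]
L 30 90 [[12.0, 43.0, 82.0, 52.0, 90.0, 138.0]]
L 45 -90 [[55.0, 38.0, 82.0, -43.0, 81.0, 34.0]]
L 45 -45 [[54.0, 24.0, 109.0, -65.0, 44.0, 20.0]]
L 45 0 []
L 45 45 []
L 45 90 [[16.0, 38.0, 82.0, 42.0, 82.0, 145.0]]
R 30 -90 [[32.0, 44.0, 80.0, -53.0, 89.0, 40.0]]
R 30 -45 []
R 30 0 [[8.0, 22.0, 130.0, 177.0, 32.0, 91.0]]
R 30 45 [[-15.0, 29.0, 114.0, 86.0, 54.0, 134.0]]
R 30 90 [[-14.0, 44.0, 80.0, 52.0, 90.0, 139.0]]
R 45 -90 [[28.0, 39.0, 80.0, -43.0, 81.0, 33.0]]
R 45 -45 [[27.0, 25.0, 107.0, -64.0, 44.0, 19.0]]
R 45 0 []
R 45 45 []
R 45 90 []
```

```bash
cat >> p.py <<'E'
FL=Ro.from_euler("z",180,degrees=True)
def Rpick(an,a,fl=True):
    R=RZ(an+180,a);return R*FL if fl else R
def tw(pA,RA,pB,RB,n):
    "constant per-row tool twist (t cm, w rad) carrying A to B"
    w=(RA.inv()*RB).as_rotvec();W=np.array([[0,-w[2],w[1]],[w[2],0,-w[0]],[-w[1],w[0],0]]);th=np.linalg.norm(w)
    V=np.eye(3) if th<1e-6 else np.eye(3)+(1-np.cos(th))/th**2*W+(th-np.sin(th))/th**3*W@W
    return np.linalg.solve(V,RA.inv().apply(np.array(pB)-pA))/10/n,w/n
def run(*poses):
    "poses: (p,R,n); prints rows and checks joints along the way"
    s=st();p=np.array(s["ee_pos"]);R=Ro.from_euler("xyz",s["ee_rot"],degrees=True);q=s["qpos"]
    for P,Rn,n in poses:
        Rn=R if Rn is None else Rn;P=np.array(P,float)
        t,w=tw(p,R,P,Rn,n);print(n,"rows t",t.round(2),"w",w.round(3),"->",P.round(1),end=" ")
        mq=0;bad=0;zs=[]
        for k in range(n):
            dR=Ro.from_rotvec(w);W=np.array([[0,-w[2],w[1]],[w[2],0,-w[0]],[-w[1],w[0],0]]);th=np.linalg.norm(w)
            V=np.eye(3)+W/2+W@W/6
            p=p+R.apply(V@t*10);R=R*dR;b=ik(p,R,[q])
            if not b: bad+=1;continue
            mq=max(mq,abs(b[0]-q).max());q=b[0];zs.append(p[2])
        print("q",q.round(0),"maxstep",round(mq,1),"bad",bad,"z",np.round([min(zs),max(zs)]) if zs else "");p,R=P,Rn
def gp(g,R):return np.array(g,float)+R.apply([0,0,19])
E
python3 - <<'E'
from p import *
s=env.state();f=grab_frame("wrist");V=np.array(f["view"]);o=-V[:3,:3].T@V[:3,3]
R=Ro.from_euler("xyz",s["ee_rot"],degrees=True);print("cam in tool",R.inv().apply(o-s["ee_pos"]).round(0),"cam look",R.inv().apply(-V[2,:3]).round(2))
for n,(x,y,an,l) in J.items():
  print(n,[q.round(0).tolist() for q in ik(gp([x,y,40],Rpick(an,45)),Rpick(an,45))])
for n in "LMmR":
  x,y=PEG[n];R=Rplace(114.8,45)*FL
  for h in (110,240):print(n,h,[q.round(0).tolist() for q in ik(gp([x,y,h],R),R)])
E
```

```text
cam in tool [  66.   -1. -170.] cam look [-0.24  0.    0.97]
j1 [[-23.0, 59.0, 53.0, 25.0, 106.0, 123.0]]
j2 [[-29.0, 54.0, 66.0, 18.0, 102.0, 112.0]]
j3 [[-39.0, 49.0, 76.0, 14.0, 98.0, 106.0]]
j4 [[-48.0, 47.0, 81.0, 9.0, 96.0, 100.0]]
L 110 [[16.0, 37.0, 92.0, 48.0, 69.0, -34.0]]
L 240 [[16.0, 30.0, 84.0, 45.0, 79.0, -23.0]]
M 110 [[7.0, 38.0, 88.0, 44.0, 75.0, -38.0]]
M 240 [[7.0, 32.0, 81.0, 43.0, 86.0, -28.0]]
m 110 [[-0.0, 41.0, 82.0, 40.0, 82.0, -40.0]]
m 240 [[-0.0, 35.0, 74.0, 40.0, 93.0, -31.0]]
R 110 [[-7.0, 45.0, 74.0, 37.0, 89.0, -42.0]]
R 240 [[-7.0, 39.0, 66.0, 37.0, 100.0, -34.0]]
```

```bash
python3 - <<'E'
from p import *
s=env.state();R0=Ro.from_euler("xyz",s["ee_rot"],degrees=True);Z90=Ro.from_euler("z",90,degrees=True)
x,y,an,l=J["j2"];R=Rpick(an,45);e=np.array([np.cos(np.radians(an)),np.sin(np.radians(an)),0])
g=np.array([x,y,40])+20*e;pre=gp(g,R)-R.apply([0,0,120])
run(([480,-240,300],R0*Z90,14),(pre,R,14))
E
```

```text
t 18.45 p [ 359.9 -235.2  237. ] rot [-179.9  -45.   130.1] q [-40.1  28.9  83.8   7.4 111.7 -80.2] F [0.1 1.5 0.7] w 89.7 0.0
14 rows t [ 0.43  0.57 -0.73] w [-0.     0.     0.112] -> [ 480. -240.  300.] q [-35.  36.  61.  13. 126.  19.] maxstep 7.2 bad 0 z [245. 300.]
14 rows t [1.91 0.73 0.21] w [0.003 0.003 0.116] -> [ 649.6 -286.5  111.4] q [-32.  60.  38.  18. 123. 116.] maxstep 8.1 bad 0 z [111. 293.]
```

move_arm([
  {"tx": 0.43,"ty": 0.57,"tz": -0.73,"wx": 0,"wy": 0,"wz": 0.112},
  {"tx": 0.43,"ty": 0.57,"tz": -0.73,"wx": 0,"wy": 0,"wz": 0.112},
  {"tx": 0.43,"ty": 0.57,"tz": -0.73,"wx": 0,"wy": 0,"wz": 0.112},
  {"tx": 0.43,"ty": 0.57,"tz": -0.73,"wx": 0,"wy": 0,"wz": 0.112},
  {"tx": 0.43,"ty": 0.57,"tz": -0.73,"wx": 0,"wy": 0,"wz": 0.112},
  {"tx": 0.43,"ty": 0.57,"tz": -0.73,"wx": 0,"wy": 0,"wz": 0.112},
  {"tx": 0.43,"ty": 0.57,"tz": -0.73,"wx": 0,"wy": 0,"wz": 0.112},
  {"tx": 0.43,"ty": 0.57,"tz": -0.73,"wx": 0,"wy": 0,"wz": 0.112},
  {"tx": 0.43,"ty": 0.57,"tz": -0.73,"wx": 0,"wy": 0,"wz": 0.112},
  {"tx": 0.43,"ty": 0.57,"tz": -0.73,"wx": 0,"wy": 0,"wz": 0.112},
  {"tx": 0.43,"ty": 0.57,"tz": -0.73,"wx": 0,"wy": 0,"wz": 0.112},
  {"tx": 0.43,"ty": 0.57,"tz": -0.73,"wx": 0,"wy": 0,"wz": 0.112},
])

```text
time_s: 19.45
ee_pos: [459.5, -229.4, 304.1]
ee_rot: [-136.0, -8.9, 49.2]
force: [-0.1, -1.2, 0.9]
gripper_width: 90.1
gripper_force: 0.0
```

move_arm([
  {"tx": 0.43,"ty": 0.57,"tz": -0.73,"wx": 0,"wy": 0,"wz": 0.112},
  {"tx": 0.43,"ty": 0.57,"tz": -0.73,"wx": 0,"wy": 0,"wz": 0.112},
  {"tx": 1.91,"ty": 0.73,"tz": 0.21,"wx": 0.003,"wy": 0.003,"wz": 0.116},
  {"tx": 1.91,"ty": 0.73,"tz": 0.21,"wx": 0.003,"wy": 0.003,"wz": 0.116},
  {"tx": 1.91,"ty": 0.73,"tz": 0.21,"wx": 0.003,"wy": 0.003,"wz": 0.116},
  {"tx": 1.91,"ty": 0.73,"tz": 0.21,"wx": 0.003,"wy": 0.003,"wz": 0.116},
  {"tx": 1.91,"ty": 0.73,"tz": 0.21,"wx": 0.003,"wy": 0.003,"wz": 0.116},
  {"tx": 1.91,"ty": 0.73,"tz": 0.21,"wx": 0.003,"wy": 0.003,"wz": 0.116},
  {"tx": 1.91,"ty": 0.73,"tz": 0.21,"wx": 0.003,"wy": 0.003,"wz": 0.116},
  {"tx": 1.91,"ty": 0.73,"tz": 0.21,"wx": 0.003,"wy": 0.003,"wz": 0.116},
  {"tx": 1.91,"ty": 0.73,"tz": 0.21,"wx": 0.003,"wy": 0.003,"wz": 0.116},
  {"tx": 1.91,"ty": 0.73,"tz": 0.21,"wx": 0.003,"wy": 0.003,"wz": 0.116},
])

```text
time_s: 20.45
ee_pos: [632.1, -226.4, 186.9]
ee_rot: [-156.4, 39.8, -18.7]
force: [0.0, -0.7, 0.3]
gripper_width: 90.1
gripper_force: 0.0
```

move_arm([
  {"tx": 1.91,"ty": 0.73,"tz": 0.21,"wx": 0.003,"wy": 0.003,"wz": 0.116},
  {"tx": 1.91,"ty": 0.73,"tz": 0.21,"wx": 0.003,"wy": 0.003,"wz": 0.116},
  {"tx": 1.91,"ty": 0.73,"tz": 0.21,"wx": 0.003,"wy": 0.003,"wz": 0.116},
  {"tx": 1.91,"ty": 0.73,"tz": 0.21,"wx": 0.003,"wy": 0.003,"wz": 0.116},
  {"tx": 0,"ty": 0,"tz": 0,"wx": 0,"wy": 0,"wz": 0},
  {"tx": 0,"ty": 0,"tz": 0,"wx": 0,"wy": 0,"wz": 0},
  {"tx": 0,"ty": 0,"tz": 0,"wx": 0,"wy": 0,"wz": 0},
])

```text
time_s: 21.03
ee_pos: [656.5, -271.4, 124.3]
ee_rot: [-179.6, 44.8, -53.7]
force: [-0.2, 0.9, 0.7]
gripper_width: 89.7
gripper_force: 0.0
```

```bash
cat >> p.py <<'E'
def quad(x,y,an,l,z=55):
    c,s=np.cos(np.radians(an)),np.sin(np.radians(an));e=np.array([c,s]);n=np.array([-s,c])
    return [[*(np.array([x,y])+a*l/2*e+b*26*n),z] for a,b in((-1,1),(1,1),(1,-1),(-1,-1))]
def wview(fn,names,d={}):
    f=save("wrist",fn);c=f["color"][:,:,::-1].copy()
    for n in names:
        q=np.array([proj(f,p) for p in quad(*J[n][:4])]).round().astype(int);cv2.polylines(c,[q],True,(0,0,255),1)
    cv2.imwrite("pics/"+fn,c);return f
E
python3 - <<'E'
from p import *
st();wview("w4.png",["j1","j2","j3"])
f=grab_frame("top");c=f["color"][:,:,::-1].copy()
for n in J:
    q=np.array([proj(f,p) for p in quad(*J[n])]).round().astype(int);cv2.polylines(c,[q],True,(0,0,255),1)
a=cv2.resize(c[110:265,240:390],None,fx=3.4,fy=3.4);b=cv2.imread("pics/w4.png")
b=b[:,60:330] if 0 else cv2.resize(b,None,fx=.56,fy=.56)
h=np.zeros((527,800,3),np.uint8);h[:a.shape[0],:a.shape[1]]=a;h[:b.shape[0],512:512+b.shape[1]]=b[:, :288];cv2.imwrite("pics/w4c.png",h)
E
```

```text
t 21.03 p [ 656.5 -271.4  124.3] rot [-179.6   44.8  -53.7] q [-31.   59.5  37.9  19.5 123.4 117.6] F [-0.2  0.9  0.7] w 89.7 0.0
```

View pics/w4c.png

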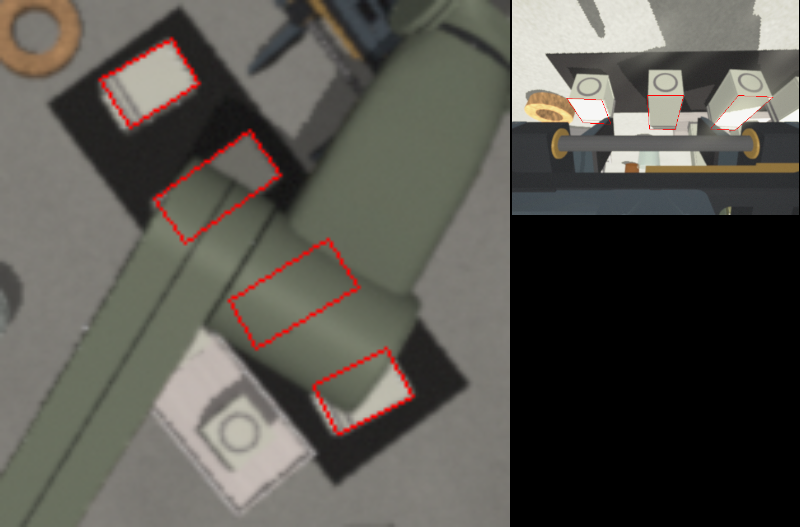

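The red model outlines match jars j1, j2 and j4 in the top view, and j1 to j3 in the wrist view. Jar j2 lies between the fingers. Next is the approach along the tool axis.

```bash
cat >> p.py <<'E'
def pickpose(n,s,h=40,a=45):
    x,y,an,l=J[n];R=Rpick(an,a);e=np.array([np.cos(np.radians(an)),np.sin(np.radians(an)),0]);return gp(np.array([x,y,h])+s*e,R),R
E
python3 - <<'E'
from p import *
p,R=pickpose("j2",20);B=R.apply([0,0,-1])
run((p+60*B,R,4),(p,R,3),(p+[0,0,180],R,7))
E
```

```text
t 21.13 p [ 656.8 -271.4  124.5] rot [-179.6   44.8  -53.7] q [-30.9  59.4  37.9  19.5 123.4 117.7] F [-0.4 -1.   0.6] w 90.1 0.0
4 rows t [0.37 0.37 1.59] w [-0.001 -0.001  0.001] -> [ 624.7 -252.1   69. ] q [-31.  57.  51.  18. 113. 114.] maxstep 3.8 bad 0 z [ 69. 111.]
3 rows t [-0. -0.  2.] w [0. 0. 0.] -> [ 599.8 -217.8   26.6] q [-30.  55.  62.  17. 104. 112.] maxstep 3.8 bad 0 z [27. 55.]
7 rows t [-1.82 -0.   -1.82] w [0. 0. 0.] -> [ 599.8 -217.8  206.6] q [-30.  48.  52.  20. 121. 118.] maxstep 2.7 bad 0 z [ 52. 207.]
```

move_arm([
  {"tx": 0.37,"ty": 0.37,"tz": 1.59,"wx": 0,"wy": 0,"wz": 0},
  {"tx": 0.37,"ty": 0.37,"tz": 1.59,"wx": 0,"wy": 0,"wz": 0},
  {"tx": 0.37,"ty": 0.37,"tz": 1.59,"wx": 0,"wy": 0,"wz": 0},
  {"tx": 0.37,"ty": 0.37,"tz": 1.59,"wx": 0,"wy": 0,"wz": 0},
  {"tx": 0,"ty": 0,"tz": 2,"wx": 0,"wy": 0,"wz": 0},
  {"tx": 0,"ty": 0,"tz": 2,"wx": 0,"wy": 0,"wz": 0},
  {"tx": 0,"ty": 0,"tz": 2,"wx": 0,"wy": 0,"wz": 0},
  {"tx": 0,"ty": 0,"tz": 0,"wx": 0,"wy": 0,"wz": 0},
  {"tx": 0,"ty": 0,"tz": 0,"wx": 0,"wy": 0,"wz": 0},
  {"tx": 0,"ty": 0,"tz": 0,"wx": 0,"wy": 0,"wz": 0},
])

```text
time_s: 21.97
ee_pos: [600.7, -219.0, 25.6]
ee_rot: [-179.7, 44.8, -53.9]
force: [-0.5, -0.0, 0.8]
gripper_width: 89.6
gripper_force: 0.0
```

```bash
python3 - <<'E'
from p import *
p,R=pickpose("j2",20)
run((p,R,1))
E
```

```text
t 21.97 p [ 600.7 -219.    25.6] rot [-179.7   44.8  -53.9] q [-29.9  55.2  62.1  17.5 104.1 112. ] F [-0.5 -0.   0.8] w 89.6 0.0
1 rows t [-0.18  0.    0.04] w [-0.003 -0.004  0.002] -> [ 599.8 -217.8   26.6] q [-30.  55.  62.  17. 104. 112.] maxstep 0.3 bad 0 z [27. 27.]
```

Well placed. I close with 35 N and lift.

move_arm([
  {"tx": 0,"ty": 0,"tz": 0,"wx": 0,"wy": 0,"wz": 0},
  {"tx": 0,"ty": 0,"tz": 0,"wx": 0,"wy": 0,"wz": 0},
  {"tx": 0,"ty": 0,"tz": 0,"wx": 0,"wy": 0,"wz": 0},
  {"tx": 0,"ty": 0,"tz": 0,"wx": 0,"wy": 0,"wz": 0},
  {"tx": 0,"ty": 0,"tz": 0,"wx": 0,"wy": 0,"wz": 0},
  {"tx": 0,"ty": 0,"tz": 0,"wx": 0,"wy": 0,"wz": 0},
  {"tx": 0,"ty": 0,"tz": 0,"wx": 0,"wy": 0,"wz": 0},
  {"tx": 0,"ty": 0,"tz": 0,"wx": 0,"wy": 0,"wz": 0},
], gripper=4.5, force=35)

```text
time_s: 22.63
ee_pos: [599.6, -218.7, 23.9]
ee_rot: [-179.9, 44.9, -54.0]
force: [-0.2, -0.5, -0.4]
gripper_width: 52.1
gripper_force: 35.0
```

move_arm([
  {"tx": -0.8,"ty": 0,"tz": -0.8,"wx": 0,"wy": 0,"wz": 0},
  {"tx": -1.4,"ty": 0,"tz": -1.4,"wx": 0,"wy": 0,"wz": 0},
  {"tx": -1.8,"ty": 0,"tz": -1.8,"wx": 0,"wy": 0,"wz": 0},
  {"tx": -1.8,"ty": 0,"tz": -1.8,"wx": 0,"wy": 0,"wz": 0},
  {"tx": -1.8,"ty": 0,"tz": -1.8,"wx": 0,"wy": 0,"wz": 0},
  {"tx": -1.8,"ty": 0,"tz": -1.8,"wx": 0,"wy": 0,"wz": 0},
  {"tx": -1.8,"ty": 0,"tz": -1.8,"wx": 0,"wy": 0,"wz": 0},
  {"tx": -1.8,"ty": 0,"tz": -1.8,"wx": 0,"wy": 0,"wz": 0},
  {"tx": -1.8,"ty": 0,"tz": -1.8,"wx": 0,"wy": 0,"wz": 0},
  {"tx": 0,"ty": 0,"tz": 0,"wx": 0,"wy": 0,"wz": 0},
  {"tx": 0,"ty": 0,"tz": 0,"wx": 0,"wy": 0,"wz": 0},
])

```text
time_s: 23.55
ee_pos: [599.5, -218.8, 234.8]
ee_rot: [-179.7, 44.7, -53.9]
force: [0.4, 0.4, -2.0]
gripper_width: 51.9
gripper_force: 35.0
```

```bash
cat >> p.py <<'E'
def placepose(peg,up,drop,a=45,az=114.8,lat=11):
    "grasp point: drop mm above rim, jar axis on peg; up = rim height; lat = grasp pt offset from axis towards the gripper"
    R=Rplace(az,a)*FL;x,y=PEG[peg];h=np.array([np.cos(np.radians(az)),np.sin(np.radians(az)),0])
    return gp(np.array([x,y,up+drop])-lat*h,R),R
E
python3 - <<'E'
from p import *
s=env.state();R0=Ro.from_euler("xyz",s["ee_rot"],degrees=True);Z=Ro.from_euler("z",-90,degrees=True)
p,R=placepose("L",165,77.5);p2,_=placepose("L",60,77.5)
run(([600,0,290],R0*Z,16),(p,R,20),(p2,R,5))
E
```

```text
t 23.55 p [ 599.5 -218.8  234.8] rot [-179.7   44.7  -53.9] q [-29.9  46.9  49.5  20.5 123.9 119.4] F [ 0.4  0.4 -2. ] w 51.9 35.0
16 rows t [-0.17 -1.44  0.53] w [ 0.     0.    -0.098] -> [600.   0. 290.] q [-15.  37.  62.  29. 116.  43.] maxstep 5.2 bad 0 z [232. 290.]
20 rows t [ 1.47 -0.3   1.51] w [-0.005  0.005 -0.071] -> [540.  401.2 229.1] q [ 15.  30.  84.  45.  80. -23.] maxstep 3.6 bad 0 z [229. 282.]
5 rows t [-1.48 -0.    1.48] w [0. 0. 0.] -> [540.  401.2 124.1] q [ 15.  35.  90.  47.  72. -32.] maxstep 1.8 bad 0 z [124. 208.]
```

move_arm([
  {"tx": -0.17,"ty": -1.44,"tz": 0.53,"wx": 0,"wy": 0,"wz": -0.098},
  {"tx": -0.17,"ty": -1.44,"tz": 0.53,"wx": 0,"wy": 0,"wz": -0.098},
  {"tx": -0.17,"ty": -1.44,"tz": 0.53,"wx": 0,"wy": 0,"wz": -0.098},
  {"tx": -0.17,"ty": -1.44,"tz": 0.53,"wx": 0,"wy": 0,"wz": -0.098},
  {"tx": -0.17,"ty": -1.44,"tz": 0.53,"wx": 0,"wy": 0,"wz": -0.098},
  {"tx": -0.17,"ty": -1.44,"tz": 0.53,"wx": 0,"wy": 0,"wz": -0.098},
  {"tx": -0.17,"ty": -1.44,"tz": 0.53,"wx": 0,"wy": 0,"wz": -0.098},
  {"tx": -0.17,"ty": -1.44,"tz": 0.53,"wx": 0,"wy": 0,"wz": -0.098},
])

```text
time_s: 24.22
ee_pos: [642.6, -105.2, 236.5]
ee_rot: [-144.6, 30.0, 0.8]
force: [-0.1, -0.2, -1.0]
gripper_width: 51.4
gripper_force: 35.0
```

move_arm([
  {"tx": -0.17,"ty": -1.44,"tz": 0.53,"wx": 0,"wy": 0,"wz": -0.098},
  {"tx": -0.17,"ty": -1.44,"tz": 0.53,"wx": 0,"wy": 0,"wz": -0.098},
  {"tx": -0.17,"ty": -1.44,"tz": 0.53,"wx": 0,"wy": 0,"wz": -0.098},
  {"tx": -0.17,"ty": -1.44,"tz": 0.53,"wx": 0,"wy": 0,"wz": -0.098},
  {"tx": -0.17,"ty": -1.44,"tz": 0.53,"wx": 0,"wy": 0,"wz": -0.098},
  {"tx": -0.17,"ty": -1.44,"tz": 0.53,"wx": 0,"wy": 0,"wz": -0.098},
  {"tx": -0.17,"ty": -1.44,"tz": 0.53,"wx": 0,"wy": 0,"wz": -0.098},
  {"tx": -0.17,"ty": -1.44,"tz": 0.53,"wx": 0,"wy": 0,"wz": -0.098},
])

```text
time_s: 24.88
ee_pos: [609.3, 1.6, 282.8]
ee_rot: [-134.9, -0.0, 36.0]
force: [-0.4, 0.6, -0.9]
gripper_width: 52.4
gripper_force: 35.0
```

move_arm([
  {"tx": 1.47,"ty": -0.3,"tz": 1.51,"wx": -0.005,"wy": 0.005,"wz": -0.071},
  {"tx": 1.47,"ty": -0.3,"tz": 1.51,"wx": -0.005,"wy": 0.005,"wz": -0.071},
  {"tx": 1.47,"ty": -0.3,"tz": 1.51,"wx": -0.005,"wy": 0.005,"wz": -0.071},
  {"tx": 1.47,"ty": -0.3,"tz": 1.51,"wx": -0.005,"wy": 0.005,"wz": -0.071},
  {"tx": 1.47,"ty": -0.3,"tz": 1.51,"wx": -0.005,"wy": 0.005,"wz": -0.071},
  {"tx": 1.47,"ty": -0.3,"tz": 1.51,"wx": -0.005,"wy": 0.005,"wz": -0.071},
  {"tx": 1.47,"ty": -0.3,"tz": 1.51,"wx": -0.005,"wy": 0.005,"wz": -0.071},
  {"tx": 1.47,"ty": -0.3,"tz": 1.51,"wx": -0.005,"wy": 0.005,"wz": -0.071},
  {"tx": 1.47,"ty": -0.3,"tz": 1.51,"wx": -0.005,"wy": 0.005,"wz": -0.071},
  {"tx": 1.47,"ty": -0.3,"tz": 1.51,"wx": -0.005,"wy": 0.005,"wz": -0.071},
])

```text
time_s: 25.72
ee_pos: [624.9, 204.5, 226.2]
ee_rot: [-145.9, -28.7, 66.1]
force: [-0.2, 0.2, -0.5]
gripper_width: 51.6
gripper_force: 35.0
```

move_arm([
  {"tx": 1.47,"ty": -0.3,"tz": 1.51,"wx": -0.005,"wy": 0.005,"wz": -0.071},
  {"tx": 1.47,"ty": -0.3,"tz": 1.51,"wx": -0.005,"wy": 0.005,"wz": -0.071},
  {"tx": 1.47,"ty": -0.3,"tz": 1.51,"wx": -0.005,"wy": 0.005,"wz": -0.071},
  {"tx": 1.47,"ty": -0.3,"tz": 1.51,"wx": -0.005,"wy": 0.005,"wz": -0.071},
  {"tx": 1.47,"ty": -0.3,"tz": 1.51,"wx": -0.005,"wy": 0.005,"wz": -0.071},
  {"tx": 1.47,"ty": -0.3,"tz": 1.51,"wx": -0.005,"wy": 0.005,"wz": -0.071},
  {"tx": 1.47,"ty": -0.3,"tz": 1.51,"wx": -0.005,"wy": 0.005,"wz": -0.071},
  {"tx": 1.47,"ty": -0.3,"tz": 1.51,"wx": -0.005,"wy": 0.005,"wz": -0.071},
  {"tx": 1.47,"ty": -0.3,"tz": 1.51,"wx": -0.005,"wy": 0.005,"wz": -0.071},
  {"tx": 1.47,"ty": -0.3,"tz": 1.51,"wx": -0.005,"wy": 0.005,"wz": -0.071},
  {"tx": 0,"ty": 0,"tz": 0,"wx": 0,"wy": 0,"wz": 0},
  {"tx": 0,"ty": 0,"tz": 0,"wx": 0,"wy": 0,"wz": 0},
])

```text
time_s: 26.72
ee_pos: [557.7, 403.9, 216.3]
ee_rot: [-178.6, -44.8, 113.6]
force: [0.8, -0.5, -2.1]
gripper_width: 52.1
gripper_force: 35.0
```

```bash
python3 - <<'E'
from p import *
p,R=placepose("L",150,78,lat=8.5);p2,_=placepose("L",60,78,lat=8.5)
run((p,R,2),(p2,R,5))
save("scene","s5.png",(300,60,450,240),3.2)
E
```

```text
t 26.72 p [557.7 403.9 216.3] rot [-178.6  -44.8  113.6] q [ 15.1  32.   81.3  44.6  80.6 -22.3] F [ 0.8 -0.5 -2.1] w 52.1 35.0
2 rows t [ 0.2  -0.86  0.33] w [-0.005  0.002 -0.007] -> [538.9 403.5 214.6] q [ 15.  30.  85.  45.  79. -24.] maxstep 1.8 bad 0 z [215. 215.]
5 rows t [-1.27 -0.    1.27] w [0. 0. 0.] -> [538.9 403.5 124.6] q [ 15.  35.  90.  47.  72. -32.] maxstep 1.6 bad 0 z [125. 197.]
```

View pics/s5.png

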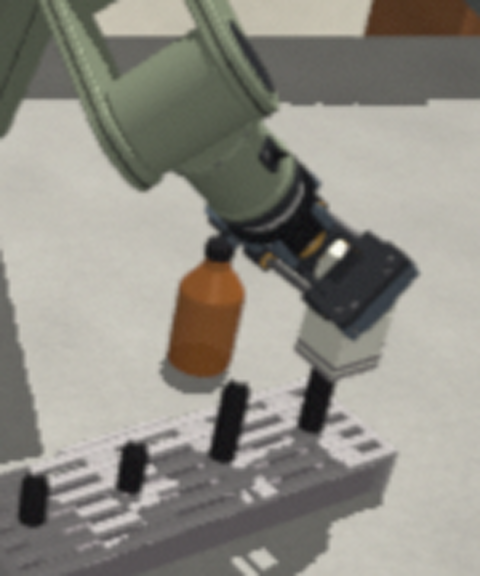

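The jar hangs mouth down above the left tall peg, offset to the right by about 19 mm. I correct that next.

move_arm([
  {"tx": 0.2,"ty": -0.86,"tz": 0.33,"wx": -0.005,"wy": 0.002,"wz": -0.007},
  {"tx": 0.2,"ty": -0.86,"tz": 0.33,"wx": -0.005,"wy": 0.002,"wz": -0.007},
  {"tx": 0,"ty": 0,"tz": 0,"wx": 0,"wy": 0,"wz": 0},
  {"tx": 0,"ty": 0,"tz": 0,"wx": 0,"wy": 0,"wz": 0},
  {"tx": 0,"ty": 0,"tz": 0,"wx": 0,"wy": 0,"wz": 0},
  {"tx": 0,"ty": 0,"tz": 0,"wx": 0,"wy": 0,"wz": 0},
])

```text
time_s: 27.27
ee_pos: [541.5, 403.0, 216.4]
ee_rot: [179.7, -45.1, 114.9]
force: [-0.7, -0.2, -1.0]
gripper_width: 51.8
gripper_force: 35.0
```

```bash
cat > ov.py <<'E'
from p import *
# overlay held-jar model and peg on scene & top, from current tool pose
def ov(fn,peg,l,s,lat):
    S=env.state();R=Ro.from_euler("xyz",S["ee_rot"],degrees=True);g=S["ee_pos"]-R.apply([0,0,19])
    # jar axes in tool: mouth=(z-x)/rt2 , lateral toward gripper u=-(z+x)/rt2
    r=2**-.5;m=R.apply([-r,0,r]);u=R.apply([-r,0,-r]);y=R.apply([0,1,0]);ax=g-u*lat
    rim=ax+m*(l/2+s);print("rim centre",rim.round(1),"mouth dir",m.round(3),"peg",PEG[peg],"d",(rim[:2]-PEG[peg]).round(1))
E
python3 - <<'E'
from ov import *
p,R=placepose("L",150,78,lat=8.5);p2,_=placepose("L",60,78,lat=8.5)
run((p,R,1),(p2,R,5));ov("",'L',115,20.6,8.5)
E
```

```text
t 27.27 p [541.5 403.  216.4] rot [179.7 -45.1 114.9] q [ 15.3  30.3  84.6  45.5  78.7 -24.3] F [-0.7 -0.2 -1. ] w 51.8 35.0
1 rows t [-0.02 -0.22  0.23] w [ 0.005 -0.001  0.001] -> [538.9 403.5 214.6] q [ 15.  30.  85.  45.  79. -24.] maxstep 0.2 bad 0 z [215. 215.]
5 rows t [-1.27 -0.    1.27] w [0. 0. 0.] -> [538.9 403.5 124.6] q [ 15.  35.  90.  47.  72. -32.] maxstep 1.6 bad 0 z [125. 197.]
rim centre [543.8 398.7 151.7] mouth dir [ 0.003  0.003 -1.   ] peg (541, 399) d [ 2.8 -0.3]
```

move_arm([
  {"tx": -1.2,"ty": -0.2,"tz": 1.4,"wx": 0,"wy": 0,"wz": 0},
  {"tx": -1.2,"ty": 0,"tz": 1.2,"wx": 0,"wy": 0,"wz": 0},
  {"tx": -1.2,"ty": 0,"tz": 1.2,"wx": 0,"wy": 0,"wz": 0},
  {"tx": -1.2,"ty": 0,"tz": 1.2,"wx": 0,"wy": 0,"wz": 0},
  {"tx": -1.2,"ty": 0,"tz": 1.2,"wx": 0,"wy": 0,"wz": 0},
  {"tx": 0,"ty": 0,"tz": 0,"wx": 0,"wy": 0,"wz": 0},
  {"tx": 0,"ty": 0,"tz": 0,"wx": 0,"wy": 0,"wz": 0},
])

```text
time_s: 27.85
ee_pos: [538.5, 404.0, 129.6]
ee_rot: [179.8, -45.1, 114.8]
force: [0.8, 0.4, -0.1]
gripper_width: 52.0
gripper_force: 35.0
```

move_arm([
  {"tx": -0.2,"ty": 0,"tz": 0.2,"wx": 0,"wy": 0,"wz": 0},
  {"tx": 0,"ty": 0,"tz": 0,"wx": 0,"wy": 0,"wz": 0},
  {"tx": 0,"ty": 0,"tz": 0,"wx": 0,"wy": 0,"wz": 0},
])

```text
time_s: 28.1
ee_pos: [538.9, 404.2, 128.4]
ee_rot: [179.5, -45.1, 115.0]
force: [0.6, 0.5, -1.7]
gripper_width: 51.8
gripper_force: 35.0
```

```bash
python3 - <<'E'
from ov import *
st();ov("",'L',115,20.6,8.5)
E
```

```text
t 28.1 p [538.9 404.2 128.4] rot [179.5 -45.1 115. ] q [ 15.4  34.8  90.4  47.5  71.5 -32.1] F [ 0.6  0.5 -1.7] w 51.8 35.0
rim centre [541.3 400.   63.7] mouth dir [ 0.005  0.004 -1.   ] peg (541, 399) d [0.3 1. ]
```

move_arm([
  {"tx": -0.2,"ty": 0,"tz": 0.2,"wx": 0,"wy": 0,"wz": 0},
  {"tx": -0.2,"ty": 0,"tz": 0.2,"wx": 0,"wy": 0,"wz": 0},
  {"tx": 0,"ty": 0,"tz": 0,"wx": 0,"wy": 0,"wz": 0},
])

```text
time_s: 28.35
ee_pos: [538.7, 404.3, 122.2]
ee_rot: [179.6, -45.1, 114.9]
force: [1.1, -0.2, 0.4]
gripper_width: 51.5
gripper_force: 35.0
```

move_arm([
  {"tx": -0.1,"ty": 0,"tz": 0.1,"wx": 0,"wy": 0,"wz": 0},
  {"tx": 0,"ty": 0,"tz": 0,"wx": 0,"wy": 0,"wz": 0},
])

```text
time_s: 28.52
ee_pos: [538.7, 404.3, 122.2]
ee_rot: [179.6, -45.2, 115.0]
force: [0.5, -3.3, 7.5]
gripper_width: 51.8
gripper_force: 35.0
```

move_arm([
  {"tx": -0.1,"ty": 0,"tz": 0.1,"wx": 0,"wy": 0,"wz": 0},
  {"tx": 0,"ty": 0,"tz": 0,"wx": 0,"wy": 0,"wz": 0},
])

```text
time_s: 28.68
ee_pos: [538.7, 404.2, 122.2]
ee_rot: [179.5, -45.2, 115.0]
force: [-0.5, -4.3, 11.6]
gripper_width: 51.9
gripper_force: 35.0
```

Contact is at the expected height. I release and back out along the tool axis.

move_arm([
  {"tx": 0,"ty": 0,"tz": 0,"wx": 0,"wy": 0,"wz": 0},
  {"tx": 0,"ty": 0,"tz": 0,"wx": 0,"wy": 0,"wz": 0},
  {"tx": 0,"ty": 0,"tz": 0,"wx": 0,"wy": 0,"wz": 0},
  {"tx": 0,"ty": 0,"tz": 0,"wx": 0,"wy": 0,"wz": 0},
  {"tx": 0,"ty": 0,"tz": 0,"wx": 0,"wy": 0,"wz": 0},
  {"tx": 0,"ty": 0,"tz": 0,"wx": 0,"wy": 0,"wz": 0},
  {"tx": 0,"ty": 0,"tz": -1,"wx": 0,"wy": 0,"wz": 0},
  {"tx": 0,"ty": 0,"tz": -3,"wx": 0,"wy": 0,"wz": 0},
  {"tx": 0,"ty": 0,"tz": -3,"wx": 0,"wy": 0,"wz": 0},
  {"tx": 0,"ty": 0,"tz": -3,"wx": 0,"wy": 0,"wz": 0},
  {"tx": 0,"ty": 0,"tz": -2,"wx": 0,"wy": 0,"wz": 0},
  {"tx": 0,"ty": 0,"tz": 0,"wx": 0,"wy": 0,"wz": 0},
], gripper=9)

```text
time_s: 29.68
ee_pos: [576.8, 324.5, 207.4]
ee_rot: [179.1, -45.0, 115.1]
force: [0.4, 0.4, 0.5]
gripper_width: 89.8
gripper_force: 0.0
```

```bash
python3 - <<'E'
from p import *
s=env.state();R0=Ro.from_euler("xyz",s["ee_rot"],degrees=True);Z=Ro.from_euler("z",85,degrees=True)
p,R=pickpose("j3",20);B=R.apply([0,0,-1])
run(([560,-30,290],R0*Z,18),(p+110*B,R,18))
save("scene","s6.png",(130,60,450,300),2.4)
E
```

```text
t 29.68 p [576.8 324.5 207.4] rot [179.1 -45.  115.1] q [  8.1  31.9  82.8  43.3  82.9 -29.2] F [0.4 0.4 0.5] w 89.8 0.0
18 rows t [-1.4  -0.05 -1.57] w [0.    0.    0.082] -> [560. -30. 290.] q [-22.  31.  73.  32. 109.  40.] maxstep 4.0 bad 0 z [209. 290.]
18 rows t [ 0.57  2.23 -0.31] w [-0.004 -0.005  0.087] -> [ 538.  -357.9  104.3] q [-41.  54.  54.  13. 116. 108.] maxstep 4.4 bad 0 z [104. 277.]
```

View pics/s6.png

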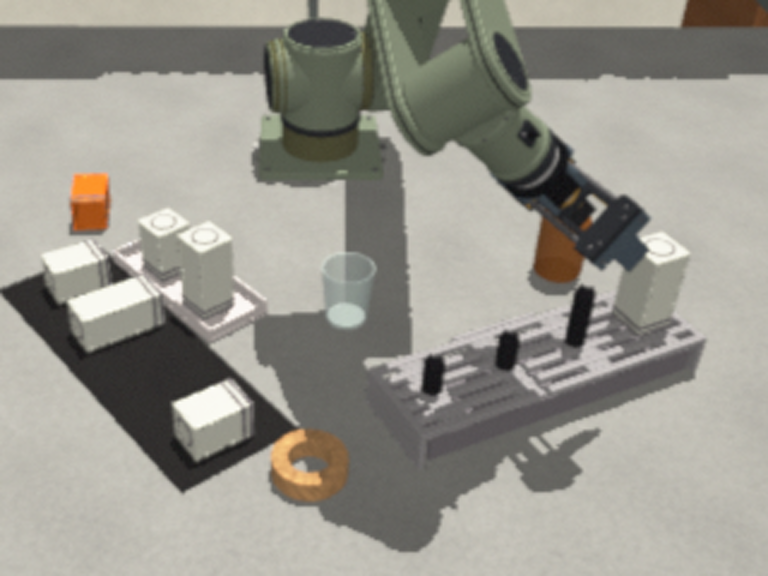

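The tall jar stands properly on the left peg, with its top at (660,245). I check numerically whether the remaining mat jars have moved.

```bash
cat > jc.py <<'E'
from p import *
def rects(c):
    g=c.min(2);out={}
    for n,(x,y,an,l) in J.items():
        f=cal("top0.png");u,v=map(int,proj(f,[x,y,55]))
        m=np.zeros(g.shape,np.uint8);r=24;m[v-r:v+r,u-r:u+r]=(g[v-r:v+r,u-r:u+r]>110)
        k,lab,s,ce=cv2.connectedComponentsWithStats(m)
        b=[i for i in range(1,k) if s[i,4]>150]
        out[n]=[cv2.minAreaRect(np.argwhere(lab==i)[:,::-1].astype(np.float32)) for i in b]
    return out
def show():
    a=rects(cv2.imread("pics/raw_top0.png"));b=rects(grab_frame("top")["color"][:,:,::-1])
    for n in J:print(n,[(np.round(r[0],1),np.round(r[1],1),round(r[2],1)) for r in a[n]],"|",[(np.round(r[0],1),np.round(r[1],1),round(r[2],1)) for r in b[n]])
E
python3 -c "
from jc import *
show()"
```

```text
j1 [(array([282.5, 121.5]), array([25., 47.]), 90.0), (array([282.5, 134.5]), array([16. , 25.9]), 58.0)] | [(array([282.5, 121.5]), array([25., 47.]), 90.0), (array([282.6, 134.6]), array([16.1, 26.3]), 56.3)]
j2 [(array([302.5, 165.6]), array([16.1, 36.4]), 55.0)] | []
j3 [(array([324.8, 196.2]), array([15.9, 36.7]), 59.0)] | [(array([324.9, 196.1]), array([16.1, 37.3]), 58.4)]
j4 [(array([345.5, 224.9]), array([16.2, 26.4]), 60.3), (array([358., 239.]), array([16., 22.]), 90.0)] | [(array([345.6, 224.9]), array([16.2, 27. ]), 60.3), (array([358., 239.]), array([16., 22.]), 90.0)]
```

move_arm([
  {"tx": -1.4,"ty": -0.05,"tz": -1.57,"wx": 0,"wy": 0,"wz": 0.082},
  {"tx": -1.4,"ty": -0.05,"tz": -1.57,"wx": 0,"wy": 0,"wz": 0.082},
  {"tx": -1.4,"ty": -0.05,"tz": -1.57,"wx": 0,"wy": 0,"wz": 0.082},
  {"tx": -1.4,"ty": -0.05,"tz": -1.57,"wx": 0,"wy": 0,"wz": 0.082},
  {"tx": -1.4,"ty": -0.05,"tz": -1.57,"wx": 0,"wy": 0,"wz": 0.082},
  {"tx": -1.4,"ty": -0.05,"tz": -1.57,"wx": 0,"wy": 0,"wz": 0.082},
  {"tx": -1.4,"ty": -0.05,"tz": -1.57,"wx": 0,"wy": 0,"wz": 0.082},
  {"tx": -1.4,"ty": -0.05,"tz": -1.57,"wx": 0,"wy": 0,"wz": 0.082},
  {"tx": -1.4,"ty": -0.05,"tz": -1.57,"wx": 0,"wy": 0,"wz": 0.082},
])

```text
time_s: 30.53
ee_pos: [608.4, 143.7, 220.0]
ee_rot: [-145.8, -31.6, 62.3]
force: [0.6, 0.4, -0.2]
gripper_width: 90.0
gripper_force: 0.0
```

move_arm([
  {"tx": -1.4,"ty": -0.05,"tz": -1.57,"wx": 0,"wy": 0,"wz": 0.082},
  {"tx": -1.4,"ty": -0.05,"tz": -1.57,"wx": 0,"wy": 0,"wz": 0.082},
  {"tx": -1.4,"ty": -0.05,"tz": -1.57,"wx": 0,"wy": 0,"wz": 0.082},
  {"tx": -1.4,"ty": -0.05,"tz": -1.57,"wx": 0,"wy": 0,"wz": 0.082},
  {"tx": -1.4,"ty": -0.05,"tz": -1.57,"wx": 0,"wy": 0,"wz": 0.082},
  {"tx": -1.4,"ty": -0.05,"tz": -1.57,"wx": 0,"wy": 0,"wz": 0.082},
  {"tx": -1.4,"ty": -0.05,"tz": -1.57,"wx": 0,"wy": 0,"wz": 0.082},
  {"tx": -1.4,"ty": -0.05,"tz": -1.57,"wx": 0,"wy": 0,"wz": 0.082},
  {"tx": -1.4,"ty": -0.05,"tz": -1.57,"wx": 0,"wy": 0,"wz": 0.082},
])

```text
time_s: 31.28
ee_pos: [566.6, -28.8, 280.3]
ee_rot: [-134.9, -3.8, 28.4]
force: [0.4, 0.5, -0.2]
gripper_width: 90.0
gripper_force: 0.0
```

```bash
python3 - <<'E'
from jc import *
show()
p,R=pickpose("j3",20);B=R.apply([0,0,-1])
run((p+110*B,R,18))
E
```

```text
j1 [(array([282.5, 121.5]), array([25., 47.]), 90.0), (array([282.5, 134.5]), array([16. , 25.9]), 58.0)] | [(array([272.7, 113.8]), array([20.6, 44.6]), 57.8)]
j2 [(array([302.5, 165.6]), array([16.1, 36.4]), 55.0)] | []
j3 [(array([324.8, 196.2]), array([15.9, 36.7]), 59.0)] | [(array([328.8, 193.8]), array([16. , 27.1]), 58.4)]
j4 [(array([345.5, 224.9]), array([16.2, 26.4]), 60.3), (array([358., 239.]), array([16., 22.]), 90.0)] | [(array([345.5, 224.9]), array([16.2, 26.4]), 60.3), (array([358., 239.]), array([16., 22.]), 90.0)]
t 31.33 p [566.1 -31.8 282. ] rot [-135.1   -3.7   28.2] q [-21.4  31.7  72.3  31.4 108.9  40.3] F [-0.6 -1.5  0.5] w 90.1 0.0
18 rows t [ 0.52  2.2  -0.33] w [-0.004 -0.004  0.087] -> [ 538.  -357.9  104.3] q [-41.  54.  54.  13. 116. 108.] maxstep 4.4 bad 0 z [104. 269.]
```

move_arm([
  {"tx": 0.52,"ty": 2.2,"tz": -0.33,"wx": -0.004,"wy": -0.004,"wz": 0.087},
  {"tx": 0.52,"ty": 2.2,"tz": -0.33,"wx": -0.004,"wy": -0.004,"wz": 0.087},
  {"tx": 0.52,"ty": 2.2,"tz": -0.33,"wx": -0.004,"wy": -0.004,"wz": 0.087},
  {"tx": 0.52,"ty": 2.2,"tz": -0.33,"wx": -0.004,"wy": -0.004,"wz": 0.087},
  {"tx": 0.52,"ty": 2.2,"tz": -0.33,"wx": -0.004,"wy": -0.004,"wz": 0.087},
  {"tx": 0.52,"ty": 2.2,"tz": -0.33,"wx": -0.004,"wy": -0.004,"wz": 0.087},
  {"tx": 0.52,"ty": 2.2,"tz": -0.33,"wx": -0.004,"wy": -0.004,"wz": 0.087},
  {"tx": 0.52,"ty": 2.2,"tz": -0.33,"wx": -0.004,"wy": -0.004,"wz": 0.087},
  {"tx": 0.52,"ty": 2.2,"tz": -0.33,"wx": -0.004,"wy": -0.004,"wz": 0.087},
])

```text
time_s: 32.08
ee_pos: [632.7, -177.6, 162.1]
ee_rot: [-144.4, 27.7, -4.7]
force: [-0.1, -0.1, -1.1]
gripper_width: 89.9
gripper_force: 0.0
```

move_arm([
  {"tx": 0.52,"ty": 2.2,"tz": -0.33,"wx": -0.004,"wy": -0.004,"wz": 0.087},
  {"tx": 0.52,"ty": 2.2,"tz": -0.33,"wx": -0.004,"wy": -0.004,"wz": 0.087},
  {"tx": 0.52,"ty": 2.2,"tz": -0.33,"wx": -0.004,"wy": -0.004,"wz": 0.087},
  {"tx": 0.52,"ty": 2.2,"tz": -0.33,"wx": -0.004,"wy": -0.004,"wz": 0.087},
  {"tx": 0.52,"ty": 2.2,"tz": -0.33,"wx": -0.004,"wy": -0.004,"wz": 0.087},
  {"tx": 0.52,"ty": 2.2,"tz": -0.33,"wx": -0.004,"wy": -0.004,"wz": 0.087},
  {"tx": 0.52,"ty": 2.2,"tz": -0.33,"wx": -0.004,"wy": -0.004,"wz": 0.087},
  {"tx": 0.52,"ty": 2.2,"tz": -0.33,"wx": -0.004,"wy": -0.004,"wz": 0.087},
  {"tx": 0.52,"ty": 2.2,"tz": -0.33,"wx": -0.004,"wy": -0.004,"wz": 0.087},
  {"tx": 0,"ty": 0,"tz": 0,"wx": 0,"wy": 0,"wz": 0},
  {"tx": 0,"ty": 0,"tz": 0,"wx": 0,"wy": 0,"wz": 0},
  {"tx": 0,"ty": 0,"tz": 0,"wx": 0,"wy": 0,"wz": 0},
])

```text
time_s: 33.08
ee_pos: [558.5, -350.7, 96.3]
ee_rot: [-179.2, 44.9, -57.0]
force: [-0.0, -0.7, -1.4]
gripper_width: 89.7
gripper_force: 0.0
```

```bash
cat >> jc.py <<'E'
def wcheck(n):
    "closed end face of the jar in the wrist view: white blob nearest its predicted centre"
    f=grab_frame("wrist");x,y,an,l=J[n];e=np.array([np.cos(np.radians(an)),np.sin(np.radians(an))])
    q=np.array([proj(f,p) for p in quad(x,y,an,l)]).round(1);print("pred top quad px",q.tolist())
    g=f["color"].min(2);r=q.mean(0).astype(int)
    for dv in(-8,0,8):
        row=g[r[1]+dv].astype(int);a=b=r[0]
        while a>0 and row[a]>100:a-=1
        while b<511 and row[b]>100:b+=1
        print("row",r[1]+dv,"white",a,b,"mid",(a+b)/2,"pred mid",r[0],"width",b-a)
E
python3 - <<'E'
from jc import *
p,R=pickpose("j3",20);B=R.apply([0,0,-1])
run((p+60*B,R,3),(p,R,4));wcheck("j3")
E
```

```text
t 33.08 p [ 558.5 -350.7   96.3] rot [-179.2   44.9  -57. ] q [-39.7  55.2  51.4  14.4 116.  108.9] F [-0.  -0.7 -1.4] w 89.7 0.0
3 rows t [-0.31  0.71  1.59] w [-0.    -0.001  0.004] -> [ 519.3 -327.9   69. ] q [-40.  52.  63.  13. 108. 107.] maxstep 4.0 bad 0 z [69. 87.]
4 rows t [ 0.  -0.   1.5] w [0. 0. 0.] -> [ 496.8 -292.    26.6] q [-39.  51.  72.  13. 100. 106.] maxstep 2.5 bad 0 z [27. 58.]
pred top quad px [[250.1, 255.7], [249.0, 203.5], [316.3, 204.4], [297.3, 256.3]]
row 221 white 242 332 mid 287.0 pred mid 278 width 90
row 229 white 180 331 mid 255.5 pred mid 278 width 151
row 237 white 181 330 mid 255.5 pred mid 278 width 149
```

move_arm([
  {"tx": -0.31,"ty": 0.71,"tz": 1.59,"wx": 0,"wy": -0.001,"wz": 0.004},
  {"tx": -0.31,"ty": 0.71,"tz": 1.59,"wx": 0,"wy": -0.001,"wz": 0.004},
  {"tx": -0.31,"ty": 0.71,"tz": 1.59,"wx": 0,"wy": -0.001,"wz": 0.004},
  {"tx": 0,"ty": 0,"tz": 0,"wx": 0,"wy": 0,"wz": 0},
  {"tx": 0,"ty": 0,"tz": 0,"wx": 0,"wy": 0,"wz": 0},
  {"tx": 0,"ty": 0,"tz": 0,"wx": 0,"wy": 0,"wz": 0},
])

```text
time_s: 33.63
ee_pos: [520.0, -329.1, 70.3]
ee_rot: [-179.9, 44.9, -58.0]
force: [0.2, 0.0, 0.4]
gripper_width: 89.7
gripper_force: 0.0
```

```bash
python3 - <<'E'
from jc import *
p,R=pickpose("j3",20)
run((p,R,4));wview("w7.png",["j3","j4"])
E
```

```text
t 33.63 p [ 520.  -329.1   70.3] rot [-179.9   44.9  -58. ] q [-40.2  52.   62.6  13.2 108.4 107. ] F [0.2 0.  0.4] w 89.7 0.0
4 rows t [-0.    0.    1.55] w [-0.    -0.001  0.   ] -> [ 496.8 -292.    26.6] q [-39.  51.  72.  13. 100. 106.] maxstep 2.6 bad 0 z [27. 59.]
```

View pics/w7.png

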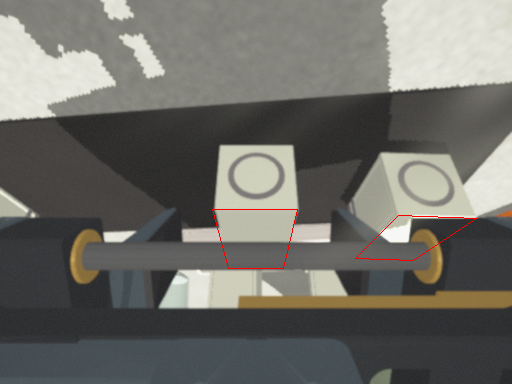

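Jar j3's end face is centred between the fingers at (257,177), and the model outline matches. I close on it.

move_arm([
  {"tx": 0,"ty": 0,"tz": 1.55,"wx": 0,"wy": 0,"wz": 0},
  {"tx": 0,"ty": 0,"tz": 1.55,"wx": 0,"wy": 0,"wz": 0},
  {"tx": 0,"ty": 0,"tz": 1.55,"wx": 0,"wy": 0,"wz": 0},
  {"tx": 0,"ty": 0,"tz": 1.4,"wx": 0,"wy": 0,"wz": 0},
  {"tx": 0,"ty": 0,"tz": 0,"wx": 0,"wy": 0,"wz": 0},
  {"tx": 0,"ty": 0,"tz": 0,"wx": 0,"wy": 0,"wz": 0},
  {"tx": 0,"ty": 0,"tz": 0,"wx": 0,"wy": 0,"wz": 0},
])

```text
time_s: 34.27
ee_pos: [497.2, -293.9, 27.4]
ee_rot: [-179.9, 44.8, -58.1]
force: [0.5, 0.1, 0.6]
gripper_width: 90.3
gripper_force: 0.0
```

move_arm([
  {"tx": 0,"ty": 0,"tz": 0,"wx": 0,"wy": 0,"wz": 0},
  {"tx": 0,"ty": 0,"tz": 0,"wx": 0,"wy": 0,"wz": 0},
  {"tx": 0,"ty": 0,"tz": 0,"wx": 0,"wy": 0,"wz": 0},
  {"tx": 0,"ty": 0,"tz": 0,"wx": 0,"wy": 0,"wz": 0},
  {"tx": 0,"ty": 0,"tz": 0,"wx": 0,"wy": 0,"wz": 0},
  {"tx": 0,"ty": 0,"tz": 0,"wx": 0,"wy": 0,"wz": 0},
  {"tx": 0,"ty": 0,"tz": 0,"wx": 0,"wy": 0,"wz": 0},
  {"tx": 0,"ty": 0,"tz": 0,"wx": 0,"wy": 0,"wz": 0},
], gripper=4.5, force=35)

```text
time_s: 34.93
ee_pos: [496.2, -293.1, 26.9]
ee_rot: [-180.0, 44.9, -58.1]
force: [-0.6, -0.3, -0.4]
gripper_width: 51.9
gripper_force: 35.0
```

move_arm([
  {"tx": -0.8,"ty": 0,"tz": -0.8,"wx": 0,"wy": 0,"wz": 0},
  {"tx": -1.4,"ty": 0,"tz": -1.4,"wx": 0,"wy": 0,"wz": 0},
  {"tx": -1.8,"ty": 0,"tz": -1.8,"wx": 0,"wy": 0,"wz": 0},
  {"tx": -1.8,"ty": 0,"tz": -1.8,"wx": 0,"wy": 0,"wz": 0},
  {"tx": -1.8,"ty": 0,"tz": -1.8,"wx": 0,"wy": 0,"wz": 0},
  {"tx": -1.8,"ty": 0,"tz": -1.8,"wx": 0,"wy": 0,"wz": 0},
  {"tx": -1.8,"ty": 0,"tz": -1.8,"wx": 0,"wy": 0,"wz": 0},
  {"tx": -1.8,"ty": 0,"tz": -1.8,"wx": 0,"wy": 0,"wz": 0},
  {"tx": -1.8,"ty": 0,"tz": -1.8,"wx": 0,"wy": 0,"wz": 0},
  {"tx": 0,"ty": 0,"tz": 0,"wx": 0,"wy": 0,"wz": 0},
  {"tx": 0,"ty": 0,"tz": 0,"wx": 0,"wy": 0,"wz": 0},
])

```text
time_s: 35.85
ee_pos: [496.2, -293.3, 237.5]
ee_rot: [-179.9, 44.7, -58.1]
force: [0.2, 0.5, -1.7]
gripper_width: 51.9
gripper_force: 35.0
```

```bash
python3 - <<'E'
from p import *
s=env.state();R0=Ro.from_euler("xyz",s["ee_rot"],degrees=True);Z=Ro.from_euler("z",-88,degrees=True)
p,R=placepose("M",165,78,lat=8.5)
run(([580,-20,290],R0*Z,18),(p,R,18))
E
```

```text
t 35.85 p [ 496.2 -293.3  237.5] rot [-179.9   44.7  -58.1] q [-39.3  41.2  60.5  15.3 120.5 111.4] F [ 0.2  0.5 -1.7] w 51.9 35.0
18 rows t [ 0.17 -1.68  0.53] w [-0.    -0.    -0.085] -> [580. -20. 290.] q [-18.  34.  66.  30. 114.  45.] maxstep 3.9 bad 0 z [226. 290.]
18 rows t [ 1.4  -0.05  1.34] w [-0.003  0.004 -0.084] -> [583.4 308.5 229.6] q [  7.  32.  80.  42.  87. -28.] maxstep 4.2 bad 0 z [229. 281.]
```

move_arm([
  {"tx": 0.17,"ty": -1.68,"tz": 0.53,"wx": 0,"wy": 0,"wz": -0.085},
  {"tx": 0.17,"ty": -1.68,"tz": 0.53,"wx": 0,"wy": 0,"wz": -0.085},
  {"tx": 0.17,"ty": -1.68,"tz": 0.53,"wx": 0,"wy": 0,"wz": -0.085},
  {"tx": 0.17,"ty": -1.68,"tz": 0.53,"wx": 0,"wy": 0,"wz": -0.085},
  {"tx": 0.17,"ty": -1.68,"tz": 0.53,"wx": 0,"wy": 0,"wz": -0.085},
  {"tx": 0.17,"ty": -1.68,"tz": 0.53,"wx": 0,"wy": 0,"wz": -0.085},
  {"tx": 0.17,"ty": -1.68,"tz": 0.53,"wx": 0,"wy": 0,"wz": -0.085},
  {"tx": 0.17,"ty": -1.68,"tz": 0.53,"wx": 0,"wy": 0,"wz": -0.085},
  {"tx": 0.17,"ty": -1.68,"tz": 0.53,"wx": 0,"wy": 0,"wz": -0.085},
])

```text
time_s: 36.6
ee_pos: [587.3, -166.2, 224.9]
ee_rot: [-145.1, 30.7, -4.3]
force: [0.5, -0.7, -1.8]
gripper_width: 51.8
gripper_force: 35.0
```

move_arm([
  {"tx": 0.17,"ty": -1.68,"tz": 0.53,"wx": 0,"wy": 0,"wz": -0.085},
  {"tx": 0.17,"ty": -1.68,"tz": 0.53,"wx": 0,"wy": 0,"wz": -0.085},
  {"tx": 0.17,"ty": -1.68,"tz": 0.53,"wx": 0,"wy": 0,"wz": -0.085},
  {"tx": 0.17,"ty": -1.68,"tz": 0.53,"wx": 0,"wy": 0,"wz": -0.085},
  {"tx": 0.17,"ty": -1.68,"tz": 0.53,"wx": 0,"wy": 0,"wz": -0.085},
  {"tx": 0.17,"ty": -1.68,"tz": 0.53,"wx": 0,"wy": 0,"wz": -0.085},
  {"tx": 0.17,"ty": -1.68,"tz": 0.53,"wx": 0,"wy": 0,"wz": -0.085},
  {"tx": 0.17,"ty": -1.68,"tz": 0.53,"wx": 0,"wy": 0,"wz": -0.085},
  {"tx": 0.17,"ty": -1.68,"tz": 0.53,"wx": 0,"wy": 0,"wz": -0.085},
])

```text
time_s: 37.35
ee_pos: [589.9, -20.4, 280.1]
ee_rot: [-134.9, 1.7, 30.4]
force: [-0.3, 0.1, -1.9]
gripper_width: 51.8
gripper_force: 35.0
```

```bash
python3 - <<'E'
from jc import *
p,R=placepose("M",165,78,lat=11.3)
run((p,R,18));show()
E
```

```text
t 37.35 p [589.9 -20.4 280.1] rot [-134.9    1.7   30.4] q [-18.1  35.7  65.3  29.7 113.5  45.7] F [-0.3  0.1 -1.9] w 51.8 35.0
18 rows t [ 1.4  -0.12  1.31] w [-0.004  0.004 -0.085] -> [584.6 305.9 229.6] q [  7.  32.  80.  42.  87. -28.] maxstep 4.3 bad 0 z [228. 272.]
j1 [(array([282.5, 121.5]), array([25., 47.]), 90.0), (array([282.5, 134.5]), array([16. , 25.9]), 58.0)] | []
j2 [(array([302.5, 165.6]), array([16.1, 36.4]), 55.0)] | []
j3 [(array([324.8, 196.2]), array([15.9, 36.7]), 59.0)] | []
j4 [(array([345.5, 224.9]), array([16.2, 26.4]), 60.3), (array([358., 239.]), array([16., 22.]), 90.0)] | [(array([345.4, 225. ]), array([16.2, 26.5]), 60.3), (array([358., 239.]), array([16., 22.]), 90.0)]
```

move_arm([
  {"tx": 1.4,"ty": -0.12,"tz": 1.31,"wx": -0.004,"wy": 0.004,"wz": -0.085},
  {"tx": 1.4,"ty": -0.12,"tz": 1.31,"wx": -0.004,"wy": 0.004,"wz": -0.085},
  {"tx": 1.4,"ty": -0.12,"tz": 1.31,"wx": -0.004,"wy": 0.004,"wz": -0.085},
  {"tx": 1.4,"ty": -0.12,"tz": 1.31,"wx": -0.004,"wy": 0.004,"wz": -0.085},
  {"tx": 1.4,"ty": -0.12,"tz": 1.31,"wx": -0.004,"wy": 0.004,"wz": -0.085},
  {"tx": 1.4,"ty": -0.12,"tz": 1.31,"wx": -0.004,"wy": 0.004,"wz": -0.085},
  {"tx": 1.4,"ty": -0.12,"tz": 1.31,"wx": -0.004,"wy": 0.004,"wz": -0.085},
  {"tx": 1.4,"ty": -0.12,"tz": 1.31,"wx": -0.004,"wy": 0.004,"wz": -0.085},
  {"tx": 1.4,"ty": -0.12,"tz": 1.31,"wx": -0.004,"wy": 0.004,"wz": -0.085},
])

```text
time_s: 38.15
ee_pos: [628.8, 137.6, 228.5]
ee_rot: [-145.4, -28.8, 63.2]
force: [0.2, -0.3, -1.3]
gripper_width: 51.8
gripper_force: 35.0
```

move_arm([
  {"tx": 1.4,"ty": -0.12,"tz": 1.31,"wx": -0.004,"wy": 0.004,"wz": -0.085},
  {"tx": 1.4,"ty": -0.12,"tz": 1.31,"wx": -0.004,"wy": 0.004,"wz": -0.085},
  {"tx": 1.4,"ty": -0.12,"tz": 1.31,"wx": -0.004,"wy": 0.004,"wz": -0.085},
  {"tx": 1.4,"ty": -0.12,"tz": 1.31,"wx": -0.004,"wy": 0.004,"wz": -0.085},
  {"tx": 1.4,"ty": -0.12,"tz": 1.31,"wx": -0.004,"wy": 0.004,"wz": -0.085},
  {"tx": 1.4,"ty": -0.12,"tz": 1.31,"wx": -0.004,"wy": 0.004,"wz": -0.085},
  {"tx": 1.4,"ty": -0.12,"tz": 1.31,"wx": -0.004,"wy": 0.004,"wz": -0.085},
  {"tx": 1.4,"ty": -0.12,"tz": 1.31,"wx": -0.004,"wy": 0.004,"wz": -0.085},
  {"tx": 1.4,"ty": -0.12,"tz": 1.31,"wx": -0.004,"wy": 0.004,"wz": -0.085},
  {"tx": 0,"ty": 0,"tz": 0,"wx": 0,"wy": 0,"wz": 0},
  {"tx": 0,"ty": 0,"tz": 0,"wx": 0,"wy": 0,"wz": 0},
  {"tx": 0,"ty": 0,"tz": 0,"wx": 0,"wy": 0,"wz": 0},
])

```text
time_s: 39.15
ee_pos: [593.8, 303.6, 225.6]
ee_rot: [179.5, -44.8, 115.1]
force: [0.5, 0.5, -1.2]
gripper_width: 52.2
gripper_force: 35.0
```

```bash
python3 - <<'E'
from ov import *
p,R=placepose("M",152,78,lat=11.3)
run((p,R,2));ov("",'M',115,20.6,11.3)
save("scene","s8.png",(300,60,450,240),3.2)
E
```

```text
t 39.15 p [593.8 303.6 225.6] rot [179.5 -44.8 115.1] q [  6.3  32.5  78.8  42.1  86.9 -28.1] F [ 0.5  0.5 -1.2] w 52.2 35.0
2 rows t [-0.11 -0.37  0.53] w [0.002 0.001 0.002] -> [584.6 305.9 216.6] q [  7.  32.  81.  42.  86. -29.] maxstep 1.0 bad 0 z [217. 221.]
rim centre [595.1 301.6 160.9] mouth dir [ 0.006 -0.    -1.   ] peg (585.5, 304) d [ 9.6 -2.4]
```

move_arm([
  {"tx": -0.11,"ty": -0.37,"tz": 0.53,"wx": 0.002,"wy": 0,"wz": 0.002},
  {"tx": -0.11,"ty": -0.37,"tz": 0.53,"wx": 0.002,"wy": 0,"wz": 0.002},
  {"tx": 0,"ty": 0,"tz": 0,"wx": 0,"wy": 0,"wz": 0},
  {"tx": 0,"ty": 0,"tz": 0,"wx": 0,"wy": 0,"wz": 0},
  {"tx": 0,"ty": 0,"tz": 0,"wx": 0,"wy": 0,"wz": 0},
])

```text
time_s: 39.62
ee_pos: [584.7, 306.5, 217.8]
ee_rot: [179.8, -44.9, 115.0]
force: [0.3, -0.2, -1.9]
gripper_width: 51.6
gripper_force: 35.0
```

```bash
python3 - <<'E'
from ov import *
p,R=placepose("M",150,78,lat=11.3)
run((p,R,1));ov("",'M',115,20.6,11.3)
save("scene","s8.png",(300,60,450,240),3.2)
E
```

```text
t 39.62 p [584.7 306.5 217.8] rot [179.8 -44.9 115. ] q [  6.7  32.2  80.7  42.3  85.7 -28.8] F [ 0.3 -0.2 -1.9] w 51.6 35.0
1 rows t [-0.26 -0.04  0.2 ] w [0.001 0.002 0.003] -> [584.6 305.9 214.6] q [  7.  32.  81.  42.  86. -29.] maxstep 0.2 bad 0 z [215. 215.]
rim centre [585.9 304.6 153.1] mouth dir [ 0.003 -0.001 -1.   ] peg (585.5, 304) d [0.4 0.6]
```

View pics/s8.png

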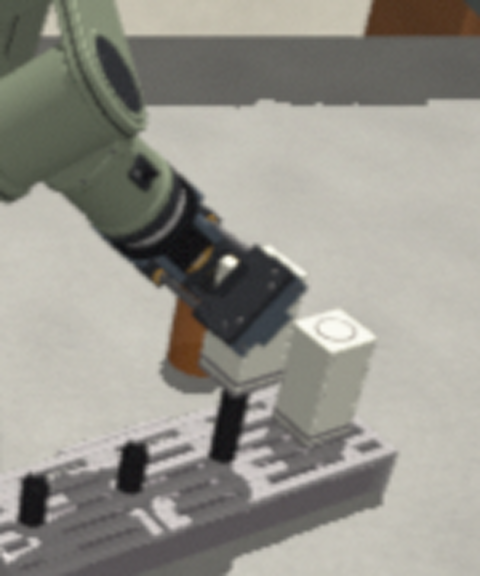

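The second tall jar hangs upright directly above its peg at (230,425), and the first jar is seated. I lower it.

move_arm([
  {"tx": -1.2,"ty": 0,"tz": 1.2,"wx": 0,"wy": 0,"wz": 0},
  {"tx": -1.2,"ty": 0,"tz": 1.2,"wx": 0,"wy": 0,"wz": 0},
  {"tx": -1.2,"ty": 0,"tz": 1.2,"wx": 0,"wy": 0,"wz": 0},
  {"tx": -1.2,"ty": 0,"tz": 1.2,"wx": 0,"wy": 0,"wz": 0},
  {"tx": -1.2,"ty": 0,"tz": 1.2,"wx": 0,"wy": 0,"wz": 0},
  {"tx": -0.4,"ty": 0,"tz": 0.4,"wx": 0,"wy": 0,"wz": 0},
  {"tx": 0,"ty": 0,"tz": 0,"wx": 0,"wy": 0,"wz": 0},
  {"tx": 0,"ty": 0,"tz": 0,"wx": 0,"wy": 0,"wz": 0},
])

```text
time_s: 40.33
ee_pos: [585.2, 306.8, 127.2]
ee_rot: [179.8, -44.9, 115.0]
force: [-0.2, -0.1, -1.8]
gripper_width: 51.7
gripper_force: 35.0
```

move_arm([
  {"tx": -0.1,"ty": 0,"tz": 0.1,"wx": 0,"wy": 0,"wz": 0},
  {"tx": -0.1,"ty": 0,"tz": 0.1,"wx": 0,"wy": 0,"wz": 0},
  {"tx": 0,"ty": 0,"tz": 0,"wx": 0,"wy": 0,"wz": 0},
])

```text
time_s: 40.58
ee_pos: [585.3, 306.7, 125.0]
ee_rot: [179.7, -44.9, 115.1]
force: [0.7, -1.3, -0.9]
gripper_width: 51.7
gripper_force: 35.0
```

move_arm([
  {"tx": -0.1,"ty": 0,"tz": 0.1,"wx": 0,"wy": 0,"wz": 0},
  {"tx": -0.1,"ty": 0,"tz": 0.1,"wx": 0,"wy": 0,"wz": 0},
  {"tx": 0,"ty": 0,"tz": 0,"wx": 0,"wy": 0,"wz": 0},
])

```text
time_s: 40.83
ee_pos: [584.9, 306.6, 121.5]
ee_rot: [179.8, -44.9, 115.0]
force: [0.1, -0.6, -1.2]
gripper_width: 51.9
gripper_force: 35.0
```

move_arm([
  {"tx": -0.1,"ty": 0,"tz": 0.1,"wx": 0,"wy": 0,"wz": 0},
  {"tx": 0,"ty": 0,"tz": 0,"wx": 0,"wy": 0,"wz": 0},
])

```text
time_s: 41.0
ee_pos: [585.0, 306.7, 121.3]
ee_rot: [179.7, -45.0, 115.1]
force: [0.6, -1.1, 3.6]
gripper_width: 51.9
gripper_force: 35.0
```

Seated. I release, back out, and plan for j1.

move_arm([
  {"tx": 0,"ty": 0,"tz": 0,"wx": 0,"wy": 0,"wz": 0},
  {"tx": 0,"ty": 0,"tz": 0,"wx": 0,"wy": 0,"wz": 0},
  {"tx": 0,"ty": 0,"tz": 0,"wx": 0,"wy": 0,"wz": 0},
  {"tx": 0,"ty": 0,"tz": 0,"wx": 0,"wy": 0,"wz": 0},
  {"tx": 0,"ty": 0,"tz": 0,"wx": 0,"wy": 0,"wz": 0},
  {"tx": 0,"ty": 0,"tz": 0,"wx": 0,"wy": 0,"wz": 0},
  {"tx": 0,"ty": 0,"tz": -1,"wx": 0,"wy": 0,"wz": 0},
  {"tx": 0,"ty": 0,"tz": -3,"wx": 0,"wy": 0,"wz": 0},
  {"tx": 0,"ty": 0,"tz": -3,"wx": 0,"wy": 0,"wz": 0},
  {"tx": 0,"ty": 0,"tz": -3,"wx": 0,"wy": 0,"wz": 0},
  {"tx": 0,"ty": 0,"tz": -2,"wx": 0,"wy": 0,"wz": 0},
  {"tx": 0,"ty": 0,"tz": 0,"wx": 0,"wy": 0,"wz": 0},
], gripper=9)

```text
time_s: 42.0
ee_pos: [623.5, 227.2, 208.9]
ee_rot: [179.2, -44.7, 115.3]
force: [0.2, 0.8, 0.6]
gripper_width: 89.7
gripper_force: 0.0
```

```bash
python3 - <<'E'
from jc import *
show()
s=env.state();R0=Ro.from_euler("xyz",s["ee_rot"],degrees=True);Z=Ro.from_euler("z",85,degrees=True)
p,R=pickpose("j4",8);B=R.apply([0,0,-1])
run(([560,-60,290],R0*Z,18),(p+110*B,R,18))
E
```

```text
j1 [(array([282.5, 121.5]), array([25., 47.]), 90.0), (array([282.5, 134.5]), array([16. , 25.9]), 58.0)] | [(array([291.5, 118. ]), array([18., 29.]), 90.0), (array([282.7, 134.4]), array([16.1, 26.2]), 59.0)]
j2 [(array([302.5, 165.6]), array([16.1, 36.4]), 55.0)] | []
j3 [(array([324.8, 196.2]), array([15.9, 36.7]), 59.0)] | []
j4 [(array([345.5, 224.9]), array([16.2, 26.4]), 60.3), (array([358., 239.]), array([16., 22.]), 90.0)] | [(array([345.6, 224.9]), array([16.2, 27. ]), 60.3), (array([358., 239.]), array([16., 22.]), 90.0)]
t 42.05 p [622.  228.3 206.9] rot [179.4 -44.8 115.1] q [  0.1  35.3  76.5  40.   90.3 -32.7] F [-0.  -0.8 -0.5] w 89.5 0.0
18 rows t [-1.21 -0.35 -1.26] w [-0.     0.     0.082] -> [560. -60. 290.] q [-24.  32.  71.  30. 111.  39.] maxstep 4.2 bad 0 z [207. 290.]
18 rows t [ 0.08  2.6  -0.27] w [-0.002 -0.003  0.09 ] -> [ 434.5 -417.4  104.3] q [-50.  50.  62.   9. 112. 102.] maxstep 4.0 bad 0 z [104. 274.]
```

move_arm([
  {"tx": -1.21,"ty": -0.35,"tz": -1.26,"wx": 0,"wy": 0,"wz": 0.082},
  {"tx": -1.21,"ty": -0.35,"tz": -1.26,"wx": 0,"wy": 0,"wz": 0.082},
  {"tx": -1.21,"ty": -0.35,"tz": -1.26,"wx": 0,"wy": 0,"wz": 0.082},
  {"tx": -1.21,"ty": -0.35,"tz": -1.26,"wx": 0,"wy": 0,"wz": 0.082},
  {"tx": -1.21,"ty": -0.35,"tz": -1.26,"wx": 0,"wy": 0,"wz": 0.082},
  {"tx": -1.21,"ty": -0.35,"tz": -1.26,"wx": 0,"wy": 0,"wz": 0.082},
  {"tx": -1.21,"ty": -0.35,"tz": -1.26,"wx": 0,"wy": 0,"wz": 0.082},
  {"tx": -1.21,"ty": -0.35,"tz": -1.26,"wx": 0,"wy": 0,"wz": 0.082},
  {"tx": -1.21,"ty": -0.35,"tz": -1.26,"wx": 0,"wy": 0,"wz": 0.082},
])

```text
time_s: 42.8
ee_pos: [622.6, 72.2, 219.8]
ee_rot: [-146.0, -31.4, 62.6]
force: [-0.3, 0.4, -0.5]
gripper_width: 90.0
gripper_force: 0.0
```

move_arm([
  {"tx": -1.21,"ty": -0.35,"tz": -1.26,"wx": 0,"wy": 0,"wz": 0.082},
  {"tx": -1.21,"ty": -0.35,"tz": -1.26,"wx": 0,"wy": 0,"wz": 0.082},
  {"tx": -1.21,"ty": -0.35,"tz": -1.26,"wx": 0,"wy": 0,"wz": 0.082},
  {"tx": -1.21,"ty": -0.35,"tz": -1.26,"wx": 0,"wy": 0,"wz": 0.082},
  {"tx": -1.21,"ty": -0.35,"tz": -1.26,"wx": 0,"wy": 0,"wz": 0.082},
  {"tx": -1.21,"ty": -0.35,"tz": -1.26,"wx": 0,"wy": 0,"wz": 0.082},
  {"tx": -1.21,"ty": -0.35,"tz": -1.26,"wx": 0,"wy": 0,"wz": 0.082},
  {"tx": -1.21,"ty": -0.35,"tz": -1.26,"wx": 0,"wy": 0,"wz": 0.082},
  {"tx": -1.21,"ty": -0.35,"tz": -1.26,"wx": 0,"wy": 0,"wz": 0.082},
])

```text
time_s: 43.55
ee_pos: [565.4, -61.5, 282.9]
ee_rot: [-135.1, -3.7, 28.6]
force: [-0.3, -0.0, 0.4]
gripper_width: 90.0
gripper_force: 0.0
```

```bash
python3 - <<'E'
from jc import *
show()
p,R=pickpose("j4",8);B=R.apply([0,0,-1])
run((p+110*B,R,18))
E
```

```text
j1 [(array([282.5, 121.5]), array([25., 47.]), 90.0), (array([282.5, 134.5]), array([16. , 25.9]), 58.0)] | [(array([278.3, 112.8]), array([22. , 53.2]), 64.0)]
j2 [(array([302.5, 165.6]), array([16.1, 36.4]), 55.0)] | []
j3 [(array([324.8, 196.2]), array([15.9, 36.7]), 59.0)] | []
j4 [(array([345.5, 224.9]), array([16.2, 26.4]), 60.3), (array([358., 239.]), array([16., 22.]), 90.0)] | [(array([345.4, 225. ]), array([16.2, 26.5]), 60.3), (array([358., 239.]), array([16., 22.]), 90.0)]
t 43.6 p [564.8 -63.7 284.9] rot [-135.2   -3.7   28.4] q [-23.7  32.6  70.1  30.1 111.1  38.7] F [ 0.  -1.4  1.4] w 90.1 0.0
18 rows t [ 0.04  2.57 -0.27] w [-0.002 -0.002  0.09 ] -> [ 434.5 -417.4  104.3] q [-50.  50.  62.   9. 112. 102.] maxstep 4.0 bad 0 z [103. 269.]
```

move_arm([
  {"tx": 0.04,"ty": 2.57,"tz": -0.27,"wx": -0.002,"wy": -0.002,"wz": 0.09},
  {"tx": 0.04,"ty": 2.57,"tz": -0.27,"wx": -0.002,"wy": -0.002,"wz": 0.09},
  {"tx": 0.04,"ty": 2.57,"tz": -0.27,"wx": -0.002,"wy": -0.002,"wz": 0.09},
  {"tx": 0.04,"ty": 2.57,"tz": -0.27,"wx": -0.002,"wy": -0.002,"wz": 0.09},
  {"tx": 0.04,"ty": 2.57,"tz": -0.27,"wx": -0.002,"wy": -0.002,"wz": 0.09},
  {"tx": 0.04,"ty": 2.57,"tz": -0.27,"wx": -0.002,"wy": -0.002,"wz": 0.09},
  {"tx": 0.04,"ty": 2.57,"tz": -0.27,"wx": -0.002,"wy": -0.002,"wz": 0.09},
  {"tx": 0.04,"ty": 2.57,"tz": -0.27,"wx": -0.002,"wy": -0.002,"wz": 0.09},
  {"tx": 0.04,"ty": 2.57,"tz": -0.27,"wx": -0.002,"wy": -0.002,"wz": 0.09},
])

```text
time_s: 44.35
ee_pos: [589.4, -241.3, 146.2]
ee_rot: [-144.1, 28.1, -6.3]
force: [1.3, 0.3, -0.2]
gripper_width: 90.1
gripper_force: 0.0
```

move_arm([
  {"tx": 0.04,"ty": 2.57,"tz": -0.27,"wx": -0.002,"wy": -0.002,"wz": 0.09},
  {"tx": 0.04,"ty": 2.57,"tz": -0.27,"wx": -0.002,"wy": -0.002,"wz": 0.09},
  {"tx": 0.04,"ty": 2.57,"tz": -0.27,"wx": -0.002,"wy": -0.002,"wz": 0.09},
  {"tx": 0.04,"ty": 2.57,"tz": -0.27,"wx": -0.002,"wy": -0.002,"wz": 0.09},
  {"tx": 0.04,"ty": 2.57,"tz": -0.27,"wx": -0.002,"wy": -0.002,"wz": 0.09},
  {"tx": 0.04,"ty": 2.57,"tz": -0.27,"wx": -0.002,"wy": -0.002,"wz": 0.09},
  {"tx": 0.04,"ty": 2.57,"tz": -0.27,"wx": -0.002,"wy": -0.002,"wz": 0.09},
  {"tx": 0.04,"ty": 2.57,"tz": -0.27,"wx": -0.002,"wy": -0.002,"wz": 0.09},
  {"tx": 0.04,"ty": 2.57,"tz": -0.27,"wx": -0.002,"wy": -0.002,"wz": 0.09},
  {"tx": 0,"ty": 0,"tz": 0,"wx": 0,"wy": 0,"wz": 0},
  {"tx": 0,"ty": 0,"tz": 0,"wx": 0,"wy": 0,"wz": 0},
  {"tx": 0,"ty": 0,"tz": 0,"wx": 0,"wy": 0,"wz": 0},
])

```text
time_s: 45.35
ee_pos: [455.2, -414.2, 92.6]
ee_rot: [-179.6, 44.8, -61.1]
force: [0.6, -0.6, -0.1]
gripper_width: 89.8
gripper_force: 0.0
```

```bash
python3 - <<'E'
from jc import *
p,R=pickpose("j4",8);B=R.apply([0,0,-1])
run((p+60*B,R,3))
E
```

```text
t 45.35 p [ 455.2 -414.2   92.6] rot [-179.6   44.8  -61.1] q [-48.4  51.6  60.   10.  112.2 102.9] F [ 0.6 -0.6 -0.1] w 89.8 0.0
3 rows t [-0.45  0.66  1.56] w [-0.001 -0.001  0.001] -> [ 417.6 -386.4   69. ] q [-49.  49.  70.   9. 105. 101.] maxstep 3.6 bad 0 z [69. 85.]
```

move_arm([
  {"tx": -0.45,"ty": 0.66,"tz": 1.56,"wx": 0,"wy": 0,"wz": 0},
  {"tx": -0.45,"ty": 0.66,"tz": 1.56,"wx": 0,"wy": 0,"wz": 0},
  {"tx": -0.45,"ty": 0.66,"tz": 1.56,"wx": 0,"wy": 0,"wz": 0},
  {"tx": 0,"ty": 0,"tz": 0,"wx": 0,"wy": 0,"wz": 0},
  {"tx": 0,"ty": 0,"tz": 0,"wx": 0,"wy": 0,"wz": 0},
  {"tx": 0,"ty": 0,"tz": 0,"wx": 0,"wy": 0,"wz": 0},
])

```text
time_s: 45.85
ee_pos: [418.3, -387.4, 69.9]
ee_rot: [-179.7, 44.7, -61.1]
force: [-1.2, -0.4, -0.3]
gripper_width: 90.0
gripper_force: 0.0
```

```bash
cat >> jc.py <<'E'
def endface(n):
    "edges of closed end face at half height: brightness profile around prediction"
    f=grab_frame("wrist");x,y,an,l=J[n];c,s=np.cos(np.radians(an)),np.sin(np.radians(an));e=np.array([c,s]);nn=np.array([-s,c])
    P=[proj(f,[*(np.array([x,y])+e*l/2+b*26*nn),38]) for b in(1,-1)];print("pred edges",np.round(P,1).tolist())
    v=int(round((P[0][1]+P[1][1])/2));g=f["color"].min(2)[v].astype(int);d=np.diff(cv2.GaussianBlur(g.astype(np.float32)[None],(3,1),0)[0])
    a,b=sorted((int(P[0][0]),int(P[1][0])))
    print("strong gradients",[(i,int(d[i])) for i in range(max(0,a-30),min(511,b+30)) if abs(d[i])>12])
E
python3 - <<'E'
from jc import *
p,R=pickpose("j4",8)
run((p,R,4));endface("j4")
E
```

```text
t 45.85 p [ 418.3 -387.4   69.9] rot [-179.7   44.7  -61.1] q [-49.1  48.6  70.2   9.  105.  101. ] F [-1.2 -0.4 -0.3] w 90.0 0.0
4 rows t [-0.01  0.    1.54] w [-0.    -0.001  0.001] -> [ 397.3 -349.1   26.6] q [-48.  48.  79.   9.  97. 100.] maxstep 2.4 bad 0 z [27. 59.]
pred edges [[215.7, 190.7], [294.5, 191.0]]
strong gradients [(215, 19), (216, 38), (217, 37), (218, 20), (230, -13), (231, -20), (232, -18), (238, 15), (239, 18), (240, 14), (272, -17), (273, -17), (279, 14), (280, 20), (281, 17), (294, -22), (295, -36), (296, -33), (297, -16)]
```

The jar edges are at columns 216.5 and 295.5, against predictions of 215.7 and 294.5. Next I grasp and lift.

move_arm([
  {"tx": 0,"ty": 0,"tz": 1.55,"wx": 0,"wy": 0,"wz": 0},
  {"tx": 0,"ty": 0,"tz": 1.55,"wx": 0,"wy": 0,"wz": 0},
  {"tx": 0,"ty": 0,"tz": 1.55,"wx": 0,"wy": 0,"wz": 0},
  {"tx": 0,"ty": 0,"tz": 1.4,"wx": 0,"wy": 0,"wz": 0},
  {"tx": 0,"ty": 0,"tz": 0,"wx": 0,"wy": 0,"wz": 0},
  {"tx": 0,"ty": 0,"tz": 0,"wx": 0,"wy": 0,"wz": 0},
  {"tx": 0,"ty": 0,"tz": 0,"wx": 0,"wy": 0,"wz": 0},
])

```text
time_s: 46.48
ee_pos: [397.6, -351.1, 27.1]
ee_rot: [-179.7, 44.6, -61.2]
force: [-0.3, -0.9, -0.0]
gripper_width: 89.6
gripper_force: 0.0
```

move_arm([
  {"tx": 0,"ty": 0,"tz": 0,"wx": 0,"wy": 0,"wz": 0},
  {"tx": 0,"ty": 0,"tz": 0,"wx": 0,"wy": 0,"wz": 0},
  {"tx": 0,"ty": 0,"tz": 0,"wx": 0,"wy": 0,"wz": 0},
  {"tx": 0,"ty": 0,"tz": 0,"wx": 0,"wy": 0,"wz": 0},
  {"tx": 0,"ty": 0,"tz": 0,"wx": 0,"wy": 0,"wz": 0},
  {"tx": 0,"ty": 0,"tz": 0,"wx": 0,"wy": 0,"wz": 0},
  {"tx": 0,"ty": 0,"tz": 0,"wx": 0,"wy": 0,"wz": 0},
  {"tx": 0,"ty": 0,"tz": 0,"wx": 0,"wy": 0,"wz": 0},
], gripper=4.5, force=35)

```text
time_s: 47.15
ee_pos: [396.6, -350.1, 26.7]
ee_rot: [-179.8, 44.7, -61.3]
force: [-0.1, -0.3, -0.2]
gripper_width: 51.8
gripper_force: 35.0
```

move_arm([
  {"tx": -0.8,"ty": 0,"tz": -0.8,"wx": 0,"wy": 0,"wz": 0},
  {"tx": -1.4,"ty": 0,"tz": -1.4,"wx": 0,"wy": 0,"wz": 0},
  {"tx": -1.8,"ty": 0,"tz": -1.8,"wx": 0,"wy": 0,"wz": 0},
  {"tx": -1.8,"ty": 0,"tz": -1.8,"wx": 0,"wy": 0,"wz": 0},
  {"tx": -1.8,"ty": 0,"tz": -1.8,"wx": 0,"wy": 0,"wz": 0},
  {"tx": -1.8,"ty": 0,"tz": -1.8,"wx": 0,"wy": 0,"wz": 0},
  {"tx": -1.8,"ty": 0,"tz": -1.8,"wx": 0,"wy": 0,"wz": 0},
  {"tx": -1.8,"ty": 0,"tz": -1.8,"wx": 0,"wy": 0,"wz": 0},
  {"tx": -1.8,"ty": 0,"tz": -1.8,"wx": 0,"wy": 0,"wz": 0},
  {"tx": 0,"ty": 0,"tz": 0,"wx": 0,"wy": 0,"wz": 0},
  {"tx": 0,"ty": 0,"tz": 0,"wx": 0,"wy": 0,"wz": 0},
])

```text
time_s: 48.07
ee_pos: [395.8, -349.9, 237.3]
ee_rot: [-179.7, 44.5, -61.2]
force: [0.3, -0.1, -1.5]
gripper_width: 51.7
gripper_force: 35.0
```

```bash
python3 - <<'E'
from p import *
s=env.state();R0=Ro.from_euler("xyz",s["ee_rot"],degrees=True);Z=Ro.from_euler("z",-90,degrees=True)
p,R=placepose("m",150,48,lat=11)
run(([560,-60,270],R0*Z,18),(p,R,18))
E
```

```text
t 48.07 p [ 395.8 -349.9  237.3] rot [-179.7   44.5  -61.2] q [-48.5  37.2  68.1  10.4 118.  104.1] F [ 0.3 -0.1 -1.5] w 51.7 35.0
18 rows t [ 0.59 -1.88  0.56] w [ 0.    -0.    -0.087] -> [560. -60. 270.] q [-23.  33.  71.  28. 111.  41.] maxstep 3.7 bad 0 z [210. 270.]
18 rows t [1.19 0.4  1.16] w [-0.002  0.002 -0.085] -> [628.5 211.2 184.6] q [ -1.  37.  77.  39.  90. -35.] maxstep 4.4 bad 0 z [185. 259.]
```

move_arm([
  {"tx": 0.59,"ty": -1.88,"tz": 0.56,"wx": 0,"wy": 0,"wz": -0.087},
  {"tx": 0.59,"ty": -1.88,"tz": 0.56,"wx": 0,"wy": 0,"wz": -0.087},
  {"tx": 0.59,"ty": -1.88,"tz": 0.56,"wx": 0,"wy": 0,"wz": -0.087},
  {"tx": 0.59,"ty": -1.88,"tz": 0.56,"wx": 0,"wy": 0,"wz": -0.087},
  {"tx": 0.59,"ty": -1.88,"tz": 0.56,"wx": 0,"wy": 0,"wz": -0.087},
  {"tx": 0.59,"ty": -1.88,"tz": 0.56,"wx": 0,"wy": 0,"wz": -0.087},
  {"tx": 0.59,"ty": -1.88,"tz": 0.56,"wx": 0,"wy": 0,"wz": -0.087},
  {"tx": 0.59,"ty": -1.88,"tz": 0.56,"wx": 0,"wy": 0,"wz": -0.087},
  {"tx": 0.59,"ty": -1.88,"tz": 0.56,"wx": 0,"wy": 0,"wz": -0.087},
])

```text
time_s: 48.82
ee_pos: [527.9, -230.0, 203.8]
ee_rot: [-144.7, 29.9, -6.6]
force: [0.6, -0.0, -0.8]
gripper_width: 51.9
gripper_force: 35.0
```

move_arm([
  {"tx": 0.59,"ty": -1.88,"tz": 0.56,"wx": 0,"wy": 0,"wz": -0.087},
  {"tx": 0.59,"ty": -1.88,"tz": 0.56,"wx": 0,"wy": 0,"wz": -0.087},
  {"tx": 0.59,"ty": -1.88,"tz": 0.56,"wx": 0,"wy": 0,"wz": -0.087},
  {"tx": 0.59,"ty": -1.88,"tz": 0.56,"wx": 0,"wy": 0,"wz": -0.087},
  {"tx": 0.59,"ty": -1.88,"tz": 0.56,"wx": 0,"wy": 0,"wz": -0.087},
  {"tx": 0.59,"ty": -1.88,"tz": 0.56,"wx": 0,"wy": 0,"wz": -0.087},
  {"tx": 0.59,"ty": -1.88,"tz": 0.56,"wx": 0,"wy": 0,"wz": -0.087},
  {"tx": 0.59,"ty": -1.88,"tz": 0.56,"wx": 0,"wy": 0,"wz": -0.087},
  {"tx": 0.59,"ty": -1.88,"tz": 0.56,"wx": 0,"wy": 0,"wz": -0.087},
])

```text
time_s: 49.57
ee_pos: [570.0, -63.5, 258.4]
ee_rot: [-135.1, 0.0, 28.5]
force: [0.9, 0.2, -1.1]
gripper_width: 52.4
gripper_force: 35.0
```

```bash
python3 - <<'E'
from p import *
p,R=placepose("m",150,48.5,lat=11)
run((p,R,18))
E
```

```text
t 49.57 p [570.  -63.5 258.4] rot [-135.1    0.    28.5] q [-22.6  34.8  69.8  28.2 110.6  40.5] F [ 0.9  0.2 -1.1] w 52.4 35.0
18 rows t [1.22 0.31 1.14] w [-0.002  0.002 -0.085] -> [628.5 211.2 185.1] q [ -1.  37.  77.  39.  90. -35.] maxstep 4.4 bad 0 z [185. 249.]
```

move_arm([
  {"tx": 1.22,"ty": 0.31,"tz": 1.14,"wx": -0.002,"wy": 0.002,"wz": -0.085},
  {"tx": 1.22,"ty": 0.31,"tz": 1.14,"wx": -0.002,"wy": 0.002,"wz": -0.085},
  {"tx": 1.22,"ty": 0.31,"tz": 1.14,"wx": -0.002,"wy": 0.002,"wz": -0.085},
  {"tx": 1.22,"ty": 0.31,"tz": 1.14,"wx": -0.002,"wy": 0.002,"wz": -0.085},
  {"tx": 1.22,"ty": 0.31,"tz": 1.14,"wx": -0.002,"wy": 0.002,"wz": -0.085},
  {"tx": 1.22,"ty": 0.31,"tz": 1.14,"wx": -0.002,"wy": 0.002,"wz": -0.085},
  {"tx": 1.22,"ty": 0.31,"tz": 1.14,"wx": -0.002,"wy": 0.002,"wz": -0.085},
  {"tx": 1.22,"ty": 0.31,"tz": 1.14,"wx": -0.002,"wy": 0.002,"wz": -0.085},
  {"tx": 1.22,"ty": 0.31,"tz": 1.14,"wx": -0.002,"wy": 0.002,"wz": -0.085},
])

```text
time_s: 50.32
ee_pos: [630.3, 57.7, 192.0]
ee_rot: [-145.4, -29.6, 62.4]
force: [0.0, 0.2, -0.9]
gripper_width: 52.1
gripper_force: 35.0
```

move_arm([
  {"tx": 1.22,"ty": 0.31,"tz": 1.14,"wx": -0.002,"wy": 0.002,"wz": -0.085},
  {"tx": 1.22,"ty": 0.31,"tz": 1.14,"wx": -0.002,"wy": 0.002,"wz": -0.085},
  {"tx": 1.22,"ty": 0.31,"tz": 1.14,"wx": -0.002,"wy": 0.002,"wz": -0.085},
  {"tx": 1.22,"ty": 0.31,"tz": 1.14,"wx": -0.002,"wy": 0.002,"wz": -0.085},
  {"tx": 1.22,"ty": 0.31,"tz": 1.14,"wx": -0.002,"wy": 0.002,"wz": -0.085},
  {"tx": 1.22,"ty": 0.31,"tz": 1.14,"wx": -0.002,"wy": 0.002,"wz": -0.085},
  {"tx": 1.22,"ty": 0.31,"tz": 1.14,"wx": -0.002,"wy": 0.002,"wz": -0.085},
  {"tx": 1.22,"ty": 0.31,"tz": 1.14,"wx": -0.002,"wy": 0.002,"wz": -0.085},
  {"tx": 1.22,"ty": 0.31,"tz": 1.14,"wx": -0.002,"wy": 0.002,"wz": -0.085},
  {"tx": 0,"ty": 0,"tz": 0,"wx": 0,"wy": 0,"wz": 0},
  {"tx": 0,"ty": 0,"tz": 0,"wx": 0,"wy": 0,"wz": 0},
  {"tx": 0,"ty": 0,"tz": 0,"wx": 0,"wy": 0,"wz": 0},
])

```text
time_s: 51.32
ee_pos: [635.7, 206.7, 179.9]
ee_rot: [180.0, -44.7, 114.8]
force: [0.4, 0.0, -0.9]
gripper_width: 51.9
gripper_force: 35.0
```

```bash
python3 - <<'E'
from ov import *
p,R=placepose("m",130,48.5,lat=11)
run((p,R,2));ov("",'m',80,8.5,11)
E
```

```text
t 51.32 p [635.7 206.7 179.9] rot [180.  -44.7 114.8] q [ -1.5  37.8  75.8  39.1  90.1 -34.8] F [ 0.4  0.  -0.9] w 51.9 35.0
2 rows t [-0.27 -0.23  0.78] w [0.    0.002 0.   ] -> [628.5 211.2 165.1] q [ -1.  38.  78.  39.  88. -36.] maxstep 1.1 bad 0 z [165. 172.]
rim centre [636.8 204.3 144.9] mouth dir [ 0.002 -0.004 -1.   ] peg (629.5, 209) d [ 7.3 -4.7]
```

move_arm([
  {"tx": -0.27,"ty": -0.23,"tz": 0.78,"wx": 0,"wy": 0.002,"wz": 0},
  {"tx": -0.27,"ty": -0.23,"tz": 0.78,"wx": 0,"wy": 0.002,"wz": 0},
  {"tx": 0,"ty": 0,"tz": 0,"wx": 0,"wy": 0,"wz": 0},
  {"tx": 0,"ty": 0,"tz": 0,"wx": 0,"wy": 0,"wz": 0},
  {"tx": 0,"ty": 0,"tz": 0,"wx": 0,"wy": 0,"wz": 0},
])

```text
time_s: 51.73
ee_pos: [628.9, 211.7, 166.0]
ee_rot: [179.8, -45.0, 115.0]
force: [1.2, 0.5, -0.8]
gripper_width: 52.1
gripper_force: 35.0
```

```bash
python3 - <<'E'
from ov import *
st();ov("",'m',80,8.5,11)
E
```

```text
t 51.73 p [628.9 211.7 166. ] rot [179.8 -45.  115. ] q [ -1.2  37.9  77.9  39.5  88.3 -36.1] F [ 1.2  0.5 -0.8] w 52.1 35.0
rim centre [630.  209.5 130.9] mouth dir [ 0.003  0.001 -1.   ] peg (629.5, 209) d [0.5 0.5]
```

Rim to go from 131 to 55 mm: first 69 mm, then slow steps.

move_arm([
  {"tx": -1.2,"ty": 0,"tz": 1.2,"wx": 0,"wy": 0,"wz": 0},
  {"tx": -1.2,"ty": 0,"tz": 1.2,"wx": 0,"wy": 0,"wz": 0},
  {"tx": -1.2,"ty": 0,"tz": 1.2,"wx": 0,"wy": 0,"wz": 0},
  {"tx": -1.2,"ty": 0,"tz": 1.2,"wx": 0,"wy": 0,"wz": 0},
  {"tx": -0.2,"ty": 0,"tz": 0.2,"wx": 0,"wy": 0,"wz": 0},
  {"tx": 0,"ty": 0,"tz": 0,"wx": 0,"wy": 0,"wz": 0},
  {"tx": 0,"ty": 0,"tz": 0,"wx": 0,"wy": 0,"wz": 0},
])

```text
time_s: 52.32
ee_pos: [629.1, 212.1, 95.1]
ee_rot: [179.8, -45.0, 115.0]
force: [-0.5, 0.4, -0.9]
gripper_width: 51.7
gripper_force: 35.0
```

move_arm([
  {"tx": -0.1,"ty": 0,"tz": 0.1,"wx": 0,"wy": 0,"wz": 0},
  {"tx": -0.1,"ty": 0,"tz": 0.1,"wx": 0,"wy": 0,"wz": 0},
  {"tx": 0,"ty": 0,"tz": 0,"wx": 0,"wy": 0,"wz": 0},
])

```text
time_s: 52.57
ee_pos: [629.2, 212.0, 93.0]
ee_rot: [179.7, -45.0, 115.1]
force: [0.0, -0.1, -0.8]
gripper_width: 51.8
gripper_force: 35.0
```

move_arm([
  {"tx": -0.1,"ty": 0,"tz": 0.1,"wx": 0,"wy": 0,"wz": 0},
  {"tx": -0.1,"ty": 0,"tz": 0.1,"wx": 0,"wy": 0,"wz": 0},
  {"tx": 0,"ty": 0,"tz": 0,"wx": 0,"wy": 0,"wz": 0},
])

```text
time_s: 52.82
ee_pos: [629.3, 212.1, 91.0]
ee_rot: [179.6, -45.0, 115.1]
force: [0.5, -2.5, 3.5]
gripper_width: 52.1
gripper_force: 35.0
```

move_arm([
  {"tx": -0.1,"ty": 0,"tz": 0.1,"wx": 0,"wy": 0,"wz": 0},
  {"tx": 0,"ty": 0,"tz": 0,"wx": 0,"wy": 0,"wz": 0},
])

```text
time_s: 52.98
ee_pos: [629.4, 212.1, 90.9]
ee_rot: [179.6, -45.1, 115.2]
force: [-0.3, -3.4, 8.7]
gripper_width: 51.7
gripper_force: 35.0
```

move_arm([
  {"tx": 0,"ty": 0,"tz": 0,"wx": 0,"wy": 0,"wz": 0},
  {"tx": 0,"ty": 0,"tz": 0,"wx": 0,"wy": 0,"wz": 0},
  {"tx": 0,"ty": 0,"tz": 0,"wx": 0,"wy": 0,"wz": 0},
  {"tx": 0,"ty": 0,"tz": 0,"wx": 0,"wy": 0,"wz": 0},
  {"tx": 0,"ty": 0,"tz": 0,"wx": 0,"wy": 0,"wz": 0},
  {"tx": 0,"ty": 0,"tz": 0,"wx": 0,"wy": 0,"wz": 0},
  {"tx": 0,"ty": 0,"tz": -1,"wx": 0,"wy": 0,"wz": 0},
  {"tx": 0,"ty": 0,"tz": -3,"wx": 0,"wy": 0,"wz": 0},
  {"tx": 0,"ty": 0,"tz": -3,"wx": 0,"wy": 0,"wz": 0},
  {"tx": 0,"ty": 0,"tz": -3,"wx": 0,"wy": 0,"wz": 0},
  {"tx": 0,"ty": 0,"tz": -2,"wx": 0,"wy": 0,"wz": 0},
  {"tx": 0,"ty": 0,"tz": 0,"wx": 0,"wy": 0,"wz": 0},
], gripper=9)

```text
time_s: 53.98
ee_pos: [667.4, 131.9, 176.8]
ee_rot: [179.2, -44.7, 115.3]
force: [1.0, -0.6, 1.0]
gripper_width: 89.8
gripper_force: 0.0
```

```bash
python3 - <<'E'
from jc import *
show()
s=env.state();R0=Ro.from_euler("xyz",s["ee_rot"],degrees=True);Z=Ro.from_euler("z",85,degrees=True)
p,R=pickpose("j1",8);B=R.apply([0,0,-1])
run(([640,-40,270],R0*Z,18),(p+110*B,R,18))
E
```

```text
j1 [(array([282.5, 121.5]), array([25., 47.]), 90.0), (array([282.5, 134.5]), array([16. , 25.9]), 58.0)] | []
j2 [(array([302.5, 165.6]), array([16.1, 36.4]), 55.0)] | []
j3 [(array([324.8, 196.2]), array([15.9, 36.7]), 59.0)] | []
j4 [(array([345.5, 224.9]), array([16.2, 26.4]), 60.3), (array([358., 239.]), array([16., 22.]), 90.0)] | [(array([358., 239.]), array([16., 22.]), 90.0)]
t 54.03 p [666.  133.4 174.8] rot [179.4 -44.9 115.2] q [ -7.   41.   70.2  37.2  94.9 -37.5] F [-0.2 -0.8 -0.4] w 90.0 0.0
18 rows t [-0.56 -0.28 -0.95] w [0.    0.    0.082] -> [640. -40. 270.] q [-20.  39.  60.  33. 112.  44.] maxstep 4.7 bad 0 z [178. 270.]
18 rows t [ 1.09  1.14 -0.07] w [-0.004 -0.005  0.087] -> [ 738.4 -207.6  104.3] q [-26.  66.  26.  27. 126. 130.] maxstep 5.5 bad 0 z [104. 263.]
```

move_arm([
  {"tx": -0.56,"ty": -0.28,"tz": -0.95,"wx": 0,"wy": 0,"wz": 0.082},
  {"tx": -0.56,"ty": -0.28,"tz": -0.95,"wx": 0,"wy": 0,"wz": 0.082},
  {"tx": -0.56,"ty": -0.28,"tz": -0.95,"wx": 0,"wy": 0,"wz": 0.082},
  {"tx": -0.56,"ty": -0.28,"tz": -0.95,"wx": 0,"wy": 0,"wz": 0.082},
  {"tx": -0.56,"ty": -0.28,"tz": -0.95,"wx": 0,"wy": 0,"wz": 0.082},
  {"tx": -0.56,"ty": -0.28,"tz": -0.95,"wx": 0,"wy": 0,"wz": 0.082},
  {"tx": -0.56,"ty": -0.28,"tz": -0.95,"wx": 0,"wy": 0,"wz": 0.082},
  {"tx": -0.56,"ty": -0.28,"tz": -0.95,"wx": 0,"wy": 0,"wz": 0.082},
  {"tx": -0.56,"ty": -0.28,"tz": -0.95,"wx": 0,"wy": 0,"wz": 0.082},
])

```text
time_s: 54.78
ee_pos: [664.8, 39.4, 204.9]
ee_rot: [-145.9, -31.5, 62.5]
force: [-0.0, -0.3, -0.1]
gripper_width: 89.9
gripper_force: 0.0
```

move_arm([
  {"tx": -0.56,"ty": -0.28,"tz": -0.95,"wx": 0,"wy": 0,"wz": 0.082},
  {"tx": -0.56,"ty": -0.28,"tz": -0.95,"wx": 0,"wy": 0,"wz": 0.082},
  {"tx": -0.56,"ty": -0.28,"tz": -0.95,"wx": 0,"wy": 0,"wz": 0.082},
  {"tx": -0.56,"ty": -0.28,"tz": -0.95,"wx": 0,"wy": 0,"wz": 0.082},
  {"tx": -0.56,"ty": -0.28,"tz": -0.95,"wx": 0,"wy": 0,"wz": 0.082},
  {"tx": -0.56,"ty": -0.28,"tz": -0.95,"wx": 0,"wy": 0,"wz": 0.082},
  {"tx": -0.56,"ty": -0.28,"tz": -0.95,"wx": 0,"wy": 0,"wz": 0.082},
  {"tx": -0.56,"ty": -0.28,"tz": -0.95,"wx": 0,"wy": 0,"wz": 0.082},
  {"tx": -0.56,"ty": -0.28,"tz": -0.95,"wx": 0,"wy": 0,"wz": 0.082},
])

```text
time_s: 55.53
ee_pos: [640.9, -40.0, 263.8]
ee_rot: [-135.0, -3.7, 28.6]
force: [1.3, 0.1, -0.3]
gripper_width: 89.9
gripper_force: 0.0
```

```bash
python3 - <<'E'
from jc import *
p,R=pickpose("j1",8);B=R.apply([0,0,-1])
run((p+110*B,R,18))
E
```

```text
t 55.53 p [640.9 -40.  263.8] rot [-135.    -3.7   28.6] q [-19.9  39.6  60.2  32.8 111.8  43.6] F [ 1.3  0.1 -0.3] w 89.9 0.0
18 rows t [ 1.06  1.12 -0.1 ] w [-0.004 -0.004  0.087] -> [ 738.4 -207.6  104.3] q [-26.  66.  26.  27. 126. 130.] maxstep 5.5 bad 0 z [104. 257.]
```

move_arm([
  {"tx": 1.06,"ty": 1.12,"tz": -0.1,"wx": -0.004,"wy": -0.004,"wz": 0.087},
  {"tx": 1.06,"ty": 1.12,"tz": -0.1,"wx": -0.004,"wy": -0.004,"wz": 0.087},
  {"tx": 1.06,"ty": 1.12,"tz": -0.1,"wx": -0.004,"wy": -0.004,"wz": 0.087},
  {"tx": 1.06,"ty": 1.12,"tz": -0.1,"wx": -0.004,"wy": -0.004,"wz": 0.087},
  {"tx": 1.06,"ty": 1.12,"tz": -0.1,"wx": -0.004,"wy": -0.004,"wz": 0.087},
  {"tx": 1.06,"ty": 1.12,"tz": -0.1,"wx": -0.004,"wy": -0.004,"wz": 0.087},
  {"tx": 1.06,"ty": 1.12,"tz": -0.1,"wx": -0.004,"wy": -0.004,"wz": 0.087},
  {"tx": 1.06,"ty": 1.12,"tz": -0.1,"wx": -0.004,"wy": -0.004,"wz": 0.087},
  {"tx": 1.06,"ty": 1.12,"tz": -0.1,"wx": -0.004,"wy": -0.004,"wz": 0.087},
])

```text
time_s: 56.28
ee_pos: [739.6, -94.0, 186.3]
ee_rot: [-144.6, 27.7, -4.6]
force: [0.4, -0.5, -0.3]
gripper_width: 90.4
gripper_force: 0.0
```

move_arm([
  {"tx": 1.06,"ty": 1.12,"tz": -0.1,"wx": -0.004,"wy": -0.004,"wz": 0.087},
  {"tx": 1.06,"ty": 1.12,"tz": -0.1,"wx": -0.004,"wy": -0.004,"wz": 0.087},
  {"tx": 1.06,"ty": 1.12,"tz": -0.1,"wx": -0.004,"wy": -0.004,"wz": 0.087},
  {"tx": 1.06,"ty": 1.12,"tz": -0.1,"wx": -0.004,"wy": -0.004,"wz": 0.087},
  {"tx": 1.06,"ty": 1.12,"tz": -0.1,"wx": -0.004,"wy": -0.004,"wz": 0.087},
  {"tx": 1.06,"ty": 1.12,"tz": -0.1,"wx": -0.004,"wy": -0.004,"wz": 0.087},
  {"tx": 1.06,"ty": 1.12,"tz": -0.1,"wx": -0.004,"wy": -0.004,"wz": 0.087},
  {"tx": 1.06,"ty": 1.12,"tz": -0.1,"wx": -0.004,"wy": -0.004,"wz": 0.087},
  {"tx": 0,"ty": 0,"tz": 0,"wx": 0,"wy": 0,"wz": 0},
  {"tx": 0,"ty": 0,"tz": 0,"wx": 0,"wy": 0,"wz": 0},
  {"tx": 0,"ty": 0,"tz": 0,"wx": 0,"wy": 0,"wz": 0},
])

```text
time_s: 57.2
ee_pos: [753.6, -188.8, 114.1]
ee_rot: [-174.1, 44.2, -49.8]
force: [0.5, 0.1, 0.3]
gripper_width: 89.7
gripper_force: 0.0
```

```bash
python3 - <<'E'
from jc import *
p,R=pickpose("j1",8);B=R.apply([0,0,-1])
run((p+60*B,R,4));endface("j1");show()
E
```

```text
t 57.2 p [ 753.6 -188.8  114.1] rot [-174.1   44.2  -49.8] q [-24.6  66.5  23.1  28.7 126.1 127.2] F [0.5 0.1 0.3] w 89.7 0.0
4 rows t [0.27 0.59 1.29] w [-0.002 -0.002  0.024] -> [ 719.3 -177.9   69. ] q [-25.  62.  39.  25. 116. 126.] maxstep 4.8 bad 0 z [ 69. 103.]
pred edges [[256.2, 162.7], [319.6, 168.8]]
strong gradients [(230, -33), (231, -48), (232, -37), (233, -14), (254, 14), (255, 34), (256, 41), (257, 26), (267, -18), (268, -20), (269, -12), (272, 12), (273, 18), (274, 16), (303, -16), (304, -20), (305, -14), (308, 17), (309, 22), (310, 15), (317, -17), (318, -40), (319, -47), (320, -28)]
j1 [(array([282.5, 121.5]), array([25., 47.]), 90.0), (array([282.5, 134.5]), array([16. , 25.9]), 58.0)] | [(array([282.5, 121.5]), array([25., 47.]), 90.0), (array([282.2, 134.1]), array([15.1, 25.9]), 59.0)]
j2 [(array([302.5, 165.6]), array([16.1, 36.4]), 55.0)] | []
j3 [(array([324.8, 196.2]), array([15.9, 36.7]), 59.0)] | []
j4 [(array([345.5, 224.9]), array([16.2, 26.4]), 60.3), (array([358., 239.]), array([16., 22.]), 90.0)] | [(array([358., 239.]), array([16., 22.]), 90.0)]
```

move_arm([
  {"tx": 0.27,"ty": 0.59,"tz": 1.29,"wx": -0.002,"wy": -0.002,"wz": 0.024},
  {"tx": 0.27,"ty": 0.59,"tz": 1.29,"wx": -0.002,"wy": -0.002,"wz": 0.024},
  {"tx": 0.27,"ty": 0.59,"tz": 1.29,"wx": -0.002,"wy": -0.002,"wz": 0.024},
  {"tx": 0.27,"ty": 0.59,"tz": 1.29,"wx": -0.002,"wy": -0.002,"wz": 0.024},
  {"tx": 0,"ty": 0,"tz": 0,"wx": 0,"wy": 0,"wz": 0},
  {"tx": 0,"ty": 0,"tz": 0,"wx": 0,"wy": 0,"wz": 0},
  {"tx": 0,"ty": 0,"tz": 0,"wx": 0,"wy": 0,"wz": 0},
])

```text
time_s: 57.88
ee_pos: [720.4, -178.7, 70.3]
ee_rot: [-179.9, 44.8, -57.5]
force: [-0.1, 1.0, 0.1]
gripper_width: 89.8
gripper_force: 0.0
```

```bash
python3 - <<'E'
from jc import *
p,R=pickpose("j1",8)
run((p,R,4));endface("j1")
E
```

```text
t 57.88 p [ 720.4 -178.7   70.3] rot [-179.9   44.8  -57.5] q [-24.8  62.3  39.1  25.2 116.1 126.2] F [-0.1  1.   0.1] w 89.8 0.0
4 rows t [-0.    0.01  1.55] w [-0.001 -0.001 -0.   ] -> [ 696.5 -142.1   26.6] q [-23.  60.  51.  25. 107. 123.] maxstep 3.3 bad 0 z [27. 59.]
pred edges [[216.1, 190.3], [294.8, 190.2]]
strong gradients [(196, -12), (197, -32), (198, -46), (199, -39), (200, -18), (216, 29), (217, 45), (218, 32), (229, -13), (230, -21), (231, -18), (236, 15), (237, 20), (238, 14), (274, -17), (275, -17), (276, -12), (280, 13), (281, 19), (282, 17), (293, -17), (294, -39), (295, -46), (296, -28)]
```

Aligned. I grasp and lift.

move_arm([
  {"tx": 0,"ty": 0,"tz": 1.55,"wx": 0,"wy": 0,"wz": 0},
  {"tx": 0,"ty": 0,"tz": 1.55,"wx": 0,"wy": 0,"wz": 0},
  {"tx": 0,"ty": 0,"tz": 1.55,"wx": 0,"wy": 0,"wz": 0},
  {"tx": 0,"ty": 0,"tz": 1.4,"wx": 0,"wy": 0,"wz": 0},
  {"tx": 0,"ty": 0,"tz": 0,"wx": 0,"wy": 0,"wz": 0},
  {"tx": 0,"ty": 0,"tz": 0,"wx": 0,"wy": 0,"wz": 0},
  {"tx": 0,"ty": 0,"tz": 0,"wx": 0,"wy": 0,"wz": 0},
])

```text
time_s: 58.52
ee_pos: [697.7, -143.6, 27.0]
ee_rot: [-180.0, 44.8, -57.6]
force: [0.6, -0.2, 0.1]
gripper_width: 89.8
gripper_force: 0.0
```

move_arm([
  {"tx": 0,"ty": 0,"tz": 0,"wx": 0,"wy": 0,"wz": 0},
  {"tx": 0,"ty": 0,"tz": 0,"wx": 0,"wy": 0,"wz": 0},
  {"tx": 0,"ty": 0,"tz": 0,"wx": 0,"wy": 0,"wz": 0},
  {"tx": 0,"ty": 0,"tz": 0,"wx": 0,"wy": 0,"wz": 0},
  {"tx": 0,"ty": 0,"tz": 0,"wx": 0,"wy": 0,"wz": 0},
  {"tx": 0,"ty": 0,"tz": 0,"wx": 0,"wy": 0,"wz": 0},
  {"tx": 0,"ty": 0,"tz": 0,"wx": 0,"wy": 0,"wz": 0},
  {"tx": 0,"ty": 0,"tz": 0,"wx": 0,"wy": 0,"wz": 0},
], gripper=4.5, force=35)

```text
time_s: 59.18
ee_pos: [696.6, -143.0, 26.1]
ee_rot: [179.9, 44.9, -57.7]
force: [0.2, -0.9, 0.3]
gripper_width: 51.4
gripper_force: 35.0
```

move_arm([
  {"tx": -0.8,"ty": 0,"tz": -0.8,"wx": 0,"wy": 0,"wz": 0},
  {"tx": -1.4,"ty": 0,"tz": -1.4,"wx": 0,"wy": 0,"wz": 0},
  {"tx": -1.8,"ty": 0,"tz": -1.8,"wx": 0,"wy": 0,"wz": 0},
  {"tx": -1.8,"ty": 0,"tz": -1.8,"wx": 0,"wy": 0,"wz": 0},
  {"tx": -1.8,"ty": 0,"tz": -1.8,"wx": 0,"wy": 0,"wz": 0},
  {"tx": -1.8,"ty": 0,"tz": -1.8,"wx": 0,"wy": 0,"wz": 0},
  {"tx": -1.8,"ty": 0,"tz": -1.8,"wx": 0,"wy": 0,"wz": 0},
  {"tx": -1.8,"ty": 0,"tz": -1.8,"wx": 0,"wy": 0,"wz": 0},
  {"tx": -1.8,"ty": 0,"tz": -1.8,"wx": 0,"wy": 0,"wz": 0},
  {"tx": 0,"ty": 0,"tz": 0,"wx": 0,"wy": 0,"wz": 0},
  {"tx": 0,"ty": 0,"tz": 0,"wx": 0,"wy": 0,"wz": 0},
])

```text
time_s: 60.1
ee_pos: [696.9, -142.7, 237.3]
ee_rot: [-179.9, 44.7, -57.6]
force: [-0.1, -0.3, -1.2]
gripper_width: 51.6
gripper_force: 35.0
```

```bash
python3 - <<'E'
from p import *
s=env.state();R0=Ro.from_euler("xyz",s["ee_rot"],degrees=True);Z=Ro.from_euler("z",-86,degrees=True)
p,R=placepose("R",150,48.5,lat=11)
run(([640,-60,250],R0*Z,18),(p,R,18))
E
```

```text
t 60.1 p [ 696.9 -142.7  237.3] rot [-179.9   44.7  -57.6] q [-23.3  53.2  35.9  29.5 126.3 134.4] F [-0.1 -0.3 -1.2] w 51.6 35.0
18 rows t [-0.37 -0.32  0.34] w [-0.     0.    -0.083] -> [640. -60. 250.] q [-20.  43.  56.  29. 116.  47.] maxstep 5.1 bad 0 z [238. 250.]
18 rows t [0.75 0.22 0.8 ] w [-0.004  0.004 -0.086] -> [672.5 118.2 185.1] q [ -8.  42.  68.  37.  97. -37.] maxstep 4.8 bad 0 z [185. 243.]
```

move_arm([
  {"tx": -0.37,"ty": -0.32,"tz": 0.34,"wx": 0,"wy": 0,"wz": -0.083},
  {"tx": -0.37,"ty": -0.32,"tz": 0.34,"wx": 0,"wy": 0,"wz": -0.083},
  {"tx": -0.37,"ty": -0.32,"tz": 0.34,"wx": 0,"wy": 0,"wz": -0.083},
  {"tx": -0.37,"ty": -0.32,"tz": 0.34,"wx": 0,"wy": 0,"wz": -0.083},
  {"tx": -0.37,"ty": -0.32,"tz": 0.34,"wx": 0,"wy": 0,"wz": -0.083},
  {"tx": -0.37,"ty": -0.32,"tz": 0.34,"wx": 0,"wy": 0,"wz": -0.083},
  {"tx": -0.37,"ty": -0.32,"tz": 0.34,"wx": 0,"wy": 0,"wz": -0.083},
  {"tx": -0.37,"ty": -0.32,"tz": 0.34,"wx": 0,"wy": 0,"wz": -0.083},
  {"tx": -0.37,"ty": -0.32,"tz": 0.34,"wx": 0,"wy": 0,"wz": -0.083},
])

```text
time_s: 60.85
ee_pos: [682.9, -91.4, 239.7]
ee_rot: [-145.8, 31.4, -4.8]
force: [0.5, -0.4, -1.6]
gripper_width: 52.2
gripper_force: 35.0
```

move_arm([
  {"tx": -0.37,"ty": -0.32,"tz": 0.34,"wx": 0,"wy": 0,"wz": -0.083},
  {"tx": -0.37,"ty": -0.32,"tz": 0.34,"wx": 0,"wy": 0,"wz": -0.083},
  {"tx": -0.37,"ty": -0.32,"tz": 0.34,"wx": 0,"wy": 0,"wz": -0.083},
  {"tx": -0.37,"ty": -0.32,"tz": 0.34,"wx": 0,"wy": 0,"wz": -0.083},
  {"tx": -0.37,"ty": -0.32,"tz": 0.34,"wx": 0,"wy": 0,"wz": -0.083},
  {"tx": -0.37,"ty": -0.32,"tz": 0.34,"wx": 0,"wy": 0,"wz": -0.083},
  {"tx": -0.37,"ty": -0.32,"tz": 0.34,"wx": 0,"wy": 0,"wz": -0.083},
  {"tx": -0.37,"ty": -0.32,"tz": 0.34,"wx": 0,"wy": 0,"wz": -0.083},
  {"tx": -0.37,"ty": -0.32,"tz": 0.34,"wx": 0,"wy": 0,"wz": -0.083},
])

```text
time_s: 61.6
ee_pos: [642.8, -57.4, 246.6]
ee_rot: [-135.0, 3.2, 29.4]
force: [-0.1, -1.0, -0.6]
gripper_width: 52.0
gripper_force: 35.0
```

```bash
python3 - <<'E'
from p import *
p,R=placepose("R",150,48.8,lat=10.5)
run((p,R,18))
E
```

```text
t 61.6 p [642.8 -57.4 246.6] rot [-135.     3.2   29.4] q [-19.3  43.1  55.7  29.1 116.3  47.4] F [-0.1 -1.  -0.6] w 52.0 35.0
18 rows t [0.74 0.2  0.78] w [-0.004  0.004 -0.086] -> [672.3 118.7 185.4] q [ -8.  42.  68.  37.  97. -37.] maxstep 4.8 bad 0 z [185. 239.]
```

move_arm([
  {"tx": 0.74,"ty": 0.2,"tz": 0.78,"wx": -0.004,"wy": 0.004,"wz": -0.086},
  {"tx": 0.74,"ty": 0.2,"tz": 0.78,"wx": -0.004,"wy": 0.004,"wz": -0.086},
  {"tx": 0.74,"ty": 0.2,"tz": 0.78,"wx": -0.004,"wy": 0.004,"wz": -0.086},
  {"tx": 0.74,"ty": 0.2,"tz": 0.78,"wx": -0.004,"wy": 0.004,"wz": -0.086},
  {"tx": 0.74,"ty": 0.2,"tz": 0.78,"wx": -0.004,"wy": 0.004,"wz": -0.086},
  {"tx": 0.74,"ty": 0.2,"tz": 0.78,"wx": -0.004,"wy": 0.004,"wz": -0.086},
  {"tx": 0.74,"ty": 0.2,"tz": 0.78,"wx": -0.004,"wy": 0.004,"wz": -0.086},
  {"tx": 0.74,"ty": 0.2,"tz": 0.78,"wx": -0.004,"wy": 0.004,"wz": -0.086},
  {"tx": 0.74,"ty": 0.2,"tz": 0.78,"wx": -0.004,"wy": 0.004,"wz": -0.086},
])

```text
time_s: 62.35
ee_pos: [675.0, 20.1, 196.6]
ee_rot: [-144.7, -27.8, 62.4]
force: [1.5, 0.1, -1.3]
gripper_width: 52.3
gripper_force: 35.0
```

move_arm([
  {"tx": 0.74,"ty": 0.2,"tz": 0.78,"wx": -0.004,"wy": 0.004,"wz": -0.086},
  {"tx": 0.74,"ty": 0.2,"tz": 0.78,"wx": -0.004,"wy": 0.004,"wz": -0.086},
  {"tx": 0.74,"ty": 0.2,"tz": 0.78,"wx": -0.004,"wy": 0.004,"wz": -0.086},
  {"tx": 0.74,"ty": 0.2,"tz": 0.78,"wx": -0.004,"wy": 0.004,"wz": -0.086},
  {"tx": 0.74,"ty": 0.2,"tz": 0.78,"wx": -0.004,"wy": 0.004,"wz": -0.086},
  {"tx": 0.74,"ty": 0.2,"tz": 0.78,"wx": -0.004,"wy": 0.004,"wz": -0.086},
  {"tx": 0.74,"ty": 0.2,"tz": 0.78,"wx": -0.004,"wy": 0.004,"wz": -0.086},
  {"tx": 0.74,"ty": 0.2,"tz": 0.78,"wx": -0.004,"wy": 0.004,"wz": -0.086},
  {"tx": 0.74,"ty": 0.2,"tz": 0.78,"wx": -0.004,"wy": 0.004,"wz": -0.086},
  {"tx": 0,"ty": 0,"tz": 0,"wx": 0,"wy": 0,"wz": 0},
  {"tx": 0,"ty": 0,"tz": 0,"wx": 0,"wy": 0,"wz": 0},
  {"tx": 0,"ty": 0,"tz": 0,"wx": 0,"wy": 0,"wz": 0},
])

```text
time_s: 63.35
ee_pos: [676.7, 115.2, 182.4]
ee_rot: [-179.3, -44.7, 114.1]
force: [0.2, -0.3, -0.2]
gripper_width: 51.9
gripper_force: 35.0
```

```bash
python3 - <<'E'
from ov import *
p,R=placepose("R",130,48.8,lat=10.5)
run((p,R,2));ov("",'R',80,8.8,10.5)
E
```

```text
t 63.35 p [676.7 115.2 182.4] rot [-179.3  -44.7  114.1] q [ -8.1  42.1  66.8  36.5  97.7 -36.2] F [ 0.2 -0.3 -0.2] w 51.9 35.0
2 rows t [-0.42 -0.13  0.78] w [-0.002  0.003 -0.004] -> [672.3 118.7 165.4] q [ -8.  42.  69.  37.  96. -38.] maxstep 1.1 bad 0 z [165. 174.]
rim centre [677.7 112.2 147. ] mouth dir [-0.005 -0.008 -1.   ] peg (673.5, 116) d [ 4.2 -3.8]
```

move_arm([
  {"tx": -0.42,"ty": -0.13,"tz": 0.78,"wx": -0.002,"wy": 0.003,"wz": -0.004},
  {"tx": -0.42,"ty": -0.13,"tz": 0.78,"wx": -0.002,"wy": 0.003,"wz": -0.004},
  {"tx": 0,"ty": 0,"tz": 0,"wx": 0,"wy": 0,"wz": 0},
  {"tx": 0,"ty": 0,"tz": 0,"wx": 0,"wy": 0,"wz": 0},
  {"tx": 0,"ty": 0,"tz": 0,"wx": 0,"wy": 0,"wz": 0},
])

```text
time_s: 63.77
ee_pos: [672.5, 119.0, 166.2]
ee_rot: [179.8, -45.0, 114.9]
force: [0.0, 0.2, -0.6]
gripper_width: 52.0
gripper_force: 35.0
```

```bash
python3 - <<'E'
from ov import *
st();ov("",'R',80,8.8,10.5)
E
```

```text
t 63.77 p [672.5 119.  166.2] rot [179.8 -45.  114.9] q [ -8.   42.3  69.   36.8  95.7 -38.2] F [ 0.   0.2 -0.6] w 52.0 35.0
rim centre [673.8 116.4 130.8] mouth dir [ 0.002  0.002 -1.   ] peg (673.5, 116) d [0.3 0.4]
```

move_arm([
  {"tx": -1.2,"ty": 0,"tz": 1.2,"wx": 0,"wy": 0,"wz": 0},
  {"tx": -1.2,"ty": 0,"tz": 1.2,"wx": 0,"wy": 0,"wz": 0},
  {"tx": -1.2,"ty": 0,"tz": 1.2,"wx": 0,"wy": 0,"wz": 0},
  {"tx": -1.2,"ty": 0,"tz": 1.2,"wx": 0,"wy": 0,"wz": 0},
  {"tx": -0.2,"ty": 0,"tz": 0.2,"wx": 0,"wy": 0,"wz": 0},
  {"tx": 0,"ty": 0,"tz": 0,"wx": 0,"wy": 0,"wz": 0},
  {"tx": 0,"ty": 0,"tz": 0,"wx": 0,"wy": 0,"wz": 0},
])

```text
time_s: 64.35
ee_pos: [672.5, 119.2, 94.5]
ee_rot: [179.9, -45.1, 114.9]
force: [1.0, -0.9, -0.4]
gripper_width: 52.1
gripper_force: 35.0
```

move_arm([
  {"tx": -0.1,"ty": 0,"tz": 0.1,"wx": 0,"wy": 0,"wz": 0},
  {"tx": -0.1,"ty": 0,"tz": 0.1,"wx": 0,"wy": 0,"wz": 0},
  {"tx": 0,"ty": 0,"tz": 0,"wx": 0,"wy": 0,"wz": 0},
])

```text
time_s: 64.6
ee_pos: [672.8, 119.3, 93.5]
ee_rot: [179.7, -45.0, 115.0]
force: [-0.1, -0.2, 3.4]
gripper_width: 51.6
gripper_force: 35.0
```

move_arm([
  {"tx": -0.1,"ty": 0,"tz": 0.1,"wx": 0,"wy": 0,"wz": 0},
  {"tx": -0.1,"ty": 0,"tz": 0.1,"wx": 0,"wy": 0,"wz": 0},
  {"tx": 0,"ty": 0,"tz": 0,"wx": 0,"wy": 0,"wz": 0},
])

```text
time_s: 64.85
ee_pos: [672.8, 119.2, 93.5]
ee_rot: [179.6, -45.1, 115.1]
force: [-1.7, -4.4, 11.8]
gripper_width: 52.0
gripper_force: 35.0
```

move_arm([
  {"tx": -0.1,"ty": 0,"tz": 0.1,"wx": 0,"wy": 0,"wz": 0},
  {"tx": 0,"ty": 0,"tz": 0,"wx": 0,"wy": 0,"wz": 0},
])

```text
time_s: 65.02
ee_pos: [672.8, 119.2, 93.5]
ee_rot: [179.5, -45.2, 115.2]
force: [-0.5, -5.9, 16.6]
gripper_width: 51.9
gripper_force: 35.0
```

move_arm([
  {"tx": 0.1,"ty": 0,"tz": -0.1,"wx": 0,"wy": 0,"wz": 0},
  {"tx": 0,"ty": 0,"tz": 0,"wx": 0,"wy": 0,"wz": 0},
  {"tx": 0,"ty": 0,"tz": 0,"wx": 0,"wy": 0,"wz": 0},
  {"tx": 0,"ty": 0,"tz": 0,"wx": 0,"wy": 0,"wz": 0},
  {"tx": 0,"ty": 0,"tz": 0,"wx": 0,"wy": 0,"wz": 0},
  {"tx": 0,"ty": 0,"tz": 0,"wx": 0,"wy": 0,"wz": 0},
  {"tx": 0,"ty": 0,"tz": -1,"wx": 0,"wy": 0,"wz": 0},
  {"tx": 0,"ty": 0,"tz": -3,"wx": 0,"wy": 0,"wz": 0},
  {"tx": 0,"ty": 0,"tz": -3,"wx": 0,"wy": 0,"wz": 0},
  {"tx": 0,"ty": 0,"tz": -3,"wx": 0,"wy": 0,"wz": 0},
  {"tx": 0,"ty": 0,"tz": -3,"wx": 0,"wy": 0,"wz": 0},
  {"tx": 0,"ty": 0,"tz": -3,"wx": 0,"wy": 0,"wz": 0},
], gripper=9)

```text
time_s: 66.02
ee_pos: [720.2, 15.0, 204.7]
ee_rot: [179.7, -45.0, 115.0]
force: [0.6, 0.3, -0.6]
gripper_width: 89.8
gripper_force: 0.0
```

move_arm([
  {"tx": 0,"ty": 0,"tz": -3,"wx": 0,"wy": 0,"wz": 0},
  {"tx": 0,"ty": 0,"tz": -3,"wx": 0,"wy": 0,"wz": 0},
  {"tx": 2,"ty": 2,"tz": -2,"wx": 0,"wy": 0,"wz": 0},
  {"tx": 2,"ty": 2,"tz": -2,"wx": 0,"wy": 0,"wz": 0},
  {"tx": 0,"ty": 0,"tz": 0,"wx": 0,"wy": 0,"wz": 0},
])

```text
time_s: 66.43
ee_pos: [776.4, -5.3, 307.0]
ee_rot: [178.6, -44.5, 115.9]
force: [0.8, 1.1, 1.0]
gripper_width: 90.1
gripper_force: 0.0
```

```bash
python3 - <<'E'
from h import *
st()
a=save("scene","s9.png");b=save("top","t9.png")
A=cv2.resize(a["color"][120:310,130:430,::-1],None,fx=2.2,fy=2.2,interpolation=cv2.INTER_CUBIC)[:, :660]
B=cv2.resize(b["color"][105:225,90:240,::-1],None,fx=2.2,fy=2.2,interpolation=cv2.INTER_CUBIC)
# stack: scene on top, top view crop placed in the lower-left
h=np.zeros((600,800,3),np.uint8);s=cv2.resize(A,(500,int(500*A.shape[0]/A.shape[1])));
A=cv2.resize(a["color"][130:250,290:430,::-1],None,fx=3.3,fy=3.3,interpolation=cv2.INTER_CUBIC);h[:396,:462]=A
h[:264,465:795]=B;C=cv2.resize(a["color"][120:320,120:290,::-1],None,fx=1.6,fy=1.6);h[270:270+320,465:465+272]=C
cv2.imwrite("pics/fin.png",h)
E
```

```text
t 66.43 p [776.4  -5.3 307. ] rot [178.6 -44.5 115.9] q [-14.9  55.4  21.5  42.6 126.1 -21.5] F [0.8 1.1 1. ] w 90.1 0.0
```

View pics/fin.png

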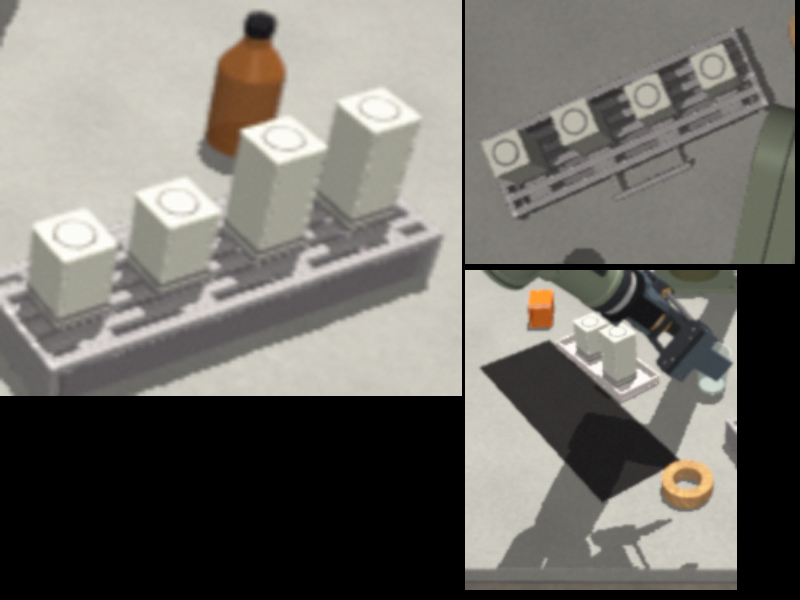

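All four jars are seated upright on the rack, the tray is home, both dry jars stand in the store, the mat is empty and the bystanders are in place. I let the arm settle, then hand in.

move_arm([
  {"tx": 0,"ty": 0,"tz": 0,"wx": 0,"wy": 0,"wz": 0},
  {"tx": 0,"ty": 0,"tz": 0,"wx": 0,"wy": 0,"wz": 0},
  {"tx": 0,"ty": 0,"tz": 0,"wx": 0,"wy": 0,"wz": 0},
  {"tx": 0,"ty": 0,"tz": 0,"wx": 0,"wy": 0,"wz": 0},
])

```text
time_s: 66.87
ee_pos: [772.5, -6.1, 300.4]
ee_rot: [179.9, -45.1, 114.8]
force: [0.5, 0.1, -2.0]
gripper_width: 90.1
gripper_force: 0.0
```

```bash
python3 -c "
from workcell import env
print(env.job_done())"
```

```text
the job is handed in; nothing more can be done
None
```

The job is handed in at about 67 s of robot time: both dry jars stand mouth down in the store, the drip tray went home before any washed jar came over the rack, all four washed jars are on pegs of their own size, and the bottle, cork ring and beaker were left alone; no verdict was returned.

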